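Check the hinges of the pantry tins and reject the stiff one

ROBOT

A 6-joint arm with a two-finger parallel gripper is mounted at the origin on the work surface. World frame = base frame: x ahead of the robot, y to its left, z up, the work surface at z = 0. Lengths are in m, angles in rad, forces in N, time in s.
With the tool pointing down it reaches from about 0.225 to 0.875 m from the base axis. Payload 3.4 kg.
Tool frame: the origin (TCP) lies at the very end of the fingers, on their centre line; the grasp point (between the pads) lies 19 mm behind it; z points along the fingers, y is the direction in which the jaws open and shut (so a half turn about z gives the same grasp; the last joint's range is limited). The gripper opens to 85 mm and grips with 20 to 120 N. Pads are 22 mm wide; open, the fingers measure 114 mm over their backs; the gripper's body (76 mm by 85 mm) begins 54 mm behind the grasp point. The pads swing forward as they close: fully open they stand 13 mm farther back than shut.
Start: joints at [1.06, 0.276, 1.505, -0, 1.361, -0.121], TCP at [0.219, 0.532, 0.231] pointing down, gripper open.
Joint ranges: [-2.89, 2.89], [-0.75, 2.08], [0.22, 2.7], [-1.18, 4.32], [0.11, 2.71], [-2.7, 2.7]. Speed limits (rad/s): [2.57, 2.57, 3.14, 3.14, 3.14, 3.14].

INTERFACE

Orientations are given as a unit quaternion [w, x, y, z].
In Python, from rig import telemetry, cams, sign_off, spotter gives the robot as it stands.
- The arm moves only by the tool servo_tool, never from a script. Its argument "steps" is a list of rows, each a list of 6 numbers: the shift along the tool's x, y, z in mm, then the turn, a rotation vector about the tool's x, y, z in degrees. In form: [[x, y, z, ax, ay, az], ...]. A call has 1 to 8 rows; each row is the pose to reach, as a shift and turn from the pose commanded when the call began, along the tool's axes at that moment; what a row does not reach only later rows make up. A row lasts 1/10 s, in which the tool goes at most 50 mm and 8.59 degrees, less where a joint would pass 70% of its speed; a pose out of reach is approached as far as the arm can. A call with a gripper value outside its range is refused whole. "hand" is the closure in counts, from 0 (fully open) to 255 (shut), set as the call begins (left out, the last holds). The fingers move at their own pace and stop on an object; "grip_force" is the grip in N (left out, the last holds). Time passes only in rows, so rows that repeat a pose let the fingers close. It gives the time, the measured TCP pose, the force and the opening at its end, in the units of the state.
- telemetry.get_state(): the state, without advancing time (a new reading comes with each control period).
- cams.get_image(name): name is "scene" or "top"; returns (picture, depth): 420x560x3 uint8, red, green, blue; 420x560 float32, m along the optical axis (not along the pixel's ray), 0 where there is no reading.
- cams.camera_model(name): a dict with "camera_matrix" (3x3 intrinsics, pixels), "D" ([k1, k2, p1, p2, k3] as OpenCV has them; the pictures are not rectified), "origin" and "rotation" of the camera in the world. Camera axes: x right, y up, looking along -z (the intrinsics and any distortion apply to the point x, -y, -z); pixel columns grow to the right and rows downward; lengths in m; the calibration is good to about 2 mm. A picture is of the moment at which its call begins. camera_model takes no time and is no camera call.
- sign_off(): hands the job in, once; it reports no verdict.
Trained networks look in the newest picture that a camera, given by its name, has taken for a name from the list of things; names that differ only in an ending like _2 or _b are one class to them, and where a whole thing is asked for, a point or a joint stands for the part that bears it (a point fixed in the world has none). Each returns a list of dicts, best first, with "conf" (0 to 1); they miss things now and then, are a little off and sometimes report something else, mostly with a low value. They report only what shows in the picture. A call takes as long as a camera call. They do not tell look-alikes from the thing itself.
- spotter.outline_of(query, camera): "region" (420x560 bool, what is visible of it) and "rect" ([left, top, width, height] in pixels, round what is visible of it).
The state is a dict: "clock": time; "qpos": joint angles; "qd": joint speeds; "effort": joint torques, N m; "position": TCP position; "ee_rot": TCP orientation; "contact_force": force on the tool from outside, world axes, zero at the start; "moment": the same for the moment, N m; "width": finger opening in m.
Only numpy, scipy, OpenCV 4.12 (cv2) and the standard library are available. Lean on these libraries where they do the work, as an engineer would, in place of code of your own. Each camera call takes 0.05 s, during which the arm holds its last target.

TASK

Check the hinge of each of the three tins on the sloping stands: lift its lid by the knob to just past upright, let go, and see whether it falls wide open by itself or stays where it was left. Leave the freely swinging tins on their stands with their lids wide open; shut any stiff tin again and set it down gently, right way up, on the floor of the white basket, laid flat before you let go. Leave the jar, kettle, spray bottle and mug where they are.

Things in the scene. Friction and masses are not known exactly. Their poses are not given: they have to be found in the camera images.
- stand_1: Fixed plywood stand, 86 (own x) x 46 mm (own y), top face sloping 28 degrees: low side towards the robot (own -x), high side own +x. Origin on the counter under its centre; middle of the sloping face 40 mm above the origin. A 12 mm lip along the low edge of the face. Any stand may be at any of the three places.
- stand_2: Fixed plywood stand, 86 (own x) x 46 mm (own y), top face sloping 28 degrees: low side towards the robot (own -x), high side own +x. Origin on the counter under its centre; middle of the sloping face 40 mm above the origin. A 12 mm lip along the low edge of the face. Any stand may be at any of the three places.
- stand_3: Fixed plywood stand, 86 (own x) x 46 mm (own y), top face sloping 28 degrees: low side towards the robot (own -x), high side own +x. Origin on the counter under its centre; middle of the sloping face 40 mm above the origin. A 12 mm lip along the low edge of the face. Any stand may be at any of the three places.
- tin_1: Loose plain metal tin on stand_1, about 0.6 kg, 74 (own x) x 58 (own y) x 36 mm high shut (box 30, lid 6). Origin: centre of underside; own z square to it (leans 28 degrees), own +x uphill. The stand is narrower, so fingers fit down both 58 mm sides. Hinge along own y at own (-37, 0, 30) mm, the low edge near the robot. All look alike; one of the three has a stiff hinge.
- lid_1 (a joint): Lid angle of tin_1: 0 shut, growing as the knob swings up and over towards the robot; stop at 1.95. On the stand it is upright at 1.08. A free lid let go below that falls shut, beyond it falls to the stop; a stiff one stays put (0.06 Nm, about 1 N at the knob). Lid 50 g. Follow the arc: over about 1.3 N square to the face at the knob lifts the tin.
- knob_1 (a point): Centre of the white 16 mm ball knob of tin_1's lid, on a 6 mm stem in line with the lid, 104 mm from the hinge axis. Lid shut: at own (67, 0, 33) mm of the tin, 30 mm beyond its high edge and clear of the stand.
- tin_2: Loose plain metal tin on stand_2, about 0.6 kg, 74 (own x) x 58 (own y) x 36 mm high shut (box 30, lid 6). Origin: centre of underside; own z square to it (leans 28 degrees), own +x uphill. The stand is narrower, so fingers fit down both 58 mm sides. Hinge along own y at own (-37, 0, 30) mm, the low edge near the robot. All look alike; one of the three has a stiff hinge.
- lid_2 (a joint): Lid angle of tin_2: 0 shut, growing as the knob swings up and over towards the robot; stop at 1.95. On the stand it is upright at 1.08. A free lid let go below that falls shut, beyond it falls to the stop; a stiff one stays put (0.06 Nm, about 1 N at the knob). Lid 50 g. Follow the arc: over about 1.3 N square to the face at the knob lifts the tin.
- knob_2 (a point): Centre of the white 16 mm ball knob of tin_2's lid, on a 6 mm stem in line with the lid, 104 mm from the hinge axis. Lid shut: at own (67, 0, 33) mm of the tin, 30 mm beyond its high edge and clear of the stand.
- tin_3: Loose plain metal tin on stand_3, about 0.6 kg, 74 (own x) x 58 (own y) x 36 mm high shut (box 30, lid 6). Origin: centre of underside; own z square to it (leans 28 degrees), own +x uphill. The stand is narrower, so fingers fit down both 58 mm sides. Hinge along own y at own (-37, 0, 30) mm, the low edge near the robot. All look alike; one of the three has a stiff hinge.
- lid_3 (a joint): Lid angle of tin_3: 0 shut, growing as the knob swings up and over towards the robot; stop at 1.95. On the stand it is upright at 1.08. A free lid let go below that falls shut, beyond it falls to the stop; a stiff one stays put (0.06 Nm, about 1 N at the knob). Lid 50 g. Follow the arc: over about 1.3 N square to the face at the knob lifts the tin.
- knob_3 (a point): Centre of the white 16 mm ball knob of tin_3's lid, on a 6 mm stem in line with the lid, 104 mm from the hinge axis. Lid shut: at own (67, 0, 33) mm of the tin, 30 mm beyond its high edge and clear of the stand.
- basket: White perforated plastic basket fixed to the counter on one side of the stands (left or right varies): open top, 240 (own x) x 175 (own y) x 55 mm high outside, walls and floor 5 mm. Origin under its centre.
- basket_floor (a point): Centre of the basket's inner floor, axes as the basket. The jar stands in the half towards own -x; the half towards own +x is empty.
- jar: Bystander: closed amber glass jar, 52 mm across, 70 mm high, standing in the basket. Origin at centre of its base.
- kettle: Bystander: white kettle, 134 mm across, 190 mm high, handle at own +x out to 102 mm, spout to own -x. On the other side of the stands from the basket. Origin at centre of its base.
- spray: Bystander: spray bottle with a white head, 72 mm across, 200 mm high, behind the stands. Origin at centre of its base.
- mug: Bystander: white mug, 76 mm across, 85 mm high, handle at own +y, behind the stands. Origin at centre of its base.
There are look-alikes about, which are no part of the job. What is shaped like the tin_1 but blue or red is not meant.

How it is judged:
On the way, in this order (a step that is already met when the one before it is completed fails the run):
1. the stiff tin's lid has been raised to about upright (over 1.0 rad) and let go, and stays up by itself (value of joint lid_2 above 1 rad and contact force between the fingers and tin_2 below 0.05 N and distance between tin_2 and stand_2 below 0.055 m), for 0.2 s.
2. the stiff tin, shut, is laid flat on the basket floor while the fingers still hold it (x of tin_2 in the frame of basket_floor between -0.115 and 0.115 m and y of tin_2 in the frame of basket_floor between -0.083 and 0.083 m and z of tin_2 in the frame of basket_floor between -0.01 and 0.012 m and angle between tin_2's own z axis and vertical below 0.14 rad and value of joint lid_2 below 0.12 rad and contact force between the fingers and tin_2 above 0.3 N), for 0.1 s.
At the end, for the whole second after the job is handed in: Free tins still lie on their stands, lids open beyond 1.7 rad; the stiff tin stands on the basket floor inside the walls (origin within 12 mm of floor height), upright within 0.15 rad, lid shut to under 0.12 rad; all tins at rest (value of joint each of lid_1, lid_3 above 1.7 rad and distance between tin_1 and stand_1 below 0.055 m and angle between tin_1's own z axis and vertical between 0.39 and 0.59 rad and distance between tin_3 and stand_3 below 0.055 m and angle between tin_3's own z axis and vertical between 0.39 and 0.59 rad and x of tin_2 in the frame of basket_floor between -0.115 and 0.115 m and y of tin_2 in the frame of basket_floor between -0.083 and 0.083 m and z of tin_2 in the frame of basket_floor between -0.01 and 0.012 m and angle between tin_2's own z axis and vertical below 0.15 rad and value of joint lid_2 below 0.12 rad and linear speed of each of tin_1, tin_2, tin_3 below 0.02 m/s); the robot touches nothing.
It fails at once if a bystander is moved more than 30 mm or tipped (distance of any of jar, kettle, spray, mug from where it was at the start of the episode above 0.03 m or angle between any of jar, kettle, spray, mug's own z axis and vertical above 0.3 rad).
It fails at once if a tin is dropped or thrown (faster than 0.7 m/s while not held by the fingers) ((linear speed of tin_1 above 0.7 m/s and contact force between the fingers and tin_1 below 0.05 N) or (linear speed of tin_2 above 0.7 m/s and contact force between the fingers and tin_2 below 0.05 N) or (linear speed of tin_3 above 0.7 m/s and contact force between the fingers and tin_3 below 0.05 N)).
It also fails if it takes over 72 s, if anything falls off the work surface, if the arm or the gripper's body presses on something with over 40 N, if the wrist force passes 120 N, or if a joint passes its speed limit or range.

## Working session

There is one attempt and no reset: what is moved stays moved. The work goes in short steps, Python scripts to look and compute and a tool call to move; the robot and the scene stay as the last step left them, time stands still between calls to the robot, and variables do not carry over. Pictures are saved under pics/ and viewed, and the job is handed in when it is done.

Besides the shell and the picture viewer there is one more tool, called as a command line: name --pt "numbers of a row" for each row, then --argument value for the rest. servo_tool: Moves the arm, as the interface text tells. Its arguments: {"type":"object","properties":{"steps":{"type":"array","items":{"type":"array","items":{"type":"number"}}},"hand":{"type":"number"},"grip_force":{"type":"number"}},"required":["steps"]}

```bash
ls; mkdir -p pics
python3 - <<'E'
from rig import telemetry, cams
import cv2, numpy as np
s=telemetry.get_state(); print(s)
for n in ("scene","top"):
    im,d=cams.get_image(n); cv2.imwrite(f"pics/{n}0.png",im[:,:,::-1]); np.save(f"{n}0_d.npy",d); np.save(f"{n}0.npy",im)
    print(n,cams.camera_model(n))
E
```

```text
pics
{'clock': 0.0, 'qpos': array([ 1.05998316e+00,  2.76614354e-01,  1.50612220e+00,  3.61880407e-05,
        1.36068465e+00, -1.20994285e-01]), 'qd': array([-0.00083255,  0.00136726,  0.00100345, -0.00162233, -0.00147258,
       -0.0021218 ]), 'effort': array([-3.19619157e-04, -4.16772008e+01, -2.45813781e+01, -2.59153276e-04,
        1.07662805e-02,  2.06203464e-05]), 'position': array([0.21824868, 0.53141453, 0.23043302]), 'ee_rot': array([-3.00861081e-04,  1.93681329e-01,  9.81064068e-01, -8.63539448e-04]), 'contact_force': array([-0.27676301,  0.04045432, -0.19997378]), 'moment': array([ 0.02872093, -0.05224785,  0.02914653]), 'width': 0.08544031021309571}
scene {'camera_matrix': array([[448.21156865,   0.        , 277.07006735],
       [  0.        , 448.21156865, 209.08251694],
       [  0.        ,   0.        ,   1.        ]]), 'D': array([-0.04352426,  0.        ,  0.        ,  0.        ,  0.        ]), 'origin': array([1.05057271, 0.84202101, 0.77709506]), 'rotation': array([0.2113253 , 0.12419593, 0.44821694, 0.85966189])}
top {'camera_matrix': array([[465.29277952,   0.        , 284.7778478 ],
       [  0.        , 465.29277952, 219.39331181],
       [  0.        ,   0.        ,   1.        ]]), 'D': array([-0.16187855,  0.        ,  0.        ,  0.        ,  0.        ]), 'origin': array([ 0.40861515, -0.01067618,  1.38908452]), 'rotation': array([-0.70429717, -0.03534533,  0.04716763,  0.70745418])}
```

View pics/scene0.png

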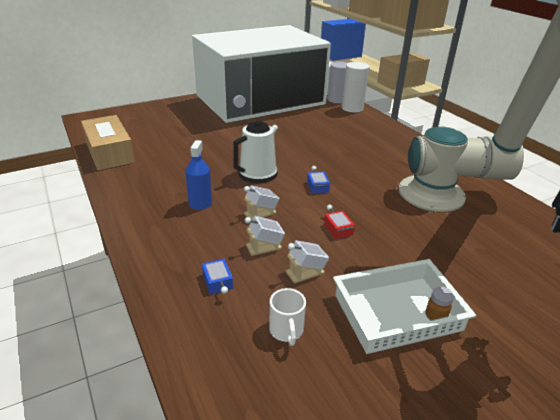

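View pics/top0.png

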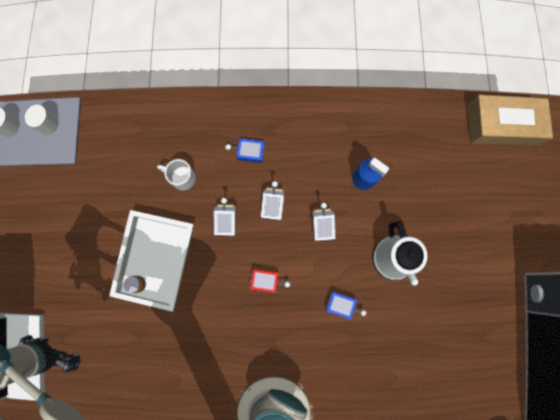

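The top view shows three plain metal tins at about (225,220), (272,204) and (324,225). The blue ones at (250,150) and (342,305) and the red one at (265,281) are look-alikes. The basket is at (152,260) with the jar at its lower end. Next I'll measure the poses.

```bash
cat > h.py <<'E'
import numpy as np, cv2
from scipy.spatial.transform import Rotation as R
from rig import telemetry, cams, spotter, sign_off
def rot(q): return R.from_quat([q[1],q[2],q[3],q[0]])
def unproj(n,d):
    m=cams.camera_model(n); K=m['camera_matrix'];h,w=d.shape
    v,u=np.mgrid[0:h,0:w].astype(np.float64)
    p=cv2.undistortPoints(np.stack([u.ravel(),v.ravel()],1)[:,None],K,m['D'])[:,0]
    z=d.ravel(); P=np.stack([p[:,0]*z,-p[:,1]*z,-z],1)
    W=rot(m['rotation']).apply(P)+m['origin']; W[z==0]=np.nan
    return W.reshape(h,w,3)
def proj(n,P):
    m=cams.camera_model(n)
    p=rot(m['rotation']).inv().apply(np.atleast_2d(P)-m['origin']); p=p*[1,-1,-1]
    return cv2.projectPoints(p,np.zeros(3),np.zeros(3),m['camera_matrix'],m['D'])[0][:,0]
def tool():
    s=telemetry.get_state(); return s, rot(s['ee_rot'])
def shot(n,name,box=None,s=1):
    im,d=cams.get_image(n)
    o=im[:,:,::-1]
    if box: o=o[box[1]:box[3],box[0]:box[2]]
    cv2.imwrite(f"pics/{name}.png",cv2.resize(o,None,fx=s,fy=s,interpolation=cv2.INTER_CUBIC)); return im,d
E
python3 - <<'E'
from h import *
im,d=cams.get_image("top"); W=unproj("top",d)
cam=cams.camera_model("top")['origin']
for q in ("tin_1","basket","knob_1","jar","kettle","spray","mug","stand_1"):
    for r in spotter.outline_of(q,"top"):
        if r['conf']<.3: continue
        m=r['region']; P=W[m]; P=P[~np.isnan(P[:,0])]
        print(q,round(r['conf'],2),r['rect'],len(P),np.median(P,0).round(3),P[:,2].max().round(3), im[m].mean(0).round())
for n in ("scene",):
    im,d=cams.get_image(n)
    for q in ("tin_1","knob_1"):
        for r in spotter.outline_of(q,n):
            W=unproj(n,d);P=W[r['region']]; print(n,q,round(r['conf'],2),r['rect'],np.nanmedian(P,0).round(3))
crop=np.load("top0.npy")[180:260,200:360,::-1]
cv2.imwrite("pics/crop0.png",cv2.resize(crop,None,fx=5,fy=5,interpolation=cv2.INTER_CUBIC))
E
```

```text
tin_1 0.97 [325.5, 293.5, 42.1, 27.0] 594 [ 0.315 -0.198  0.037] 0.045 [140. 153. 202.]
tin_1 0.95 [225.9, 139.5, 38.2, 23.3] 564 [0.778 0.072 0.036] 0.047 [128. 143. 195.]
tin_1 0.93 [248.5, 270.3, 38.1, 24.1] 574 [0.385 0.03  0.037] 0.045 [201. 142. 148.]
tin_1 0.91 [214.2, 199.9, 22.1, 37.5] 590 [0.561 0.139 0.074] 0.113 [193. 193. 202.]
tin_1 0.85 [261.8, 179.1, 22.4, 43.8] 638 [0.607 0.003 0.073] 0.113 [190. 190. 198.]
tin_1 0.67 [311.7, 200.7, 25.5, 44.2] 644 [ 0.546 -0.143  0.074] 0.112 [188. 189. 197.]
basket 0.72 [110.4, 210.0, 83.0, 98.1] 5493 [0.456 0.36  0.008] 0.079 [191. 194. 193.]
knob_1 0.93 [251.2, 271.7, 38.8, 22.3] 483 [0.388 0.027 0.037] 0.045 [210. 154. 163.]
knob_1 0.84 [259.3, 182.2, 23.2, 35.5] 490 [0.604 0.003 0.075] 0.113 [202. 202. 213.]
knob_1 0.81 [227.6, 136.7, 34.0, 20.6] 459 [0.78  0.072 0.037] 0.047 [140. 155. 208.]
knob_1 0.75 [325.2, 293.3, 41.8, 27.1] 569 [ 0.315 -0.197  0.037] 0.045 [143. 156. 206.]
knob_1 0.72 [315.0, 203.4, 20.1, 36.3] 573 [ 0.541 -0.143  0.074] 0.112 [195. 195. 204.]
knob_1 0.72 [214.7, 194.8, 20.4, 39.6] 433 [0.555 0.14  0.073
[... 321 characters left out ...]
 742 [0.708 0.281 0.034] 0.092 [174. 172. 172.]
scene tin_1 0.97 [244.0, 188.0, 34.7, 19.1] [ 0.561 -0.122  0.067]
scene tin_1 0.91 [199.4, 264.3, 32.4, 30.6] [0.787 0.089 0.036]
scene tin_1 0.86 [246.2, 218.2, 37.6, 23.4] [0.619 0.023 0.067]
scene tin_1 0.8 [326.1, 205.2, 27.9, 35.4] [0.398 0.038 0.033]
scene tin_1 0.67 [291.8, 241.3, 34.1, 31.9] [0.573 0.157 0.068]
scene knob_1 0.71 [288.8, 241.9, 37.6, 15.1] [0.565 0.145 0.077]
scene knob_1 0.68 [204.3, 262.5, 25.2, 30.1] [0.783 0.079 0.037]
scene knob_1 0.56 [249.1, 186.2, 28.4, 13.1] [ 0.549 -0.139  0.076]
scene knob_1 0.55 [328.3, 206.0, 24.9, 23.3] [0.39  0.028 0.036]
scene knob_1 0.51 [308.3, 166.3, 24.8, 19.7] [ 0.316 -0.194  0.036]
```

View pics/crop0.png

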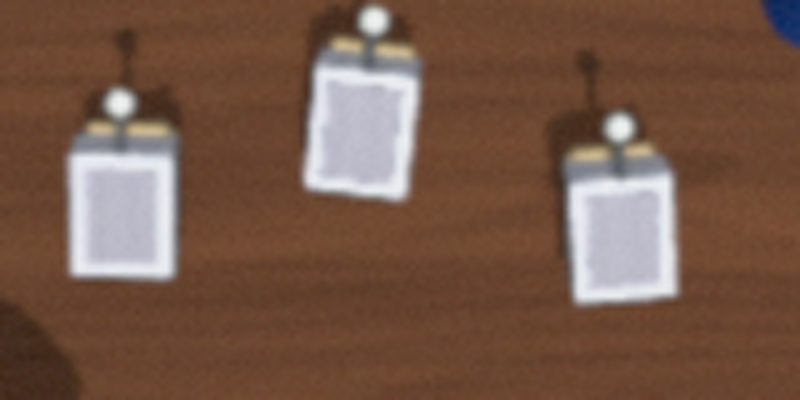

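```bash
cat > fit.py <<'E'
from h import *
from scipy.optimize import minimize
T28=np.radians(28)
def tinR(yaw): return R.from_euler('ZY',[yaw,-T28])
im=np.load("top0.npy"); d=np.load("top0_d.npy"); W=unproj("top",d)
imf=cv2.resize(im,None,fx=4,fy=4,interpolation=cv2.INTER_CUBIC).astype(int)
hsv=cv2.cvtColor(im,cv2.COLOR_RGB2HSV)
for name,(cx,cy) in dict(A=(225,220),B=(272,204),C=(324,225)).items():
    m=np.zeros(im.shape[:2],bool); m[cy-35:cy+25,cx-20:cx+20]=1
    br=(im.min(2)>150)&m
    n,l,st,c=cv2.connectedComponentsWithStats(br.astype(np.uint8),connectivity=4)
    print(name,[(s[4],cc.round(1)) for s,cc in zip(st[1:],c[1:]) if s[4]>4])
    i=1+np.argmax(st[1:,4]); L=cv2.erode((l==i).astype(np.uint8),np.ones((3,3)))>0
    P=W[L]; P=P[~np.isnan(P[:,0])]; c0=np.median(P,0); 
    A=np.c_[P[:,:2]-c0[:2],np.ones(len(P))]; k,_,_,_=np.linalg.lstsq(A,P[:,2],rcond=None)
    res=P[:,2]-A@k
    print(' plane slope deg',np.degrees(np.arctan(np.hypot(*k[:2]))).round(1),'uphill yaw',np.degrees(np.arctan2(k[1],k[0])).round(1),'res',res.std().round(4),'mid',c0.round(4),k[2].round(4))
    kn=[cc for s,cc in zip(st[1:],c[1:]) if 4<s[4]<60]
    # target mask
    u0,v0=cx-20,cy-35
    crop=cv2.resize(im[v0:v0+60,u0:u0+40].min(2),None,fx=8,fy=8,interpolation=cv2.INTER_CUBIC)
    M=(crop>140)
    def ren(p):
        r=tinR(p[2]); o=np.array([p[0],p[1],p[3]])
        q=proj("top",r.apply(np.array([[-37,-29,36],[37,-29,36],[37,29,36],[-37,29,36],[67,0,33]])/1e3)+o)
        q=(q-[u0,v0]+.5)*8
        I=np.zeros(M.shape,np.uint8); cv2.fillPoly(I,[np.round(q[:4]*16).astype(int)],1,shift=4)
        cv2.circle(I,tuple(np.round(q[4]*16).astype(int)),int(16*8*.008*465/1.29),1,-1,shift=4); return I>0
    z0=0.0465
    f=lambda p:1-(ren([p[0],p[1],p[2],z0])&M).sum()/(ren([p[0],p[1],p[2],z0])|M).sum()
    best=None
    for yaw in (-.1,0,.1):
        x0=np.array([c0[0]+.017,c0[1],yaw])
        o=minimize(f,x0,method='Nelder-Mead',options=dict(initial_simplex=x0+np.array([[0,0,0],[.01,0,0],[0,.01,0],[0,0,.15]]),xatol=1e-5,fatol=1e-5))
        if best is None or o.fun<best.fun: best=o
    p=best.x; r=tinR(p[2])
    K=r.apply([.067,0,.033])+[p[0],p[1],z0]; top=r.apply([0,0,.036])+[p[0],p[1],z0]
    print(' fit',p.round(4),'yawdeg',np.degrees(p[2]).round(1),'err',round(best.fun,3),'knob',K.round(4),'lidmid',top.round(4), 'kn px',kn,proj("top",K).round(1))
    # height of plane at lidmid
    print(' plane z at lidmid', (k@[*(top[:2]-c0[:2]),1]).round(4), 'knob depth max', np.nanmax(W[cy-32:cy-15,cx-15:cx+15,2]).round(4))
E
python3 fit.py
```

```text
A [(np.int32(22), array([223.5, 200.3])), (np.int32(526), array([224.1, 222.3]))]
 plane slope deg 27.5 uphill yaw -2.7 res 0.0027 mid [0.5557 0.1398 0.074 ] 0.0742
 fit [ 0.57    0.1397 -0.0225] yawdeg -1.3 err 0.094 knob [0.6137 0.1387 0.1071] lidmid [0.5531 0.14   0.0783] kn px [array([223.5       , 200.27272727])] [[223.3 200.1]]
 plane z at lidmid 0.0729 knob depth max 0.1129
B [(np.int32(21), array([274.1, 183.8])), (np.int32(526), array([272. , 205.7]))]
 plane slope deg 27.2 uphill yaw -7.8 res 0.0029 mid [0.602  0.0032 0.0737] 0.0734
 fit [ 0.6174  0.0017 -0.1255] yawdeg -7.2 err 0.091 knob [ 0.6607 -0.0038  0.1071] lidmid [0.6006 0.0038 0.0783] kn px [array([274.14285714, 183.80952381])] [[274.3 183.4]]
 plane z at lidmid 0.0727 knob depth max 0.1114
C [(np.int32(23), array([323.4, 205. ])), (np.int32(516), array([324.1, 226.9]))]
 plane slope deg 27.6 uphill yaw 4.5 res 0.003 mid [ 0.5406 -0.1451  0.0736] 0.0733
 fit [ 0.5558 -0.1436  0.0725] yawdeg 4.2 err 0.088 knob [ 0.5994 -0.1404  0.1071] lidmid [ 0.539  -0.1448  0.0783] kn px [array([323.39130435, 205.04347826])] [[323.3 204.9]]
 plane z at lidmid 0.0724 knob depth max 0.1121
```

```bash
sed -i 's/z0=0.0465/z0=0.041/' fit.py; python3 fit.py | grep -E "fit|plane z"
python3 - <<'E'
from h import *
from scipy.optimize import least_squares
im=np.load("scene0.npy")
cv2.imwrite("pics/s0c.png",cv2.resize(im[175:290,230:340,::-1],None,fx=5,fy=5,interpolation=cv2.INTER_CUBIC))
print(proj("scene",[[.6137,.1387,.1016],[.6607,-.0038,.1016],[.5994,-.1404,.1016]]).round(1))
s,r=tool(); print(r.as_matrix().round(3))
# basket rim
d=np.load("top0_d.npy");W=unproj("top",d)
im,_=cams.get_image("top"); 
m=spotter.outline_of("basket","top")[0]['region']
P=W[m&(W[...,2]>.047)&(W[...,2]<.062)]; P=P[:,:2].astype(np.float32)
print(cv2.minAreaRect(P))
E
```

```text
fit [ 0.5711  0.14   -0.0238] yawdeg -1.4 err 0.1 knob [0.6147 0.139  0.1016] lidmid [0.5542 0.1404 0.0728] kn px [array([223.5       , 200.27272727])] [[223.4 200.1]]
 plane z at lidmid 0.0734 knob depth max 0.1129
[[291.5 246.1]
 [247.9 219.8]
 [246.9 188.8]]
[[-0.925  0.38   0.   ]
 [ 0.38   0.925  0.   ]
 [ 0.     0.    -1.   ]]
((0.4489855170249939, 0.3545410633087158), (0.19556626677513123, 0.25713175535202026), 77.7291030883789)Traceback (most recent call last):
  File "fit.py", line 34, in <module>
    o=minimize(f,x0,method='Nelder-Mead',options=dict(initial_simplex=x0+np.array([[0,0,0],[.01,0,0],[0,.01,0],[0,0,.15]]),xatol=1e-5,fatol=1e-5))
    res = _minimize_neldermead(fun, x0, args, callback, bounds=bounds,
                               **options)
    fxr = func(xr)
    fx = function(np.copy(x), *(wrapper_args + args))
  File "fit.py", line 30, in <lambda>
    f=lambda p:1-(ren([p[0],p[1],p[2],z0])&M).sum()/(ren([p[0],p[1],p[2],z0])|M).sum()
                  ~~~^^^^^^^^^^^^^^^^^^^^^
  File "fit.py", line 25, in ren
    q=proj("top",r.apply(np.array([[-37,-29,36],[37,-29,36],[37,29,36],[-37,29,36],[67,0,33]])/1e3)+o)
  File "h.py", line 13, in proj
    m=cams.camera_model(n)
ValueError: time passes only in moves, steps and waits
```

View pics/s0c.png

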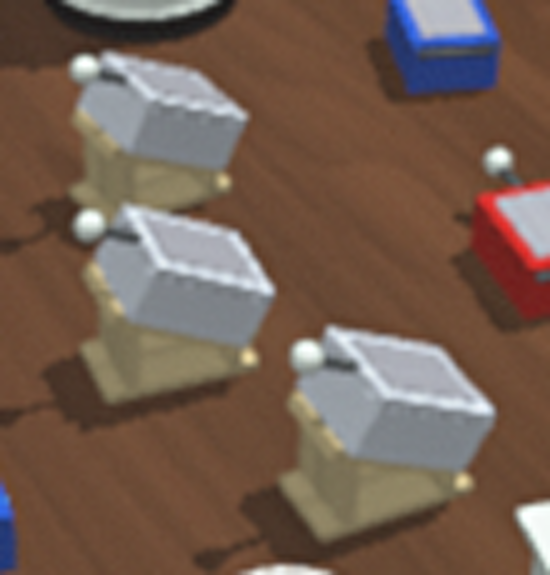

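In the scene crop the knobs sit at (291.6,246), (247.8,220.2) and (246.8,188.8). All three agree with the projected positions to within half a pixel, so the tin poses are confirmed. The three grey tins on plywood stands are the ones meant, because the red and blue ones lie flat on the counter. I'll plan the motion next.

```bash
cat >> h.py <<'E'
_c={}
_cm=cams.camera_model
class _C:
    def camera_model(self,n):
        if n not in _c: _c[n]=_cm(n)
        return _c[n]
    def get_image(self,n): return cams0.get_image(n)
cams0=cams; cams=_C()
# tins: origin, yaw
KN=dict(A=(np.array([.6147,.1390,.1016]),-1.35),B=(np.array([.6617,-.0037,.1016]),-7.2),C=(np.array([.6004,-.1408,.1016]),4.2))
def tinpose(k):
    K,y=KN[k]; r=R.from_euler('ZY',[y,-28],degrees=True); return r, K-r.apply([.067,0,.033])
def toolrot(yaw,tilt):
    """yaw deg of tin; tilt deg: + = tool points forward. tool x -> -x of tin, y -> +y, z down"""
    return R.from_euler('ZY',[yaw,-tilt],degrees=True)*R.from_matrix(np.array([[-1,0,0],[0,1,0],[0,0,-1.]]).T)
def knobgoal(k,ang,back=0,tilt0=-42,tip=.014):
    """tool pose with pads on knob at lid angle ang(rad); back = m withdrawn along tool"""
    r,o=tinpose(k); y=KN[k][1]
    h=o+r.apply([-.037,0,.030])
    rad=r.apply(R.from_rotvec([0,-ang,0]).apply([.104,0,.003]))
    T=toolrot(y,tilt0+np.degrees(ang)); z=T.apply([0,0,1])
    return h+rad+z*(tip-back), T
def row(p,T,ref=None):
    if ref is None:
        s,r=tool(); p0=s['position']
    else: p0,r=ref
    return (np.r_[r.inv().apply(p-p0)*1e3, np.degrees((r.inv()*T).as_rotvec())]).round(1)
E
python3 - <<'E'
from h import *
for k in "ABC":
    r,o=tinpose(k); print(k,o.round(4)); 
p,T=knobgoal('A',0,.10); print(p.round(3),T.as_matrix().round(2),row(p,T))
c=np.mean([unproj("top",np.full((420,560),0.))[0,0]],0)
# basket corners rim z=.055: intersect rays
def ray(n,uv,z):
    m=cams.camera_model(n); q=cv2.undistortPoints(np.array([[uv]],float),m['camera_matrix'],m['D'])[0,0]
    d=rot(m['rotation']).apply([q[0],-q[1],-1]); o=m['origin']; return o+d*(z-o[2])/d[2]
for uv in [(133,211),(194,223),(173,311),(110,297)]: print(ray("top",uv,.055).round(3))
im=np.load("top0.npy");cv2.imwrite("pics/bk.png",cv2.resize(im[195:325,95:205,::-1],None,fx=5,fy=4.5,interpolation=cv2.INTER_CUBIC))
E
```

```text
A [0.571 0.14  0.041]
B [0.6184 0.0018 0.041 ]
C [ 0.5569 -0.144   0.041 ]
[0.672 0.138 0.166] [[-0.74  0.02 -0.67]
 [ 0.02  1.    0.02]
 [ 0.67  0.   -0.74]] [-569.5 -192.3   65.8    7.7   41.5  -20. ]
[0.591 0.411 0.055]
[0.555 0.229 0.055]
[0.303 0.287 0.055]
[0.34  0.474 0.055]
```

View pics/bk.png

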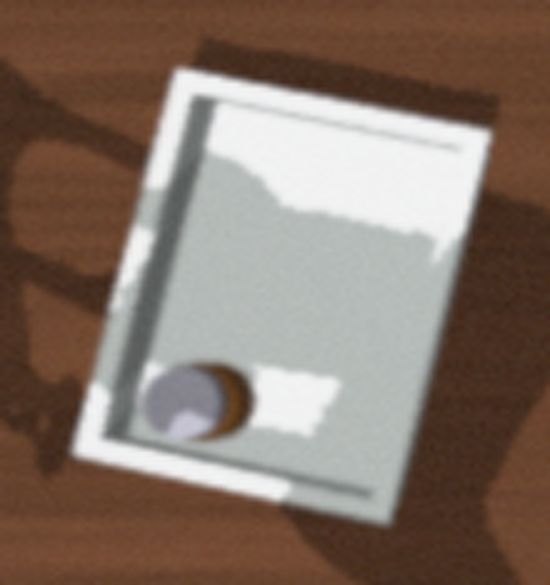

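Run:
```python
from h import *
p,T=knobgoal('A',0,.10); p[2]+=.06; print(row(p,T))
```

```text
[-569.5 -192.3    5.8    7.7   41.5  -20. ]
```

servo_tool --pt "-569.5 -192.3 5.8 7.7 41.5 -20" --pt "-569.5 -192.3 5.8 7.7 41.5 -20" --pt "-569.5 -192.3 5.8 7.7 41.5 -20" --pt "-569.5 -192.3 5.8 7.7 41.5 -20" --pt "-569.5 -192.3 5.8 7.7 41.5 -20" --pt "-569.5 -192.3 5.8 7.7 41.5 -20" --pt "-569.5 -192.3 5.8 7.7 41.5 -20" --pt "-569.5 -192.3 5.8 7.7 41.5 -20" --hand 165 --grip_force 20

```text
clock: 1.6
position: [0.5166, 0.2729, 0.2257]
ee_rot: [-0.359, 0.012, 0.933, 0.004]
contact_force: [0.6, 1.2, 0.0]
width: 0.0303
```

Run:
```python
from h import *
s,r=tool(); print(s['clock'],s['position'],s['qpos'].round(2),s['width'])
p,T=knobgoal('A',0,.10); p[2]+=.06; print(row(p,T))
p,T=knobgoal('A',0,.05); print(row(p,T))
```

```text
1.6 [0.51662397 0.27288468 0.22572799] [ 0.25  0.68  1.05  0.21  2.11 -1.25] 0.03028856131284602
[-1.182e+02 -1.313e+02 -1.063e+02  0.000e+00 -1.000e-01 -1.000e-01]
[-1.585e+02 -1.313e+02 -1.180e+01  0.000e+00 -1.000e-01 -1.000e-01]
```

servo_tool --pt "-118 -131.3 -106.3 0 0 0" --pt "-118 -131.3 -106.3 0 0 0" --pt "-118 -131.3 -106.3 0 0 0" --pt "-118 -131.3 -106.3 0 0 0" --pt "-118 -131.3 -106.3 0 0 0" --pt "-158.5 -131.3 -11.8 0 0 0" --pt "-158.5 -131.3 -11.8 0 0 0" --pt "-158.5 -131.3 -11.8 0 0 0"

```text
clock: 2.4
position: [0.6308, 0.1405, 0.124]
ee_rot: [-0.367, 0.011, 0.93, 0.003]
contact_force: [-0.1, 1.3, -0.1]
width: 0.0304
```

Run:
```python
from h import *
s,r=tool(); print(s['clock'],s['position'],s['qpos'].round(2),s['width'])
p,T=knobgoal('A',0,.05); print(row(p,T))
p,T=knobgoal('A',0,.0); print(row(p,T))
shot("top","t1",(180,130,320,250),5);shot("scene","s1",(200,100,360,300),3)
```

```text
2.4 [0.63075791 0.14049514 0.12402381] [ 0.07  0.88  0.89  0.08  2.11 -1.46] 0.030375675434317937
[-3.  -1.9 -8.7 -0.1 -1.  -0.1]
[-3.8 -1.8 41.3 -0.1 -1.  -0.1]
```

View pics/s1.png

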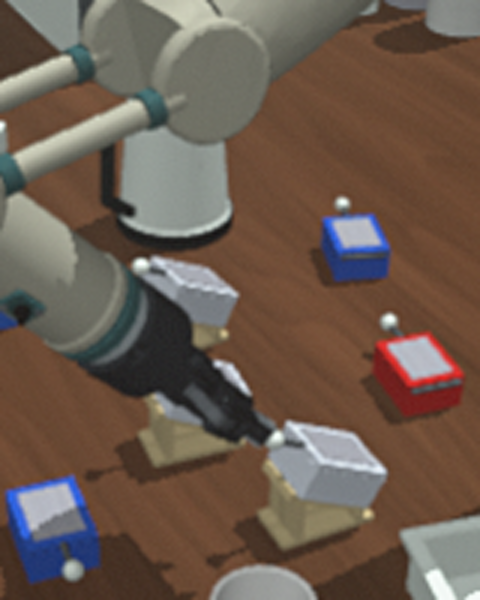

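The tool is aligned with knob A: its tip shows at (275,440) in the crop, just outside the ball. I'll move in and grip.

servo_tool --pt "-3.8 -1.8 10 0 -1 0" --pt "-3.8 -1.8 25 0 -1 0" --pt "-3.8 -1.8 41.3 0 -1 0" --pt "-3.8 -1.8 41.3 0 -1 0" --pt "-3.8 -1.8 41.3 0 -1 0"

```text
clock: 3.0
position: [0.6147, 0.1396, 0.0995]
ee_rot: [-0.347, 0.011, 0.938, 0.004]
contact_force: [-0.3, -1.1, 0.4]
width: 0.0299
```

Run:
```python
from h import *
s,r=tool(); print(s['clock'],s['position'],s['width'],s['contact_force'])
p,T=knobgoal('A',0,.0); print(row(p,T))
shot("scene","s2",(200,150,360,300),4)
```

```text
3.0 [0.61467037 0.1396326  0.09950429] 0.029879750902010435 [-0.33793215 -1.07737258  0.4112798 ]
[ 1.7 -0.6 12.4  0.   1.4  0. ]
```

View pics/s2.png

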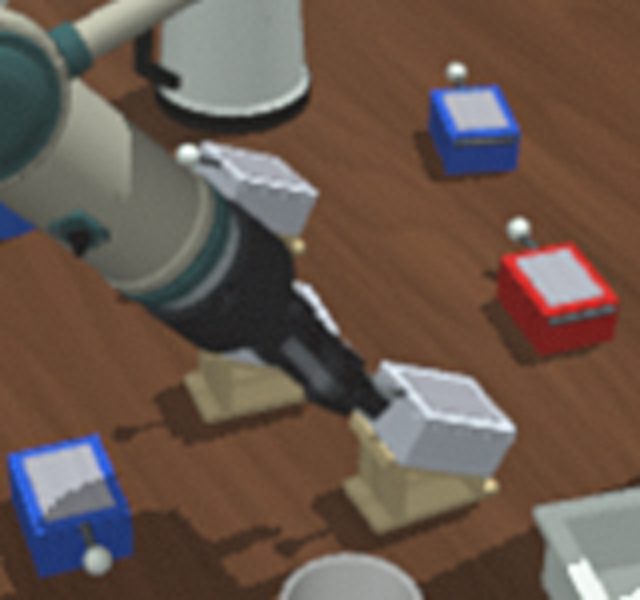

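servo_tool --pt "0 0 0 0 0 0" --pt "0 0 0 0 0 0"

```text
clock: 3.25
position: [0.6132, 0.1392, 0.0976]
ee_rot: [-0.349, 0.011, 0.937, 0.004]
contact_force: [0.7, 0.1, -0.4]
width: 0.0301
```

Run:
```python
from h import *
s,r=tool(); print(s['clock'],s['position'],s['width'],s['contact_force'],s['qd'].round(3))
p,T=knobgoal('A',0,.0); print(row(p,T))
```

```text
3.25 [0.6131851  0.13922643 0.09761073] 0.03013412408349988 [ 0.66635426  0.11307963 -0.43988354] [-0.002  0.003  0.017  0.001 -0.006 -0.   ]
[ 1.7 -0.2 10.   0.   1.1 -0. ]
```

servo_tool --pt "1.7 0 6 0 1 0" --pt "1.7 0 10 0 1 0" --pt "1.7 0 10 0 1 0" --pt "1.7 0 10 0 1 0"

```text
clock: 3.65
position: [0.6041, 0.1394, 0.0902]
ee_rot: [-0.359, 0.011, 0.933, 0.004]
contact_force: [-0.0, -0.1, -0.6]
width: 0.0302
```

Run:
```python
from h import *
s,r=tool(); print(s['clock'],s['position'],s['width'],s['contact_force'],s['qd'].round(3))
p,T=knobgoal('A',0,.0); print(row(p,T))
```

```text
3.65 [0.6040767  0.13936163 0.09021478] 0.030157734395057516 [-0.04512104 -0.05167405 -0.61920549] [-0.001 -0.005 -0.011  0.002  0.003 -0.   ]
[-0.3 -0.1 -1.6 -0.  -0.  -0. ]
```

servo_tool --pt "0 0 0 0 0 0" --pt "0 0 0 0 0 0" --pt "0 0 0 0 0 0" --pt "0 0 0 0 0 0" --hand 255 --grip_force 20

```text
clock: 4.05
position: [0.6043, 0.1393, 0.0905]
ee_rot: [-0.358, 0.011, 0.934, 0.004]
contact_force: [-0.3, 0.7, -0.1]
width: 0.0143
```

Run:
```python
from h import *
s,r=tool(); print(s['clock'],s['position'],s['width'],s['contact_force'])
# arc rows relative to current tool, about hinge
a0=knobgoal('A',0); rr=(a0[0],a0[1])
for i in range(0,76,5):
    p,T=knobgoal('A',np.radians(i)); print(i,row(p,T,rr).tolist())
shot("scene","s3",(200,150,360,300),4)
```

```text
4.05 [0.60432671 0.13927262 0.09052129] 0.01434866868456737 [-0.33427132  0.6587749  -0.05808904]
0 [0.0, 0.0, 0.0, 0.0, 0.0, 0.0]
5 [7.5, -0.0, -2.5, 0.0, -5.0, 0.0]
10 [15.2, -0.0, -4.4, -0.0, -10.0, 0.0]
15 [23.1, -0.0, -5.6, -0.0, -15.0, 0.0]
20 [31.0, -0.0, -6.1, 0.0, -20.0, 0.0]
25 [38.9, -0.0, -5.9, 0.0, -25.0, 0.0]
30 [46.8, -0.0, -5.0, 0.0, -30.0, -0.0]
35 [54.5, -0.0, -3.5, 0.0, -35.0, 0.0]
40 [62.1, -0.0, -1.2, 0.0, -40.0, 0.0]
45 [69.5, -0.0, 1.7, 0.0, -45.0, 0.0]
50 [76.6, -0.0, 5.2, 0.0, -50.0, 0.0]
55 [83.4, -0.0, 9.3, 0.0, -55.0, 0.0]
60 [89.8, -0.0, 14.0, 0.0, -60.0, 0.0]
65 [95.7, -0.0, 19.3, 0.0, -65.0, 0.0]
70 [101.2, -0.0, 25.0, 0.0, -70.0, 0.0]
75 [106.1, -0.0, 31.2, 0.0, -75.0, -0.0]
```

View pics/s3.png

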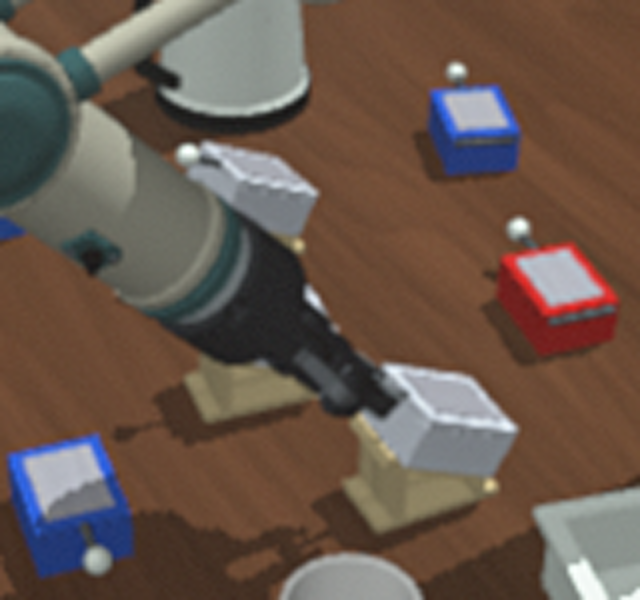

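servo_tool --pt "3.7 0 -1.3 0 -2.5 0" --pt "7.5 0 -2.5 0 -5 0" --pt "15.2 0 -4.4 0 -10 0" --pt "23.1 0 -5.6 0 -15 0" --pt "31 0 -6.1 0 -20 0" --pt "31 0 -6.1 0 -20 0" --pt "31 0 -6.1 0 -20 0"

```text
clock: 4.8
position: [0.5842, 0.1398, 0.1165]
ee_rot: [-0.191, 0.012, 0.981, 0.002]
contact_force: [-3.0, -1.5, -2.0]
width: 0.0139
```

Run:
```python
from h import *
s,r=tool(); print(s['clock'],s['position'],s['width'],s['contact_force'])
a0=knobgoal('A',np.radians(20));print(row(*a0))
shot("scene","s4",(200,150,360,300),4)
```

```text
4.8 [0.58421702 0.13984643 0.11645371] 0.013870982107280529 [-3.04257774 -1.48899173 -2.00912249]
[-2.  -0.1 -0.8 -0.  -0.  -0. ]
```

View pics/s4.png

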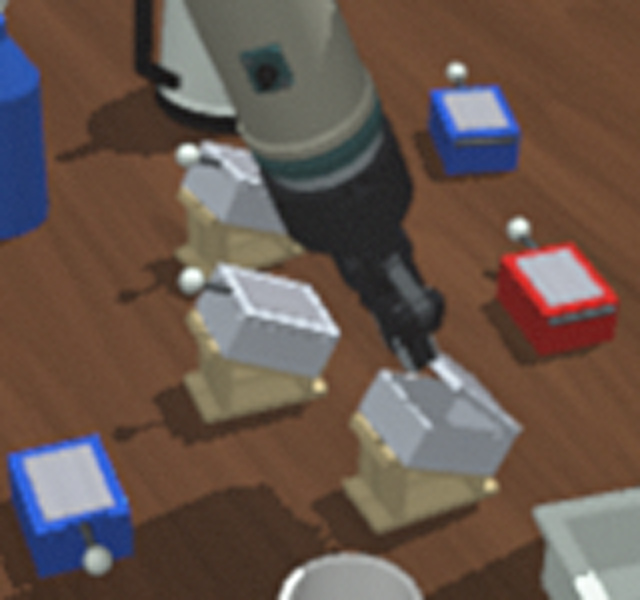

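The lid of A is rising and the tin hasn't moved. I'll carry on along the arc, since the same relative rows still apply.

servo_tool --pt "7.5 0 -2.5 0 -5 0" --pt "15.2 0 -4.4 0 -10 0" --pt "23.1 0 -5.6 0 -15 0" --pt "31 0 -6.1 0 -20 0" --pt "38.9 0 -5.9 0 -25 0" --pt "46.8 0 -5 0 -30 0" --pt "54.5 0 -3.5 0 -35 0" --pt "62.1 0 -1.2 0 -40 0"

```text
clock: 5.65
position: [0.5288, 0.1413, 0.1397]
ee_rot: [0.158, 0.012, 0.987, -0.002]
contact_force: [0.4, -0.5, -4.7]
width: 0.0139
```

servo_tool --pt "7.5 0 -2.5 0 -5 0" --pt "13.6 0 -4 0 -9 0" --pt "13.6 0 -4 0 -9 0" --pt "13.6 0 -4 0 -9 0"

```text
clock: 6.05
position: [0.5149, 0.1417, 0.1397]
ee_rot: [0.233, 0.012, 0.972, -0.003]
contact_force: [-0.2, 0.1, -2.6]
width: 0.0141
```

Run:
```python
from h import *
s,r=tool(); print(s['clock'],s['position'],s['width'],s['contact_force'])
for a in (60,65,70): print(row(*knobgoal('A',np.radians(a))))
shot("scene","s5",(200,150,360,300),4)
```

```text
6.05 [0.51488898 0.14168603 0.13965191] 0.01407939099472208 [-0.1791275   0.10384783 -2.62109778]
[-13.4  -0.3   5.4  -0.    8.9  -0. ]
[-6.3 -0.3  1.8 -0.   3.9 -0. ]
[ 1.  -0.3 -1.3 -0.  -1.1 -0. ]
```

View pics/s5.png

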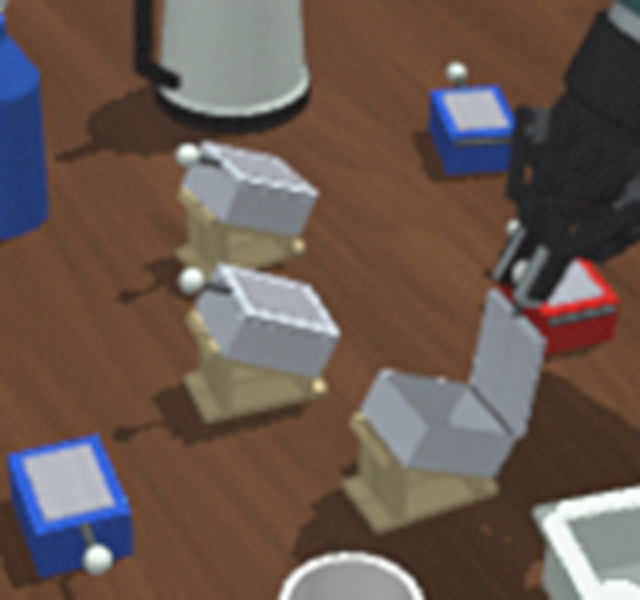

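Lid A stands about 7° past upright, with the knob at (520,270). I'll let go.

servo_tool --pt "0 0 0 0 0 0" --pt "0 0 0 0 0 0" --pt "0 0 -15 0 0 0" --pt "0 0 -35 0 0 0" --pt "0 0 -55 0 0 0" --pt "0 0 -75 0 0 0" --hand 150

```text
clock: 6.7
position: [0.4808, 0.1425, 0.2078]
ee_rot: [0.234, 0.012, 0.972, -0.003]
contact_force: [-0.3, 0.5, 0.2]
width: 0.0355
```

Run:
```python
from h import *
s,r=tool(); print(s['clock'],s['position'],s['width'],s['contact_force'])
shot("scene","s6",(200,150,360,300),4)
```

```text
6.7 [0.48079397 0.14248006 0.20776085] 0.03554931810031081 [-0.26635129  0.48799604  0.21493269]
```

View pics/s6.png

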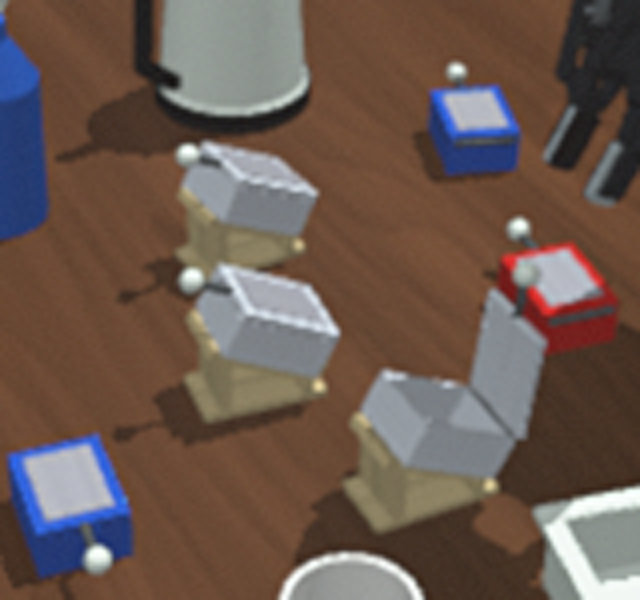

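Lid A stayed exactly where it was left, with the knob still at (525,272). A free lid would have dropped within 0.3 s, so A is the stiff tin. I'll grip the knob again and shut the lid.

servo_tool --pt "0 0 0 0 0 0"

```text
clock: 6.85
position: [0.4815, 0.1427, 0.2083]
ee_rot: [0.236, 0.012, 0.972, -0.002]
contact_force: [-0.7, 0.2, -0.6]
width: 0.0355
```

Run:
```python
from h import *
s,r=tool(); print(s['clock'],s['position'],s['width'],s['contact_force'])
a=np.radians(69)
print(row(*knobgoal('A',a))); print(row(*knobgoal('A',a,tip=.018)))
rr=knobgoal('A',a)
for i in range(5,71,5): print(i,row(*knobgoal('A',a-np.radians(i)),ref=rr).tolist())
im,d=cams.get_image("scene")
# knob location: scene pixel vs projected for angles
K,y=KN['A']; rt,o=tinpose('A')
for g in (65,69,73): print(g,proj("scene",o+rt.apply(np.array([-.037,0,.03])+R.from_rotvec([0,-np.radians(g),0]).apply([.104,0,.003]))))
```

```text
6.85 [0.48148527 0.14273601 0.20832465] 0.03551563278711917 [-0.68782597  0.17961464 -0.61809476]
[ 1.2 -0.6 75.6  0.   0.2 -0. ]
[ 1.2 -0.6 79.6  0.   0.2 -0. ]
5 [-7.3, 0.0, 3.2, -0.0, 5.0, -0.0]
10 [-14.2, 0.0, 7.0, -0.0, 10.0, 0.0]
15 [-20.8, 0.0, 11.4, -0.0, 15.0, -0.0]
20 [-27.0, -0.0, 16.3, -0.0, 20.0, -0.0]
25 [-32.8, 0.0, 21.8, -0.0, 25.0, 0.0]
30 [-38.0, 0.0, 27.7, -0.0, 30.0, -0.0]
35 [-42.7, 0.0, 34.1, 0.0, 35.0, 0.0]
40 [-46.8, 0.0, 40.9, 0.0, 40.0, -0.0]
45 [-50.3, 0.0, 48.0, 0.0, 45.0, -0.0]
50 [-53.2, 0.0, 55.4, 0.0, 50.0, -0.0]
55 [-55.5, 0.0, 63.0, 0.0, 55.0, -0.0]
60 [-57.0, 0.0, 70.7, -0.0, 60.0, -0.0]
65 [-57.9, 0.0, 78.6, 0.0, 65.0, -0.0]
70 [-58.1, 0.0, 86.5, 0.0, 70.0, -0.0]
65 [[328.38468621 218.15045864]]
69 [[330.89372989 217.6900471 ]]
73 [[333.34068865 217.40933495]]
```

servo_tool --pt "1.2 -0.5 30 0 0 0" --pt "1.2 -0.5 60 0 0 0" --pt "1.2 -0.5 76 0 0 0" --pt "1.2 -0.5 76 0 0 0" --pt "1.2 -0.5 76 0 0 0"

```text
clock: 7.4
position: [0.5134, 0.1409, 0.1372]
ee_rot: [0.233, 0.012, 0.973, -0.003]
contact_force: [0.0, 0.0, 0.3]
width: 0.0351
```

servo_tool --pt "0 0 0 0 0 0" --pt "0 0 0 0 0 0" --pt "0 0 0 0 0 0" --pt "0 0 0 0 0 0" --hand 255

```text
clock: 7.8
position: [0.5137, 0.1411, 0.1391]
ee_rot: [0.234, 0.012, 0.972, -0.003]
contact_force: [-0.7, -1.1, 1.3]
width: 0.014
```

Run:
```python
from h import *
s,r=tool(); print(s['clock'],s['position'],s['width'],s['contact_force'])
a=np.radians(69)
print(row(*knobgoal('A',a)))
```

```text
7.8 [0.51367252 0.14113509 0.13910989] 0.013959182407239815 [-0.68279529 -1.07235887  1.34874677]
[-1.8  0.2 -0.6 -0.   0.1 -0. ]
```

Gripped. I'll swing it back shut by 69° in all.

servo_tool --pt "-7.3 0 3.2 0 5 0" --pt "-14.2 0 7 0 10 0" --pt "-20.8 0 11.4 0 15 0" --pt "-27 0 16.3 0 20 0" --pt "-32.8 0 21.8 0 25 0" --pt "-38 0 27.7 0 30 0" --pt "-42.7 0 34.1 0 35 0" --pt "-46.8 0 40.9 0 40 0"

```text
clock: 8.6
position: [0.5731, 0.1393, 0.123]
ee_rot: [-0.115, 0.012, 0.993, 0.001]
contact_force: [-1.7, -1.1, -2.6]
width: 0.0143
```

servo_tool --pt "-7.3 0 3.2 0 5 0" --pt "-14.2 0 7 0 10 0" --pt "-20.8 0 11.4 0 15 0" --pt "-27 0 16.3 0 20 0" --pt "-32.8 0 21.8 0 25 0" --pt "-37.5 0 27 0 29.5 0" --pt "-37.5 0 27 0 29.5 0" --pt "-37.5 0 27 0 29.5 0"

```text
clock: 9.4
position: [0.6036, 0.1384, 0.0867]
ee_rot: [-0.364, 0.011, 0.931, 0.004]
contact_force: [-3.7, -1.0, -3.5]
width: 0.0141
```

Run:
```python
from h import *
s,r=tool(); print(s['clock'],s['position'],s['width'],s['contact_force'])
print(row(*knobgoal('A',0)))
shot("scene","s7",(200,150,360,300),4)
```

```text
9.4 [0.60362917 0.13842958 0.08673044] 0.014079987196163225 [-3.70396765 -1.01964499 -3.47740159]
[ 1.8  0.8 -4.4 -0.1 -0.7 -0.1]
```

View pics/s7.png

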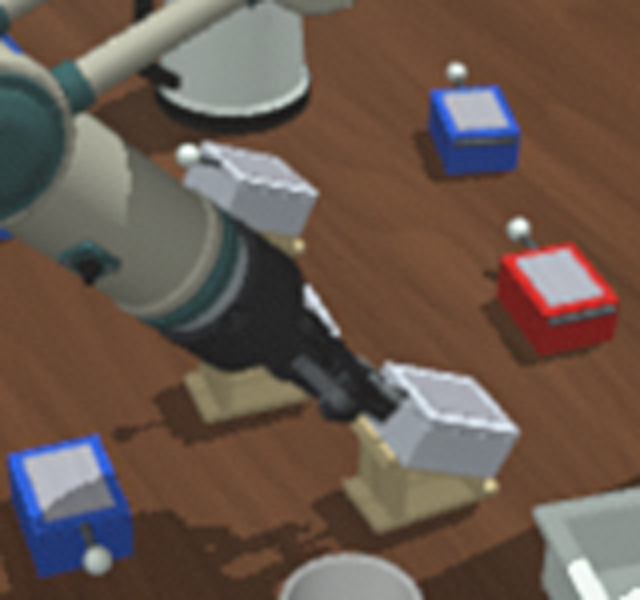

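The lid looks shut. I'll release and back off.

servo_tool --pt "0 0 0 0 0 0" --pt "0 0 0 0 0 0" --pt "0 0 -30 0 0 0" --pt "0 0 -70 0 0 0" --pt "0 0 -110 0 0 0" --pt "0 0 -110 0 0 0" --hand 150

```text
clock: 10.05
position: [0.6825, 0.1371, 0.174]
ee_rot: [-0.356, 0.011, 0.934, 0.005]
contact_force: [-0.4, 0.1, 0.5]
width: 0.035
```

```bash
cat >> h.py <<'E'
def tingoal(k,up=0,tip=.003,along=-0.0):
    r,o=tinpose(k); y=KN[k][1]; T=toolrot(y,28)
    return o+r.apply([along,0,tip+up]),T
E
python3 - <<'E'
from h import *
s,r=tool(); print(s['clock'],s['position'],s['width'],s['contact_force'])
p,T=tingoal('A',.12); print(p,row(p,T))
shot("scene","s8",(200,150,360,300),4)
E
```

```text
10.05 [0.68246277 0.13712138 0.17400237] 0.034954135748376566 [-0.42964152  0.09839782  0.48479341]
[0.51331822 0.14138919 0.14961069] [ 1.101e+02  1.000e-01  1.307e+02  1.000e-01 -6.970e+01 -0.000e+00]
```

View pics/s8.png

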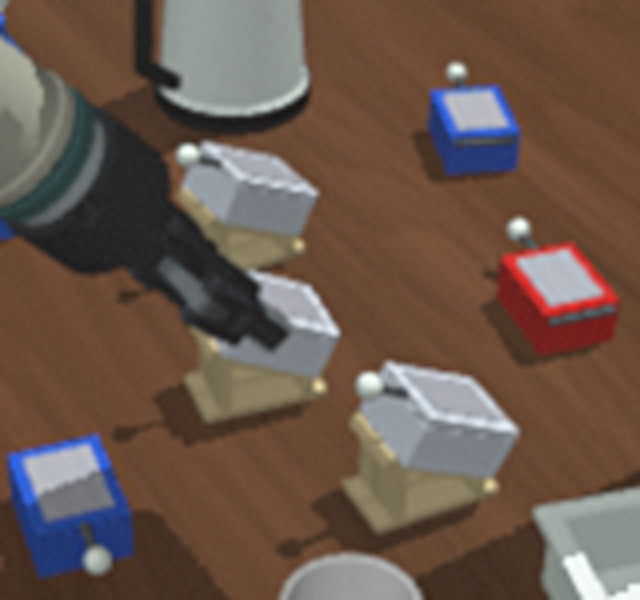

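Run:
```python
from h import *
p,T=tingoal('A',.15); print(p,row(p,T))
```

```text
[0.49923798 0.14172101 0.17609912] [ 1.377e+02  1.000e-01  1.182e+02  1.000e-01 -7.000e+01 -0.000e+00]
```

servo_tool --pt "30 0 0 0 -8 0" --pt "60 0 20 0 -16 0" --pt "80 0 40 0 -24 0" --pt "95 0 60 0 -32 0" --pt "110 0 80 0 -40 0" --pt "120 0 95 0 -48 0" --pt "130 0 108 0 -56 0" --pt "137.7 0 118.2 0 -64 0" --hand 0

```text
clock: 10.9
position: [0.4935, 0.1414, 0.1751]
ee_rot: [0.189, 0.011, 0.982, -0.002]
contact_force: [0.8, -0.4, -0.3]
width: 0.0856
```

servo_tool --pt "0 0 0 0 -6 0" --pt "0 0 0 0 -6 0" --pt "0 0 0 0 -6 0"

```text
clock: 11.2
position: [0.4963, 0.1417, 0.1754]
ee_rot: [0.237, 0.011, 0.971, -0.003]
contact_force: [2.0, 0.7, 0.1]
width: 0.0855
```

Run:
```python
from h import *
s,r=tool(); print(s['clock'],s['position'],s['width'],s['contact_force'],s['qpos'].round(2))
for u in (.15,.08,0):
    p,T=tingoal('A',u); print(u,row(p,T))
shot("scene","s9",(200,100,400,300),3)
```

```text
11.2 [0.49625638 0.14167226 0.17544013] 0.08548692139284614 [1.96173137 0.73614503 0.07956222] [ 0.22  0.03  2.07 -0.21  0.58 -1.18]
0.15 [-2.9  0.1  0.8  0.  -0.5  0. ]
0.08 [-3.6  0.1 70.8  0.  -0.5  0. ]
0 [-4.300e+00  1.000e-01  1.508e+02  0.000e+00 -5.000e-01  0.000e+00]
```

View pics/s9.png

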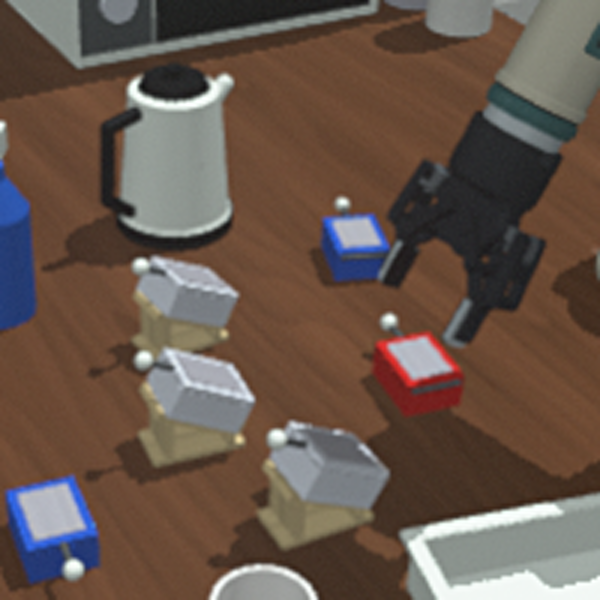

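The view is clear: tin A is shut, with its knob at (277,438) in the crop. I'll lower over it.

servo_tool --pt "-3.6 0 40 0 -0.5 0" --pt "-3.6 0 80 0 -0.5 0" --pt "-4 0 110 0 -0.5 0" --pt "-4.3 0 130 0 -0.5 0" --pt "-4.3 0 145 0 -0.5 0" --pt "-4.3 0 155.8 0 -0.5 0" --pt "-4.3 0 155.8 0 -0.5 0" --pt "-4.3 0 155.8 0 -0.5 0"

```text
clock: 12.05
position: [0.5748, 0.1393, 0.0389]
ee_rot: [0.242, 0.012, 0.97, -0.003]
contact_force: [-0.1, -1.1, 0.4]
width: 0.0853
```

Run:
```python
from h import *
s,r=tool(); print(s['clock'],s['position'],s['width'],s['contact_force'])
p,T=tingoal('A',0,tip=-.002); print(row(p,T))
shot("scene","s10",(240,150,390,300),4)
```

```text
12.05 [0.57479604 0.13931756 0.03892658] 0.08530008657788739 [-0.13722278 -1.09374017  0.35432305]
[ 2.3  0.6 -1.6 -0.1  0.  -0.1]
```

View pics/s10.png

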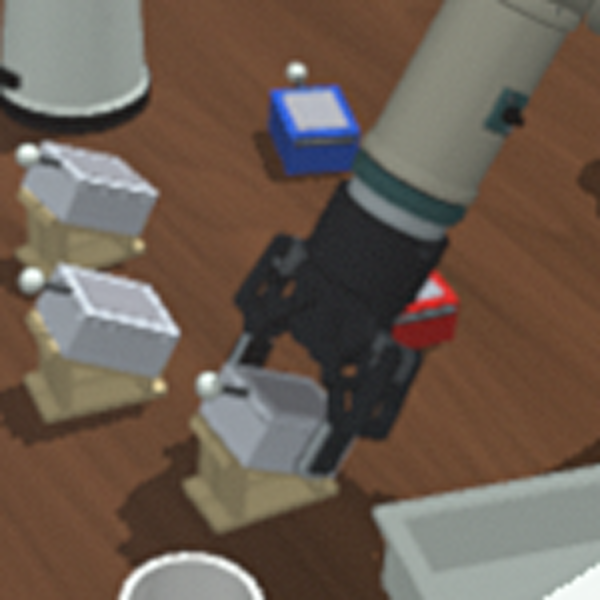

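servo_tool --pt "2 0.5 -1 0 0 0" --pt "2 0.5 -1 0 0 0" --pt "2 0.5 -1 0 0 0" --pt "2 0.5 -1 0 0 0" --hand 255 --grip_force 50

```text
clock: 12.5
position: [0.5704, 0.1399, 0.0398]
ee_rot: [0.242, 0.012, 0.97, -0.003]
contact_force: [-4.2, -2.1, 6.3]
width: 0.0573
```

Run:
```python
from h import *
s,r=tool(); print(s['clock'],s['position'],s['width'],s['contact_force'],s['qpos'].round(2))
p,T=tingoal('A',0,tip=-.002); print(row(p,T))
# lift straight 80mm along world z -> in tool axes
print((r.inv().apply([0,0,.11])*1e3).round(1))
# place goal
yaw=np.radians(-13.5); c=np.array([.447,.350,0])
tgt=c+np.array([np.cos(yaw)*.025,np.sin(yaw)*.025,0]); print(tgt)
```

```text
12.5 [0.57035182 0.13988773 0.03976642] 0.05730890542569361 [-4.15864937 -2.10087184  6.30349823] [ 0.18  0.34  2.14 -0.5   0.2  -0.9 ]
[-1.2  0.2  1.2 -0.1  0.  -0. ]
[-51.7  -0.1 -97.1]
[0.47130925 0.34416387 0.        ]
```

servo_tool --pt "0 0 -8 0 0 0" --pt "0 0 -20 0 0 0" --pt "-5 0 -40 0 0 0" --pt "-20 0 -65 0 0 0" --pt "-35 0 -85 0 0 0" --pt "-50 0 -100 0 0 0" --pt "-50 0 -100 0 0 0" --pt "-50 0 -100 0 0 0"

```text
clock: 13.3
position: [0.5659, 0.1399, 0.1491]
ee_rot: [0.24, 0.012, 0.971, -0.003]
contact_force: [-0.6, -0.7, -6.5]
width: 0.0575
```

Run:
```python
from h import *
s,r=tool(); print(s['clock'],s['position'],s['width'],s['contact_force'],s['qpos'].round(2))
p=np.array([.471,.344,.15]); T=toolrot(-13.5,0); print(row(p,T))
shot("scene","s11",(200,100,400,300),3)
```

```text
13.3 [0.56591301 0.13993773 0.14907879] 0.05745961922205497 [-0.56693074 -0.67627501 -6.50601114] [ 0.18  0.16  2.01 -0.2   0.51 -1.21]
[ 87.8 201.7 -47.6   2.9  27.7  11.9]
```

View pics/s11.png

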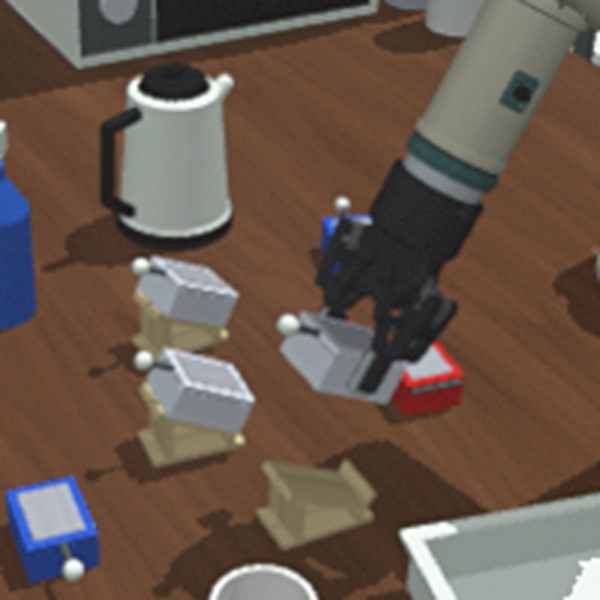

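The tin is held level with the tool, and the wrist reads 6.5 N. I'll carry it over the basket and level it.

servo_tool --pt "10 20 -10 0.3 2.8 1.2" --pt "25 55 -22 0.8 8 3.4" --pt "40 90 -30 1.3 12.5 5.4" --pt "55 125 -37 1.8 17 7.3" --pt "70 160 -42 2.3 21.5 9.3" --pt "80 185 -45 2.6 25 10.8" --pt "87.8 201.7 -47.6 2.9 27.7 11.9" --pt "87.8 201.7 -47.6 2.9 27.7 11.9"

```text
clock: 14.15
position: [0.4724, 0.3461, 0.1484]
ee_rot: [0.0, 0.117, 0.993, -0.0]
contact_force: [0.7, -0.8, -7.0]
width: 0.0569
```

servo_tool --pt "0 0 0 0 0 0" --pt "0 0 0 0 0 0"

```text
clock: 14.35
position: [0.4722, 0.3432, 0.1502]
ee_rot: [0.001, 0.118, 0.993, -0.001]
contact_force: [0.2, -0.1, -6.0]
width: 0.0574
```

Run:
```python
from h import *
s,r=tool(); print(s['clock'],s['position'],s['width'],s['contact_force'],s['qpos'].round(2))
p=np.array([.471,.344,.15]); T=toolrot(-13.5,0); print(row(p,T))
shot("scene","s12",(250,130,530,370),2.8);shot("top","t12",(90,180,290,330),4)
```

```text
14.35 [0.47222721 0.34316621 0.15023216] 0.05740044226405479 [ 0.156078   -0.08650374 -5.98387032] [ 0.51  0.34  1.61 -0.    1.18 -0.82]
[ 1.4  0.5  0.2 -0.1  0.2 -0. ]
```

View pics/s12.png

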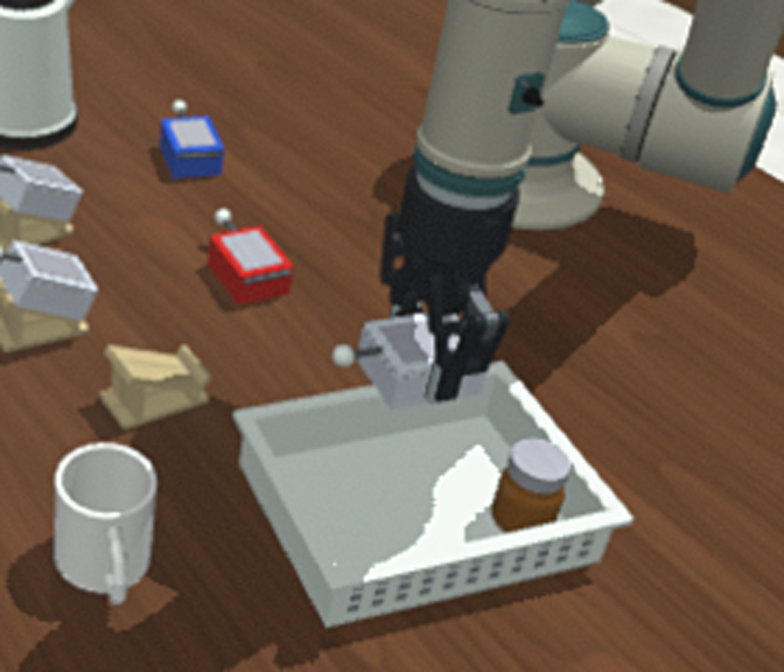

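View pics/t12.png

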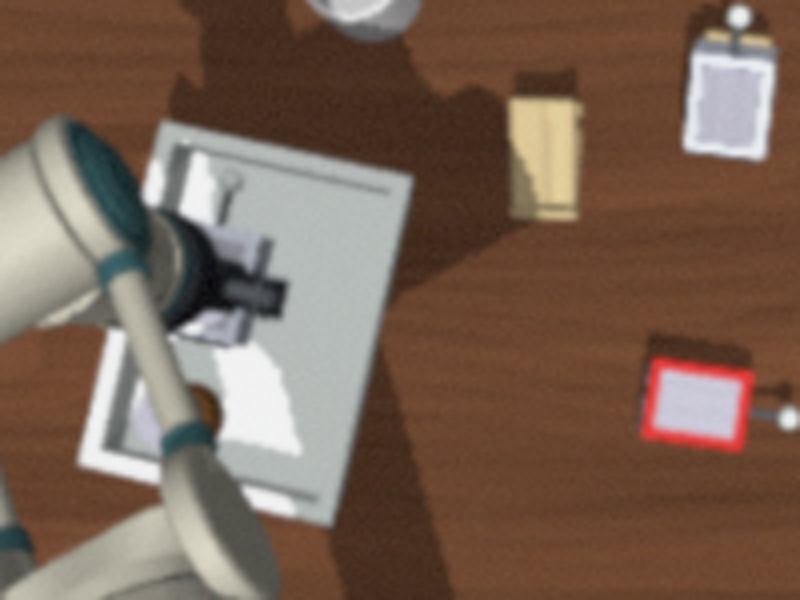

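The tin hangs level over the empty half, clear of the jar. I'll lower it in two stages.

servo_tool --pt "1.4 0.5 30 0 0 0" --pt "1.4 0.5 65 0 0 0" --pt "1.4 0.5 95 0 0 0" --pt "1.4 0.5 118 0 0 0" --pt "1.4 0.5 130 0 0 0" --pt "1.4 0.5 135 0 0 0" --pt "1.4 0.5 135 0 0 0" --pt "1.4 0.5 135 0 0 0"

```text
clock: 15.25
position: [0.4732, 0.3456, 0.0178]
ee_rot: [0.003, 0.118, 0.993, 0.001]
contact_force: [1.2, 1.0, -6.3]
width: 0.0576
```

servo_tool --pt "0 0 2 0 0 0" --pt "0 0 4 0 0 0" --pt "0 0 6 0 0 0" --pt "0 0 6 0 0 0"

```text
clock: 15.65
position: [0.4719, 0.3451, 0.0104]
ee_rot: [0.002, 0.118, 0.993, 0.0]
contact_force: [-0.4, 0.1, -4.1]
width: 0.0575
```

Run:
```python
from h import *
s,r=tool(); print(s['clock'],s['position'],s['width'],s['contact_force'])
p=np.array([.471,.344,.005]); T=toolrot(-13.5,0); print(row(p,T))
shot("scene","s13",(300,200,500,350),4)
```

```text
15.65 [0.47194179 0.34506885 0.01036611] 0.05750153399518771 [-0.36814339  0.0732877  -4.14051295]
[ 0.7 -1.3  5.4  0.1  0.2  0. ]
```

View pics/s13.png

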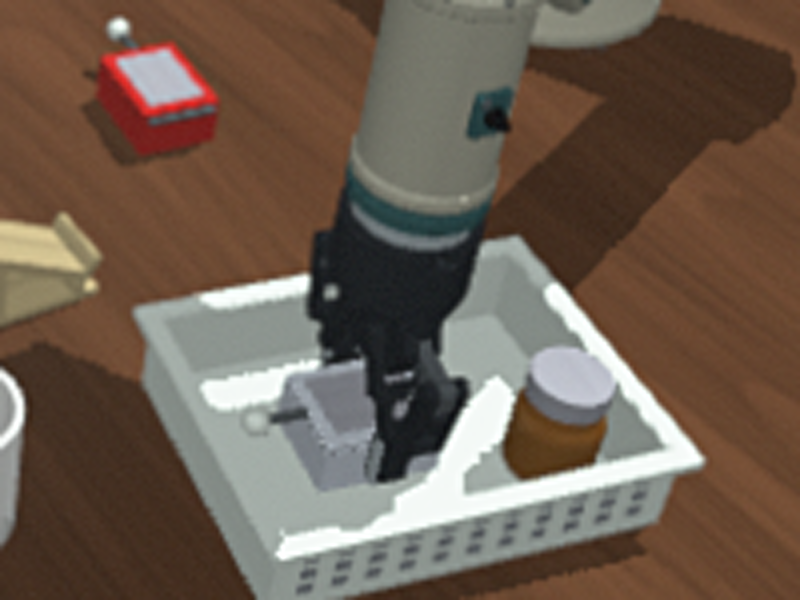

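servo_tool --pt "0 0 1.5 0 0 0" --pt "0 0 3 0 0 0" --pt "0 0 3 0 0 0"

```text
clock: 16.0
position: [0.472, 0.3451, 0.0072]
ee_rot: [0.002, 0.118, 0.993, 0.0]
contact_force: [-0.2, -0.2, -6.2]
width: 0.0572
```

servo_tool --pt "0 0 1 0 0 0" --pt "0 0 1 0 0 0"

```text
clock: 16.2
position: [0.4721, 0.3451, 0.0064]
ee_rot: [0.002, 0.118, 0.993, 0.0]
contact_force: [-0.3, 0.7, -5.4]
width: 0.0575
```

servo_tool --pt "0 0 1 0 0 0" --pt "0 0 2 0 0 0" --pt "0 0 2 0 0 0"

```text
clock: 16.5
position: [0.4724, 0.3452, 0.0054]
ee_rot: [0.002, 0.118, 0.993, 0.001]
contact_force: [-0.9, -1.7, 2.2]
width: 0.0573
```

The floor has been reached: the wrist force went from -6 N to +2 N. I'll hold briefly, then open.

servo_tool --pt "0 0 0.5 0 0 0" --pt "0 0 0.5 0 0 0" --pt "0 0 0.5 0 0 0"

```text
clock: 16.8
position: [0.4724, 0.3452, 0.0053]
ee_rot: [0.002, 0.118, 0.993, 0.001]
contact_force: [-1.9, -1.0, 5.0]
width: 0.057
```

Run:
```python
from h import *
s,r=tool(); print(s['clock'],s['position'],s['width'],s['contact_force'],s['moment'].round(2))
im,d=shot("scene","s14",(300,200,500,350),4)
W=unproj("scene",d)
# tin/knob: look
for uv in [(364,304)]: print(W[uv[1]-2:uv[1]+3,uv[0]-2:uv[0]+3].reshape(-1,3).round(3)[::6])
# predicted knob pixel if flat in grip
T=toolrot(-13.5,0); o=np.array([.472,.345,.005]); ry=R.from_euler('z',-13.5,degrees=True)
print(proj("scene",o+ry.apply([.067,0,.033])))
```

```text
16.8 [0.47236068 0.34521062 0.00530044] 0.05703719292612749 [-1.92571921 -1.04781152  4.98679126] [-0.07  0.58 -0.01]
[[0.505 0.292 0.004]
 [0.534 0.325 0.046]
 [0.536 0.331 0.049]
 [0.534 0.332 0.046]
 [0.534 0.336 0.046]]
[[362.65300584 307.02364064]]
```

View pics/s14.png

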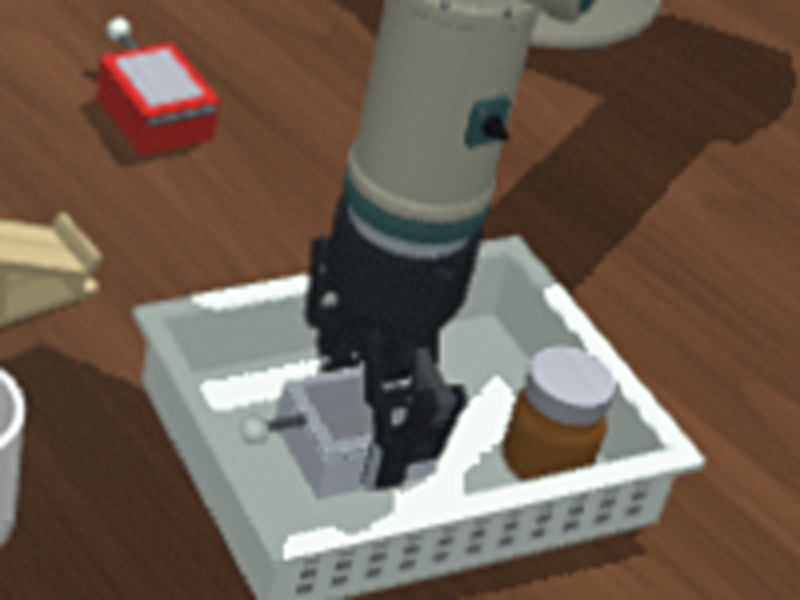

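The tin is flat and shut. The knob is at (364,307.5), where (362.7,307) was predicted. I'll release and withdraw straight up.

servo_tool --pt "0 0 0 0 0 0" --pt "0 0 0 0 0 0" --pt "0 0 0 0 0 0" --pt "0 0 -20 0 0 0" --pt "0 0 -60 0 0 0" --pt "0 0 -110 0 0 0" --pt "0 0 -160 0 0 0" --pt "0 0 -200 0 0 0" --hand 0

```text
clock: 17.65
position: [0.4721, 0.3455, 0.2071]
ee_rot: [0.003, 0.118, 0.993, 0.001]
contact_force: [0.7, 0.9, -0.1]
width: 0.0853
```

Run:
```python
from h import *
s,r=tool(); print(s['clock'],s['position'],s['width'],s['contact_force'],s['qpos'].round(2))
p,T=knobgoal('B',0,.10); p[2]+=.06; print(p,row(p,T))
shot("scene","s15",(240,150,500,350),3)
```

```text
17.65 [0.47205843 0.34550728 0.20711072] 0.085283683769842 [ 0.65286214  0.90866286 -0.05884403] [ 0.51  0.3   1.53 -0.    1.3  -0.82]
[ 0.71879147 -0.01091233  0.22551045] [-323.2 -288.9  -17.4    2.5   42.3   -6. ]
```

View pics/s15.png

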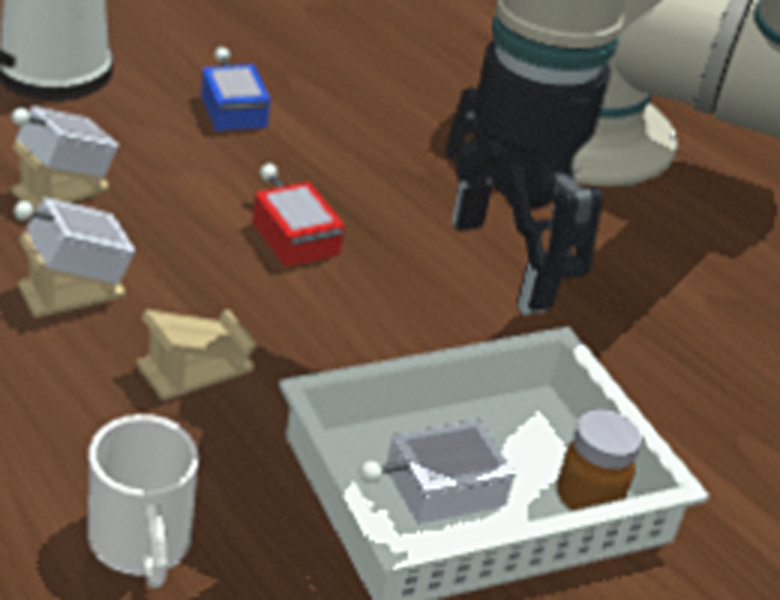

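The tin sits flat and shut in the basket at (450,470) in the crop, and the jar hasn't been touched. On to tin B.

Run:
```python
from h import *
p,T=knobgoal('B',0,.08,tilt0=-36); p[2]+=.06; print(p,row(p,T))
```

```text
[ 0.70018793 -0.00856216  0.21499512] [-301.8 -293.6    0.     2.6   36.9   -5.9]
```

servo_tool --pt "-302 -294 0 2.6 36.9 -5.9" --pt "-302 -294 0 2.6 36.9 -5.9" --pt "-302 -294 0 2.6 36.9 -5.9" --pt "-302 -294 0 2.6 36.9 -5.9" --pt "-302 -294 0 2.6 36.9 -5.9" --pt "-302 -294 0 2.6 36.9 -5.9" --pt "-302 -294 0 2.6 36.9 -5.9" --pt "-302 -294 0 2.6 36.9 -5.9" --hand 165 --grip_force 20

```text
clock: 18.5
position: [0.6861, 0.0049, 0.2034]
ee_rot: [-0.315, 0.061, 0.947, 0.015]
contact_force: [0.4, 0.1, 0.3]
width: 0.0303
```

Run:
```python
from h import *
s,r=tool(); print(s['clock'],s['position'],s['qpos'].round(2))
p,T=knobgoal('B',0,.08,tilt0=-36); p[2]+=.06; print(p,row(p,T))
p,T=knobgoal('B',0,.06,tilt0=-36);  print(p,row(p,T))
```

```text
18.5 [0.68614383 0.00491547 0.20340358] [-0.1   0.86  0.69  0.01  2.23 -1.54]
[ 0.70018793 -0.00856216  0.21499512] [ -5.6 -11.7 -18.6  -0.4  -0.8  -0.3]
[ 0.68852492 -0.00708878  0.13881478] [-41.8 -11.   49.5  -0.4  -0.8  -0.3]
```

servo_tool --pt "-20 -4 0 0 0 0" --pt "-42 -5 25 0 0 0" --pt "-42 -5 45 0 0 0" --pt "-42 -5 49.5 0 0 0" --pt "-42 -5 49.5 0 0 0" --pt "-42 -5 49.5 0 0 0"

```text
clock: 19.1
position: [0.6889, 0.001, 0.1412]
ee_rot: [-0.314, 0.061, 0.947, 0.015]
contact_force: [-0.1, -0.5, 0.4]
width: 0.0303
```

Run:
```python
from h import *
s,r=tool(); print(s['clock'],s['position'],s['qpos'].round(2))
p,T=knobgoal('B',0,.06,tilt0=-36);  print(row(p,T))
p,T=knobgoal('B',0,.0,tilt0=-36);  print(row(p,T))
shot("scene","s16",(200,100,360,260),4)
```

```text
19.1 [0.68889023 0.00098219 0.14120566] [-0.1   0.89  0.78  0.01  2.12 -1.54]
[-2.  -8.   1.6 -0.4 -0.6 -0.3]
[-2.6 -7.6 61.6 -0.4 -0.6 -0.3]
```

View pics/s16.png

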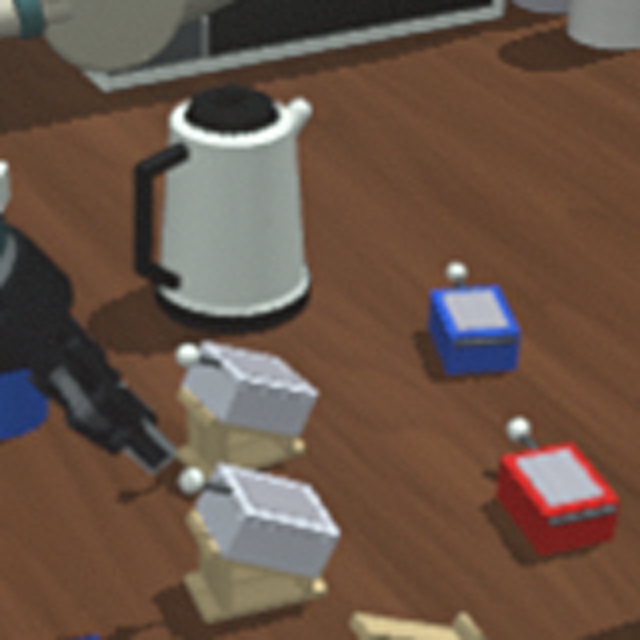

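servo_tool --pt "-2.3 -7.6 2 -0.4 -0.6 -0.3" --pt "-2.3 -7.6 10 -0.4 -0.6 -0.3" --pt "-2.3 -7.6 28 -0.4 -0.6 -0.3" --pt "-2.6 -7.6 45 -0.4 -0.6 -0.3" --pt "-2.6 -7.6 55 -0.4 -0.6 -0.3" --pt "-2.6 -7.6 60 -0.4 -0.6 -0.3" --pt "-2.6 -7.6 60 -0.4 -0.6 -0.3" --pt "-2.6 -7.6 60 -0.4 -0.6 -0.3"

```text
clock: 19.95
position: [0.654, -0.0031, 0.0908]
ee_rot: [-0.309, 0.06, 0.949, 0.019]
contact_force: [-0.6, -0.3, -0.6]
width: 0.0303
```

Run:
```python
from h import *
s,r=tool(); print(s['clock'],s['position'],s['contact_force'])
p,T=knobgoal('B',0,.0,tilt0=-36);  print(row(p,T))
shot("scene","s17",(200,150,360,300),4)
```

```text
19.95 [ 0.65401785 -0.00310796  0.09083421] [-0.61436016 -0.26068231 -0.59351552]
[ 0.1  0.4  0.8 -0.  -0.1 -0. ]
```

View pics/s17.png

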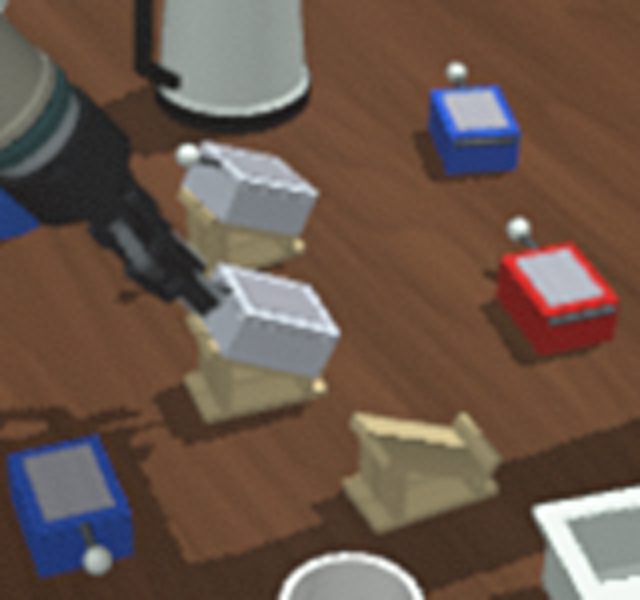

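servo_tool --pt "0 0.4 0 0 0 0" --pt "0 0.4 0 0 0 0" --pt "0 0.4 0 0 0 0" --pt "0 0.4 0 0 0 0" --hand 255

```text
clock: 20.4
position: [0.6541, -0.0027, 0.0908]
ee_rot: [-0.309, 0.06, 0.949, 0.019]
contact_force: [0.7, -1.2, 2.0]
width: 0.0146
```

Run:
```python
from h import *
s,r=tool(); print(s['clock'],s['position'],s['width'],s['contact_force'])
a0=knobgoal('B',0,tilt0=-36); print(row(*a0))
for i in range(5,46,5):
    p,T=knobgoal('B',np.radians(i),tilt0=-36); print(i,row(p,T,a0).tolist())
```

```text
20.4 [ 0.65410424 -0.00267065  0.09076293] 0.014592343892535237 [ 0.68352507 -1.1541498   1.97572695]
[ 0.2 -0.1  0.7 -0.  -0.1 -0. ]
5 [7.2, 0.0, -3.4, 0.0, -5.0, -0.0]
10 [14.7, 0.0, -6.2, 0.0, -10.0, -0.0]
15 [22.4, 0.0, -8.3, -0.0, -15.0, 0.0]
20 [30.2, -0.0, -9.8, 0.0, -20.0, 0.0]
25 [38.2, 0.0, -10.6, 0.0, -25.0, -0.0]
30 [46.1, 0.0, -10.6, -0.0, -30.0, 0.0]
35 [54.1, 0.0, -10.0, -0.0, -35.0, 0.0]
40 [62.0, 0.0, -8.7, -0.0, -40.0, 0.0]
45 [69.7, 0.0, -6.7, -0.0, -45.0, 0.0]
```

servo_tool --pt "3.6 0 -1.8 0 -2.5 0" --pt "7.2 0 -3.4 0 -5 0" --pt "14.7 0 -6.2 0 -10 0" --pt "22.4 0 -8.3 0 -15 0" --pt "30.2 0 -9.8 0 -20 0" --pt "38.2 0 -10.6 0 -25 0" --pt "46.1 0 -10.6 0 -30 0" --pt "54.1 0 -10 0 -35 0"

```text
clock: 21.2
position: [0.6149, 0.0021, 0.1304]
ee_rot: [-0.009, 0.063, 0.998, 0.0]
contact_force: [-2.0, 0.0, -2.4]
width: 0.0141
```

servo_tool --pt "7.2 0 -3.4 0 -5 0" --pt "14.7 0 -6.2 0 -10 0" --pt "22.4 0 -8.3 0 -15 0" --pt "30.2 0 -9.8 0 -20 0" --pt "38.2 0 -10.6 0 -25 0" --pt "46.1 0 -10.6 0 -30 0" --pt "54.1 0 -10 0 -35 0" --pt "54.1 0 -10 0 -35 0"

```text
clock: 22.0
position: [0.5573, 0.0096, 0.1393]
ee_rot: [0.288, 0.06, 0.956, -0.019]
contact_force: [1.8, -1.3, -4.3]
width: 0.0142
```

Run:
```python
from h import *
s,r=tool(); print(s['clock'],s['position'],s['width'],s['contact_force'])
for a in (65,70): print(row(*knobgoal('B',np.radians(a),tilt0=-36)))
shot("scene","s18",(200,150,360,300),4)
```

```text
22.0 [0.55734011 0.00957756 0.13928607] 0.014189808461504796 [ 1.76136457 -1.28038509 -4.3492611 ]
[-12.2  -0.1   5.3  -0.    4.6   0.1]
[-5.3 -0.1  1.4 -0.  -0.4  0.1]
```

View pics/s18.png

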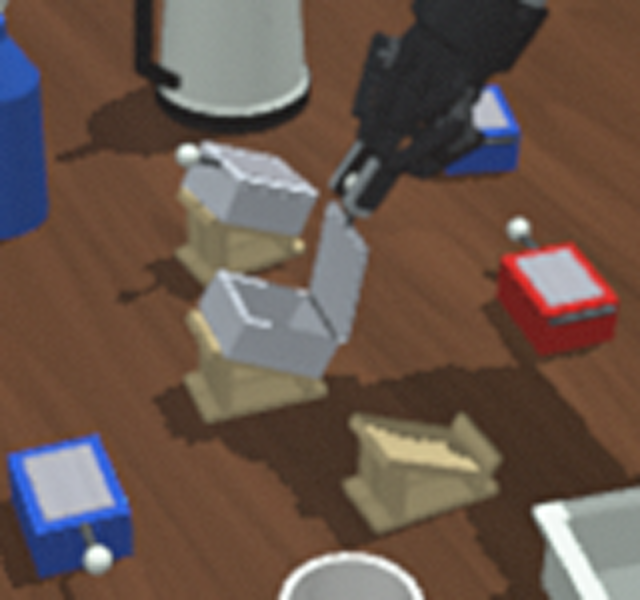

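Lid B is about 10° past upright. I'll let go and watch.

servo_tool --pt "0 0 0 0 0 0" --pt "0 0 0 0 0 0" --pt "0 0 0 0 0 0" --pt "0 0 0 0 0 0" --pt "0 0 0 0 0 0" --pt "0 0 0 0 0 0" --hand 130

```text
clock: 22.65
position: [0.5629, 0.0089, 0.1415]
ee_rot: [0.29, 0.06, 0.955, -0.019]
contact_force: [-0.2, 0.3, 0.8]
width: 0.0421
```

Run:
```python
from h import *
s,r=tool(); print(s['clock'],s['position'],s['width'],s['contact_force'])
print((r.inv().apply([0,0,.1])*1e3).round(1))
shot("scene","s19",(200,150,360,300),4)
```

```text
22.65 [0.56293256 0.00892539 0.14148622] 0.042085582854905455 [-0.15471168  0.30326052  0.83511925]
[-55.7  -0.1 -83.1]
```

View pics/s19.png

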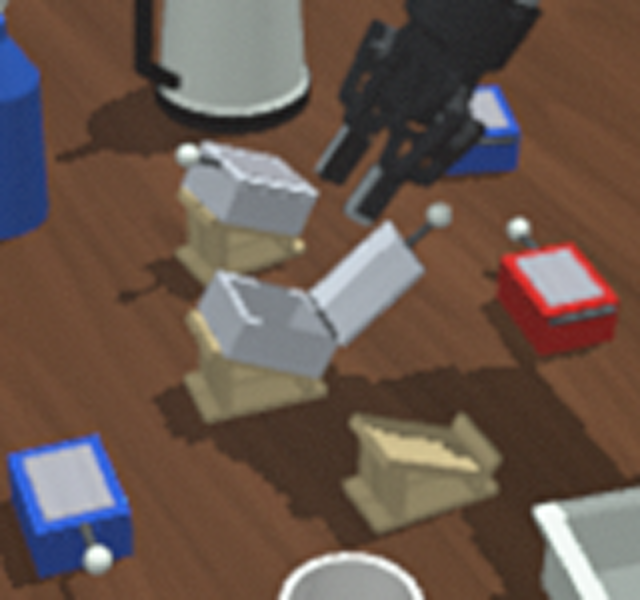

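B fell wide open with its knob at (440,215), so B is free. Tin C next.

Run:
```python
from h import *
p,T=knobgoal('C',0,.08,tilt0=-36); p[2]+=.08; 
s,r=tool(); print(p,row(p,T))
m=np.array([.56,-.06,.26]); print(row(m,r))
```

```text
[ 0.63908964 -0.13795881  0.23499512] [-130.1 -136.3  -25.3    0.2   69.6  -12.1]
[-70.8 -68.8 -95.2   0.    0.    0. ]
```

servo_tool --pt "-28 0 -42 0 0 0" --pt "-52 -10 -78 0 4 -1" --pt "-70 -40 -95 0 12 -2" --pt "-80 -69 -95 0 20 -4" --pt "-95 -95 -85 0 28 -5" --pt "-105 -120 -70 0 36 -6" --pt "-115 -136 -55 0 44 -8" --pt "-125 -136 -40 0 52 -9" --hand 165

```text
clock: 23.5
position: [0.6277, -0.1392, 0.2451]
ee_rot: [-0.161, -0.009, 0.987, -0.013]
contact_force: [-0.4, -0.0, 0.8]
width: 0.03
```

Run:
```python
from h import *
s,r=tool(); print(s['clock'],s['position'],s['qpos'].round(2))
p,T=knobgoal('C',0,.08,tilt0=-36); p[2]+=.08;print(row(p,T))
p,T=knobgoal('C',0,.06,tilt0=-36); print(row(p,T))
```

```text
23.5 [ 0.6276699  -0.1392458   0.24513588] [-0.26  0.56  1.06 -0.11  1.83 -1.86]
[-14.1   1.3   6.    0.2  17.5  -3.2]
[-33.5   2.9 100.9   0.2  17.5  -3.2]
```

servo_tool --pt "-14 1.3 10 0 8 -1.5" --pt "-18 2 30 0 16 -3" --pt "-24 2.5 60 0 17.5 -3.2" --pt "-30 2.9 85 0.2 17.5 -3.2" --pt "-33.5 2.9 101 0.2 17.5 -3.2" --pt "-33.5 2.9 101 0.2 17.5 -3.2" --pt "-33.5 2.9 101 0.2 17.5 -3.2"

```text
clock: 24.2
position: [0.6268, -0.1356, 0.138]
ee_rot: [-0.308, -0.036, 0.951, -0.011]
contact_force: [-0.3, -0.2, 0.1]
width: 0.0303
```

Run:
```python
from h import *
s,r=tool(); print(s['clock'],s['position'],s['contact_force'])
p,T=knobgoal('C',0,.0,tilt0=-36); print(row(p,T))
shot("scene","s20",(180,80,340,240),4)
```

```text
24.2 [ 0.62679713 -0.13555218  0.13803523] [-0.29576131 -0.21753096  0.1199913 ]
[ 0.3 -3.3 59.2 -0.   0.1  0.2]
```

View pics/s20.png

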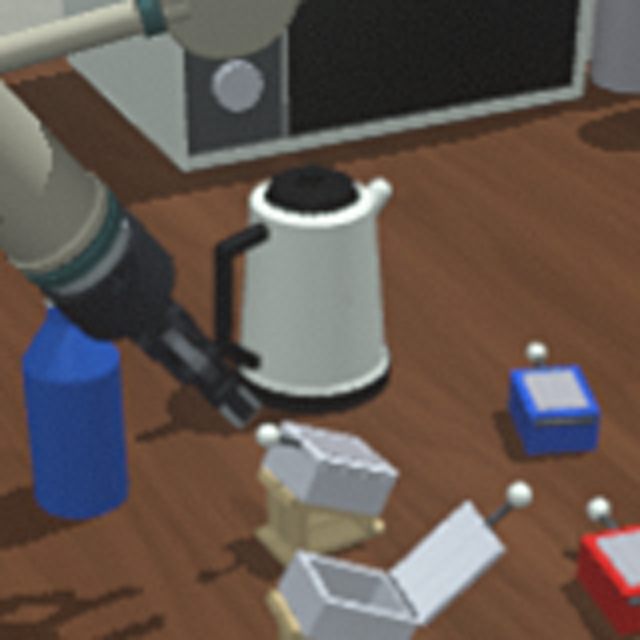

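The tool is lined up on knob C at (267,434). The spray bottle is behind the tool and upright. I'll move in.

servo_tool --pt "0 -3 5 0 0 0" --pt "0 -3.3 20 0 0 0" --pt "0.3 -3.3 38 0 0 0" --pt "0.3 -3.3 52 0 0 0" --pt "0.3 -3.3 58.5 0 0 0" --pt "0.3 -3.3 58.5 0 0 0" --pt "0.3 -3.3 58.5 0 0 0"

```text
clock: 24.95
position: [0.5931, -0.1416, 0.0916]
ee_rot: [-0.307, -0.036, 0.951, -0.011]
contact_force: [0.9, -0.4, -0.2]
width: 0.0301
```

Run:
```python
from h import *
s,r=tool(); print(s['clock'],s['position'],s['contact_force'])
p,T=knobgoal('C',0,.0,tilt0=-36); print(row(p,T))
```

```text
24.95 [ 0.59309295 -0.14158872  0.09164323] [ 0.9023626  -0.44281912 -0.24052744]
[-0.1  0.3  1.6 -0.1  0.2  0.1]
```

servo_tool --pt "0 0.3 1 0 0 0" --pt "0 0.3 1 0 0 0" --pt "0 0.3 1 0 0 0" --pt "0 0.3 1 0 0 0" --hand 255

```text
clock: 25.35
position: [0.5922, -0.1412, 0.0905]
ee_rot: [-0.307, -0.036, 0.951, -0.011]
contact_force: [0.4, -0.4, 2.7]
width: 0.0145
```

servo_tool --pt "3.6 0 -1.8 0 -2.5 0" --pt "7.2 0 -3.4 0 -5 0" --pt "14.7 0 -6.2 0 -10 0" --pt "22.4 0 -8.3 0 -15 0" --pt "30.2 0 -9.8 0 -20 0" --pt "38.2 0 -10.6 0 -25 0" --pt "46.1 0 -10.6 0 -30 0" --pt "54.1 0 -10 0 -35 0"

```text
clock: 26.15
position: [0.554, -0.1443, 0.1304]
ee_rot: [-0.006, -0.038, 0.999, -0.0]
contact_force: [-0.1, -1.3, -0.6]
width: 0.0139
```

servo_tool --pt "7.2 0 -3.4 0 -5 0" --pt "14.7 0 -6.2 0 -10 0" --pt "22.4 0 -8.3 0 -15 0" --pt "30.2 0 -9.8 0 -20 0" --pt "38.2 0 -10.6 0 -25 0" --pt "46.1 0 -10.6 0 -30 0" --pt "54.1 0 -10 0 -35 0" --pt "54.1 0 -10 0 -35 0"

```text
clock: 26.95
position: [0.5091, -0.1312, 0.1578]
ee_rot: [0.273, -0.025, 0.962, 0.003]
contact_force: [-0.1, -0.3, -3.8]
width: 0.014
```

Run:
```python
from h import *
s,r=tool(); print(s['clock'],s['position'],s['width'],s['contact_force'])
print(row(*knobgoal('C',np.radians(70),tilt0=-36)))
shot("scene","s21",(200,120,360,280),4)
```

```text
26.95 [ 0.50911826 -0.13118997  0.15779614] 0.013975516477993392 [-0.06429366 -0.28327133 -3.76180068]
[ 16.8 -16.3   9.4  -1.1  -2.4  -0.8]
```

View pics/s21.png

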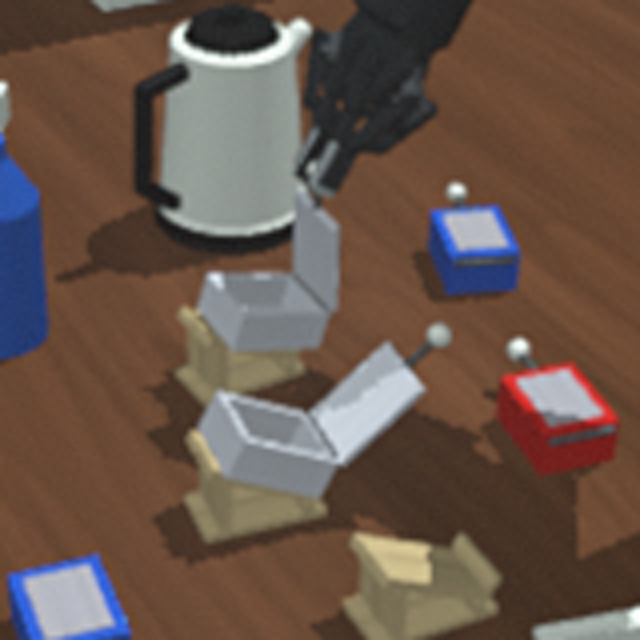

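The tool strayed off the arc by about 17 mm and tin C seems to be partly lifted. I'll check before moving.

Run:
```python
from h import *
s,r=tool(); print(s['clock'],s['qpos'].round(3),s['qd'].round(2),s['contact_force'].round(1),s['moment'].round(2),s['position'])
print(row(*knobgoal('C',np.radians(65),tilt0=-36)))
a=knobgoal('C',np.radians(35),tilt0=-36); b=knobgoal('C',np.radians(70),tilt0=-36); print(row(*b,ref=a))
shot("top","t21",(250,150,400,270),5)
```

```text
27.0 [-0.611  0.058  2.144  0.623  0.573 -2.704] [ 0.01  0.03 -0.04 -0.01 -0.   -0.  ] [-0.8 -0.  -2.5] [0.02 0.62 0.04] [ 0.51024942 -0.13202215  0.15795035]
[ 10.8 -15.2  12.8  -1.1   2.6  -0.8]
[ 54.1  -0.  -10.    0.  -35.    0. ]
```

View pics/t21.png

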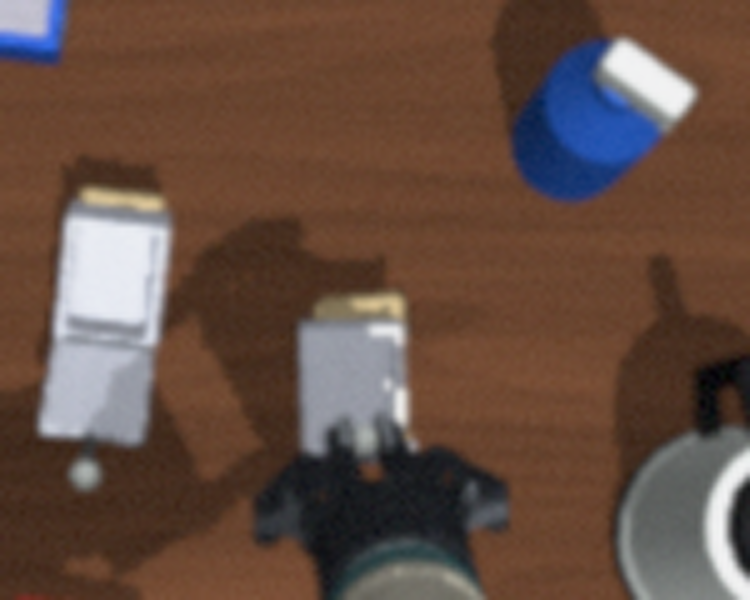

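Run:
```python
from h import *
s,r=tool()
for a in (70,65,60,55,50,45,40):
    p,T=knobgoal('C',np.radians(a),tilt0=-36); print(a,'world d mm',((p-s['position'])*1e3).round(1),row(p,T).tolist())
im,d=cams.get_image("scene"); cv2.imwrite("pics/s22.png",cv2.resize(im[150:260,220:340,::-1],None,fx=6.5,fy=5.4,interpolation=cv2.INTER_CUBIC))
```

```text
70 world d mm [-10.5 -15.5 -17. ] [18.6, -14.8, 8.7, -1.2, -2.4, -0.7]
65 world d mm [ -2.5 -14.9 -16.5] [11.6, -14.6, 12.4, -1.1, 2.6, -0.7]
60 world d mm [  5.4 -14.3 -16.7] [4.9, -14.4, 16.8, -1.1, 7.6, -0.8]
55 world d mm [ 13.3 -13.8 -17.6] [-1.4, -14.3, 21.7, -1.1, 12.6, -0.8]
50 world d mm [ 21.1 -13.2 -19.2] [-7.2, -14.1, 27.2, -1.0, 17.6, -0.9]
45 world d mm [ 28.8 -12.6 -21.5] [-12.5, -13.9, 33.1, -1.0, 22.6, -0.9]
40 world d mm [ 36.2 -12.1 -24.4] [-17.3, -13.7, 39.5, -1.0, 27.6, -1.0]
```

View pics/s22.png

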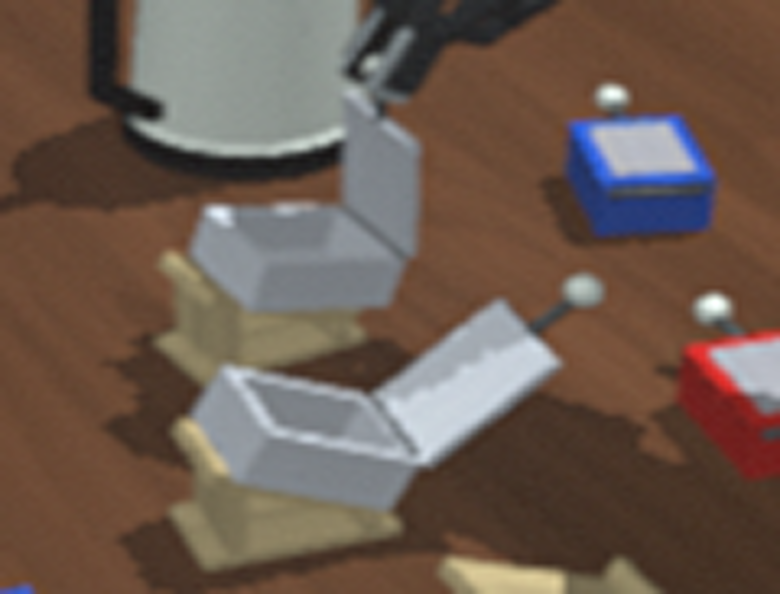

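J6 ran into its range limit and the servo strayed, so the low end of tin C is lifted about 17 mm and shifted about 14 mm in +y. I'll move it sideways while it's raised, lower it back, and later redo the grasp with the tool turned half round.

servo_tool --pt "-3 -3 2 -0.3 3 -0.2" --pt "-6 -7 4 -0.6 6.5 -0.4" --pt "-9 -11 6 -0.9 10 -0.6" --pt "-11.2 -14.3 7.1 -1.1 12.6 -0.8" --pt "-11.2 -14.3 7.1 -1.1 12.6 -0.8" --pt "-11.2 -14.3 7.1 -1.1 12.6 -0.8" --pt "-11.2 -14.3 7.1 -1.1 12.6 -0.8"

```text
clock: 27.8
position: [0.5249, -0.1462, 0.1576]
ee_rot: [0.165, -0.035, 0.986, 0.007]
contact_force: [-0.5, 1.3, -3.2]
width: 0.0139
```

Run:
```python
from h import *
s,r=tool(); print(s['clock'],s['qpos'].round(3),s['contact_force'].round(1))
for a in (55,50,45,40):
    p,T=knobgoal('C',np.radians(a),tilt0=-36); print(a,'world d mm',((p-s['position'])*1e3).round(1),row(p,T).tolist())
im,d=cams.get_image("scene"); cv2.imwrite("pics/s23.png",cv2.resize(im[150:260,220:340,::-1],None,fx=6.5,fy=5.4,interpolation=cv2.INTER_CUBIC))
```

```text
27.8 [-0.526  0.145  1.935  0.26   0.802 -2.324] [-0.5  1.3 -3.2]
55 world d mm [ -0.4  -0.1 -17.1] [6.0, -0.1, 16.0, 0.1, 0.1, -0.1]
50 world d mm [  7.4   0.4 -18.7] [-0.9, -0.1, 20.1, 0.1, 5.1, -0.1]
45 world d mm [ 15.   1. -21.] [-7.4, -0.1, 24.7, 0.1, 10.1, -0.1]
40 world d mm [ 22.4   1.5 -23.9] [-13.4, -0.1, 29.9, 0.1, 15.1, -0.1]
```

View pics/s23.png

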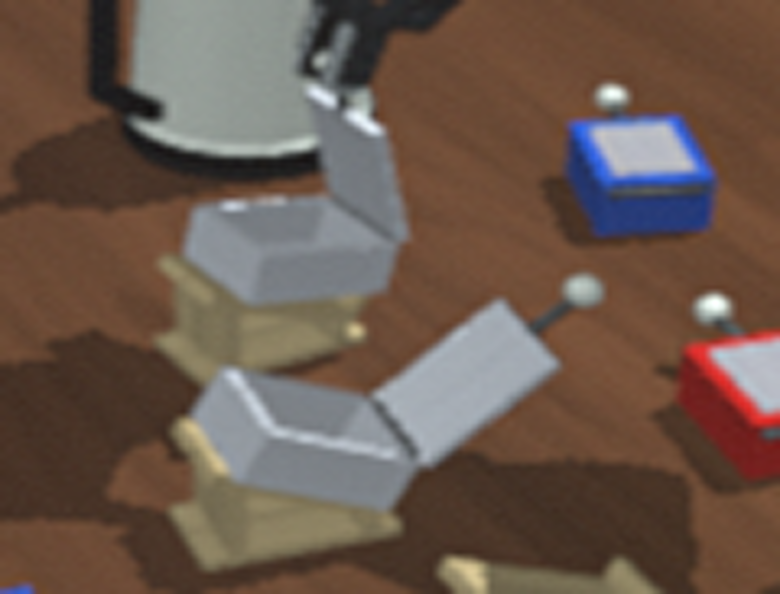

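Now I'll lower it onto its seat.

servo_tool --pt "1 0 3 0 0 0" --pt "2.3 0 6 0 0 0" --pt "3.4 0 9 0 0 0" --pt "4.6 0 12 0 0 0" --pt "6 0 16 0 0 0" --pt "6 0 16 0 0 0" --pt "6 0 16 0 0 0"

```text
clock: 28.55
position: [0.5268, -0.1479, 0.143]
ee_rot: [0.168, -0.035, 0.985, 0.005]
contact_force: [0.6, -0.3, 3.3]
width: 0.0138
```

Run:
```python
from h import *
s,r=tool(); print(s['clock'],s['qpos'].round(3),s['contact_force'].round(1))
for a in (55,50,45,40):
    p,T=knobgoal('C',np.radians(a),tilt0=-36); print(a,'world d mm',((p-s['position'])*1e3).round(1),row(p,T).tolist())
im,d=cams.get_image("scene"); cv2.imwrite("pics/s24.png",cv2.resize(im[150:260,220:340,::-1],None,fx=6.5,fy=5.4,interpolation=cv2.INTER_CUBIC))
a=knobgoal('C',np.radians(55),tilt0=-36)
for i in range(50,-1,-5): print(i,row(*knobgoal('C',np.radians(i),tilt0=-36),ref=a).tolist())
```

```text
28.55 [-0.526  0.162  1.958  0.272  0.756 -2.341] [ 0.6 -0.3  3.3]
55 world d mm [-2.4  1.5 -2.5] [2.9, 1.7, 1.6, -0.2, 0.4, -0.1]
50 world d mm [ 5.4  2.1 -4.1] [-3.9, 1.7, 5.7, -0.2, 5.4, -0.1]
45 world d mm [13.1  2.6 -6.3] [-10.4, 1.7, 10.3, -0.2, 10.4, -0.1]
40 world d mm [20.5  3.2 -9.2] [-16.4, 1.8, 15.6, -0.2, 15.4, -0.2]
50 [-6.9, -0.0, 4.0, 0.0, 5.0, 0.0]
45 [-13.4, 0.0, 8.7, -0.0, 10.0, -0.0]
40 [-19.4, -0.0, 13.9, 0.0, 15.0, -0.0]
35 [-25.0, 0.0, 19.5, -0.0, 20.0, -0.0]
30 [-30.1, 0.0, 25.7, 0.0, 25.0, -0.0]
25 [-34.6, -0.0, 32.3, 0.0, 30.0, 0.0]
20 [-38.6, 0.0, 39.2, 0.0, 35.0, 0.0]
15 [-41.9, 0.0, 46.5, 0.0, 40.0, -0.0]
10 [-44.6, 0.0, 54.0, 0.0, 45.0, -0.0]
5 [-46.6, -0.0, 61.7, -0.0, 50.0, 0.0]
0 [-47.9, 0.0, 69.6, 0.0, 55.0, 0.0]
```

View pics/s24.png

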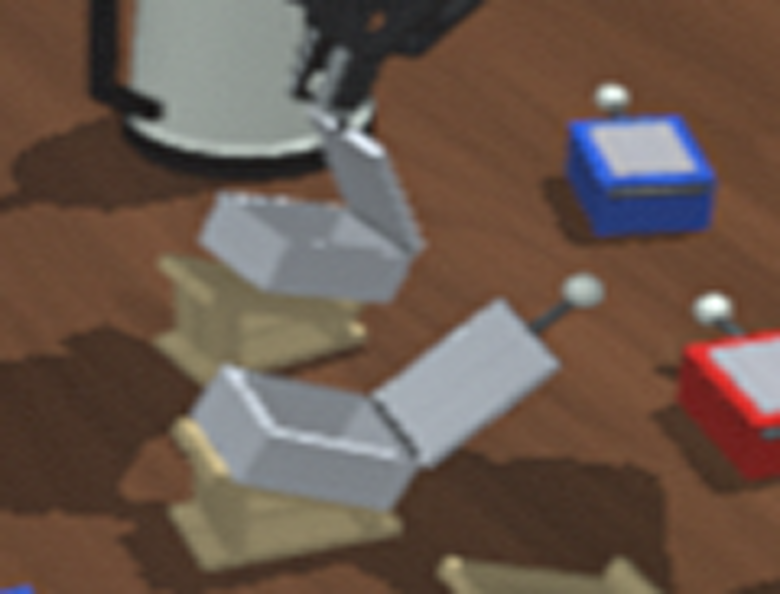

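The low edge now rests on the lip, because the lid slipped round in the grip. I'll measure where the tin actually is.

Run:
```python
from h import *
im,d=cams.get_image("scene"); W=unproj("scene",d)
def at(cx,cy):
    u=220+cx/6.5; v=150+cy/5.4; u,v=int(round(u)),int(round(v)); P=W[v-1:v+2,u-1:u+2].reshape(-1,3); return np.nanmedian(P,0).round(3)
for n,c in dict(lidlow=(390,215),lidmid=(365,180),lidtop=(335,145),sideL=(240,250),sideR=(380,275),sideM=(300,270),Bside=(260,455),Bside2=(380,480)).items(): print(n,at(*c))
r,o=tinpose('C'); 
print('seat hinge near corner',(o+r.apply([-.037,.029,.03])).round(3),'low bottom',(o+r.apply([-.037,.029,0])).round(3),'high bottom',(o+r.apply([.037,.029,0])).round(3),'high top',(o+r.apply([.037,.029,.03])).round(3))
for P in ([-.037,.029,.03],[-.037,.029,0],[.037,.029,0],[.037,.029,.03]):
    u=proj("scene",o+r.apply(P))[0]; print(((u-[220,150])*[6.5,5.4]).round())
im,d=cams.get_image("top"); cv2.imwrite("pics/t24.png",cv2.resize(im[170:270,270:380,::-1],None,fx=6,fy=6,interpolation=cv2.INTER_CUBIC))
```

```text
lidlow [ 0.498 -0.126  0.078]
lidmid [ 0.505 -0.141  0.094]
lidtop [ 0.511 -0.157  0.109]
sideL [ 0.567 -0.142  0.067]
sideR [ 0.509 -0.118  0.047]
sideM [ 0.551 -0.115  0.064]
Bside [0.641 0.027 0.07 ]
Bside2 [0.592 0.035 0.042]
seat hinge near corner [ 0.508 -0.118  0.05 ] low bottom [ 0.522 -0.117  0.024] high bottom [ 0.587 -0.113  0.058] high top [ 0.573 -0.114  0.085]
[379. 269.]
[352. 317.]
[228. 298.]
[256. 249.]
```

View pics/t24.png

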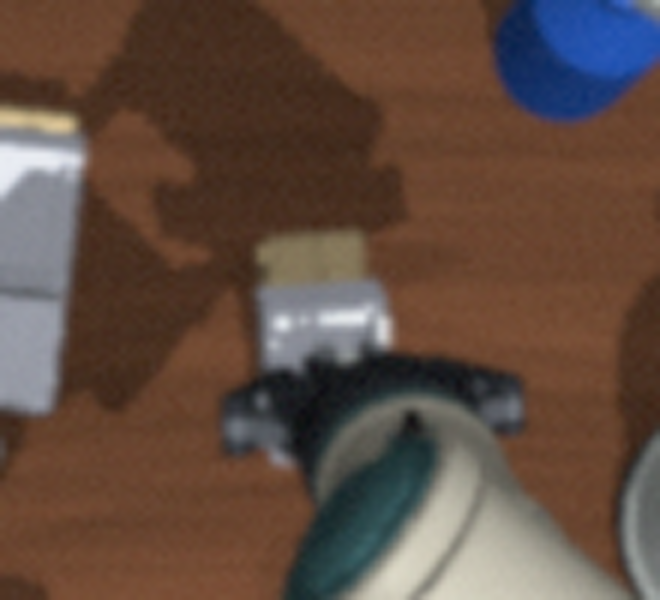

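Run:
```python
from h import *
m=cams.camera_model("scene")
def pl(c,y=-.117):
    u=np.array([220+c[0]/6.5,150+c[1]/5.4])
    q=cv2.undistortPoints(u[None,None],m['camera_matrix'],m['D'])[0,0]
    d=rot(m['rotation']).apply([q[0],-q[1],-1]); o=m['origin']; return (o+d*(y-o[1])/d[1]).round(4)
for n,c in dict(hinge=(418,245),lowbot=(392,302),highbot=(270,292),hightop=(290,235)).items(): print(n,pl(c))
s,r=tool(); ball=s['position']-r.apply([0,0,.014]); print(ball)
```

```text
hinge [ 0.4893 -0.117   0.0615]
lowbot [ 0.5017 -0.117   0.0276]
highbot [ 0.5644 -0.117   0.0529]
hightop [ 0.5547 -0.117   0.0864]
[ 0.52139506 -0.14787001  0.15542506]
```

Run:
```python
from h import *
s,r=tool(); b=np.array([.52139506,-.14787,.15542506])
for n,t in dict(up=(.527,-.1475,.170),over=(.553,-.1446,.168),down=(.550,-.1446,.155),down2=(.549,-.1446,.146)).items():
    print(n,(r.inv().apply(np.array(t)-b)*1e3).round(1))
```

```text
up [-10.1  -0.  -11.9]
over [-34.1   1.   -1.4]
down [-27.    1.2   9.9]
down2 [-23.1   1.3  18.1]
```

servo_tool --pt "-5 0 -6 0 0 0" --pt "-10 0 -12 0 0 0" --pt "-16 0.3 -9 0 0 0" --pt "-22 0.5 -6 0 0 0" --pt "-28 0.8 -4 0 0 0" --pt "-34 1 -1.4 0 0 0" --pt "-34 1 -1.4 0 0 0" --pt "-34 1 -1.4 0 0 0"

```text
clock: 29.5
position: [0.5566, -0.1433, 0.1535]
ee_rot: [0.166, -0.035, 0.986, 0.006]
contact_force: [-2.3, 0.4, -3.6]
width: 0.014
```

Run:
```python
from h import *
s,r=tool(); print(s['clock'],s['position'],s['contact_force'].round(1),s['qpos'].round(2))
im,d=cams.get_image("scene"); cv2.imwrite("pics/s25.png",cv2.resize(im[150:260,220:340,::-1],None,fx=6.5,fy=5.4,interpolation=cv2.INTER_CUBIC))
```

```text
29.5 [ 0.55662977 -0.14332374  0.15347621] [-2.3  0.4 -3.6] [-0.48  0.19  1.89  0.25  0.79 -2.28]
```

View pics/s25.png

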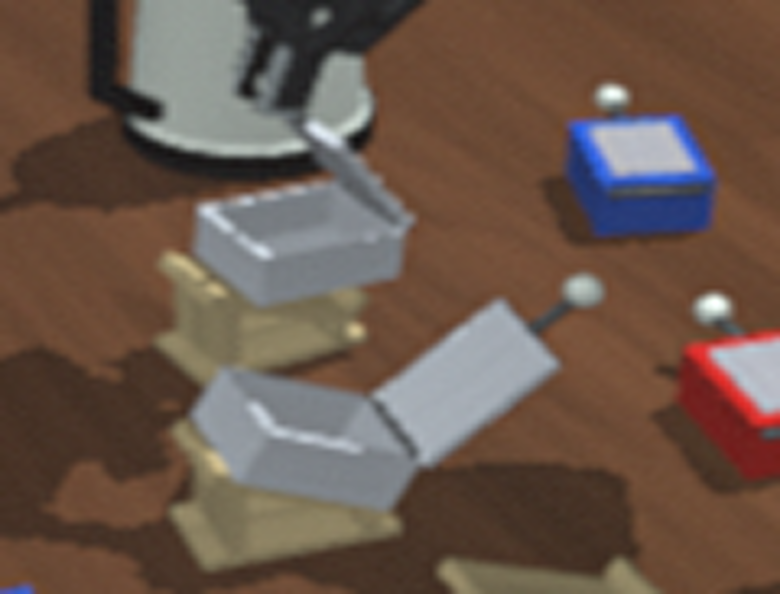

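```bash
cat >> h.py <<'E'
def pl(c,y=-.117):
    m=cams.camera_model("scene"); u=np.array([220+c[0]/6.5,150+c[1]/5.4])
    q=cv2.undistortPoints(u[None,None],m['camera_matrix'],m['D'])[0,0]
    d=rot(m['rotation']).apply([q[0],-q[1],-1]); o=m['origin']; return (o+d*(y-o[1])/d[1]).round(4)
E
python3 - <<'E'
from h import *
for n,c in dict(hinge=(408,232),lowbot=(398,275),highbot=(265,306),hightop=(272,258),lip=(357,330),lip2=(365,297)).items(): print(n,pl(c))
s,r=tool(); ball=s['position']-r.apply([0,0,.014]); print(ball)
print(r.inv().apply([.01,0,0])*1e3, r.inv().apply([0,0,-.01])*1e3)
E
```

```text
hinge [ 0.4949 -0.117   0.0714]
lowbot [ 0.4991 -0.117   0.0447]
highbot [ 0.5668 -0.117   0.0446]
hightop [ 0.5635 -0.117   0.0744]
lip [ 0.5196 -0.117   0.0143]
lip2 [ 0.5159 -0.117   0.0352]
[ 0.5519338  -0.14367758  0.16680046]
[-9.42591913 -0.71148452  3.26279609] [ 3.27171226e+00 -9.31395007e-03  9.44964614e+00]
```

The tin can be pulled uphill over the lip by the lid. I'll work out those waypoints with the tool tilting back along with the lid.

Run:
```python
from h import *
for t,b in ((13,(.575,-.1425,.154)),(6,(.588,-.1415,.147)),(0,(.598,-.141,.141)),(-6,(.598,-.141,.130)),(-12,(.596,-.141,.119))):
    T=toolrot(4.2,t); p=np.array(b)+T.apply([0,0,.014]); print(t,b,row(p,T).tolist())
```

```text
13 (0.575, -0.1425, 0.154) [-16.1, -0.5, 19.6, 0.0, 6.1, -0.1]
6 (0.588, -0.1415, 0.147) [-24.5, -0.4, 30.2, 0.0, 13.1, -0.1]
0 (0.598, -0.141, 0.141) [-30.6, -0.6, 38.7, 0.0, 19.1, -0.1]
-6 (0.598, -0.141, 0.13) [-25.6, -0.7, 48.5, 0.0, 25.1, -0.1]
-12 (0.596, -0.141, 0.119) [-18.8, -0.5, 57.6, 0.0, 31.1, -0.1]
```

servo_tool --pt "-5 0 6 0 2 0" --pt "-10 0 12 0 4 0" --pt "-16 -0.5 19.6 0 6 0" --pt "-20 -0.5 25 0 9.5 0" --pt "-24.5 -0.5 30 0 13 0" --pt "-27.5 -0.5 34.5 0 16 0" --pt "-30.6 -0.6 38.7 0 19 0" --pt "-30.6 -0.6 38.7 0 19 0" --grip_force 40

```text
clock: 30.35
position: [0.599, -0.1407, 0.1265]
ee_rot: [0.0, -0.036, 0.999, 0.001]
contact_force: [-3.6, 0.2, -1.1]
width: 0.0125
```

Run:
```python
from h import *
s,r=tool(); print(s['clock'],s['position'],s['contact_force'].round(1),s['qpos'].round(2),'ball',s['position']-r.apply([0,0,.014]))
im,d=cams.get_image("scene"); cv2.imwrite("pics/s26.png",cv2.resize(im[150:260,220:340,::-1],None,fx=6.5,fy=5.4,interpolation=cv2.INTER_CUBIC))
```

```text
30.35 [ 0.59902178 -0.14074661  0.1265425 ] [-3.6  0.2 -1.1] [-0.34  0.41  1.58  0.    1.16 -1.99] ball [ 0.59901263 -0.14077026  0.14054248]
```

View pics/s26.png

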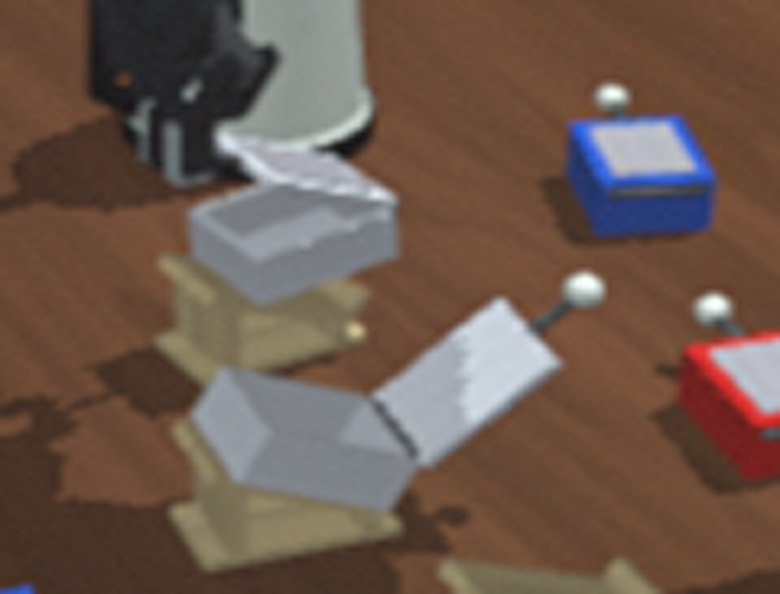

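The high end didn't slide, so pulling by the lid is the wrong tool for this. I'll let the tin down on the lip with the lid shut, then reseat it with a proper body grasp as I did for A.

Run:
```python
from h import *
for t,b in ((-6,(.596,-.141,.130)),(-12,(.592,-.141,.120)),(-18,(.587,-.1415,.111)),(-22,(.584,-.142,.104))):
    T=toolrot(4.2,t); p=np.array(b)+T.apply([0,0,.014]); print(t,b,row(p,T).tolist())
print(pl((398,200)),pl((262,303)),pl((398,258)))
```

```text
-6 (0.596, -0.141, 0.13) [3.5, -0.1, 10.6, 0.1, 6.1, -0.1]
-12 (0.592, -0.141, 0.12) [9.0, 0.2, 20.4, 0.1, 12.1, -0.1]
-18 (0.587, -0.1415, 0.111) [15.4, 0.0, 29.0, 0.1, 18.1, -0.1]
-22 (0.584, -0.142, 0.104) [19.4, -0.3, 35.7, 0.1, 22.1, -0.1]
[ 0.5008 -0.117   0.0934] [ 0.5683 -0.117   0.047 ] [ 0.4995 -0.117   0.0559]
```

servo_tool --pt "1.7 0 5 0 3 0" --pt "3.5 0 10.6 0 6 0" --pt "6 0 15.5 0 9 0" --pt "9 0 20.4 0 12 0" --pt "12 0 24.7 0 15 0" --pt "15.4 0 29 0 18 0" --pt "17.5 0 32 0 20 0" --pt "17.5 0 32 0 20 0"

```text
clock: 31.2
position: [0.5826, -0.1423, 0.0947]
ee_rot: [-0.17, -0.035, 0.985, -0.006]
contact_force: [0.9, -0.4, -1.6]
width: 0.013
```

Run:
```python
from h import *
s,r=tool(); print(s['clock'],s['position'],s['contact_force'].round(1),s['qpos'].round(2),'ball',s['position']-r.apply([0,0,.014]))
im,d=cams.get_image("scene"); cv2.imwrite("pics/s27.png",cv2.resize(im[150:260,220:340,::-1],None,fx=6.5,fy=5.4,interpolation=cv2.INTER_CUBIC))
```

```text
31.2 [ 0.58263174 -0.14233774  0.09467706] [ 0.9 -0.4 -1.6] [-0.28  0.59  1.39 -0.12  1.49 -1.9 ] ball [ 0.58731799 -0.14201846  0.10786558]
```

View pics/s27.png

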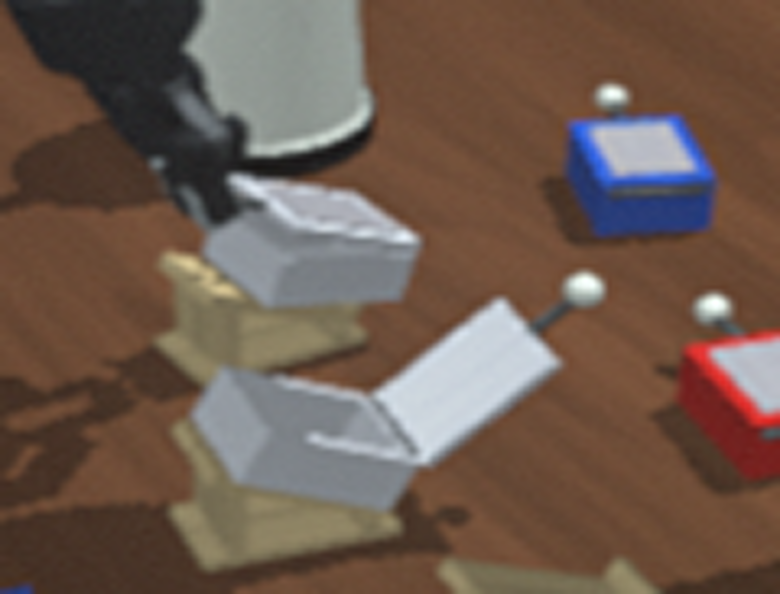

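servo_tool --pt "2 0 2.5 0 1 0" --pt "3.5 0 5 0 2 0" --pt "3.5 0 5 0 2 0" --pt "3.5 0 5 0 2 0"

```text
clock: 31.65
position: [0.5759, -0.1429, 0.0919]
ee_rot: [-0.189, -0.035, 0.981, -0.007]
contact_force: [0.4, 0.1, -0.7]
width: 0.0128
```

Run:
```python
from h import *
s,r=tool(); print(s['clock'],s['position'],s['contact_force'].round(1),'ball',s['position']-r.apply([0,0,.014]))
im,d=cams.get_image("scene"); cv2.imwrite("pics/s28.png",cv2.resize(im[150:260,220:340,::-1],None,fx=6.5,fy=5.4,interpolation=cv2.INTER_CUBIC))
```

```text
31.65 [ 0.57589408 -0.14288316  0.09188095] [ 0.4  0.1 -0.7] ball [ 0.58108973 -0.14251885  0.10487605]
```

View pics/s28.png

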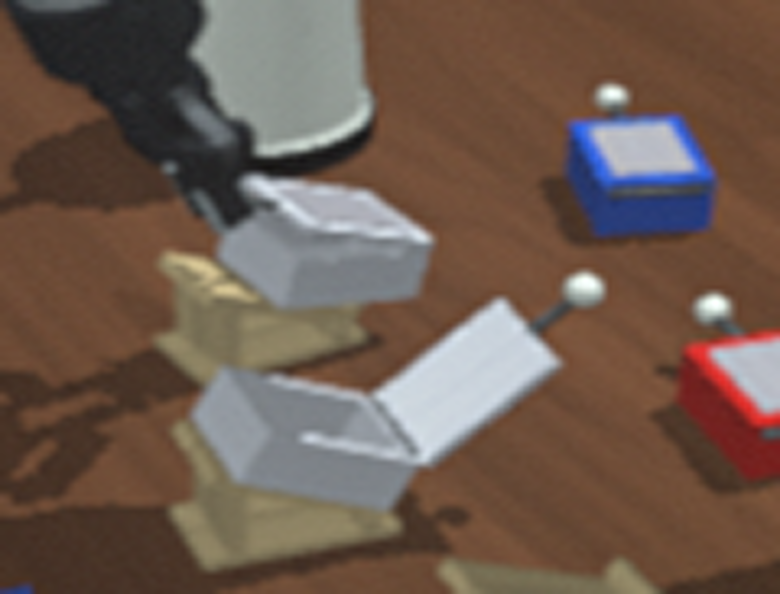

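The tin slid a little towards the robot. With the lid nearly shut, a pull along the lid's own line should now drag it uphill without lifting it.

Run:
```python
from h import *
for n,c in dict(hinge=(432,243),lowbot=(415,300),highbot=(288,309),hightop=(305,258)).items(): print(n,pl(c))
s,r=tool(); b=s['position']-r.apply([0,0,.014])
for t in ((.590,-.1418,.106),(.600,-.1410,.107),(.610,-.1402,.108),(.604,-.1405,.1035)):
    print(t,(r.inv().apply(np.array(t)-b)*1e3).round(1))
```

```text
hinge [ 0.482  -0.117   0.0607]
lowbot [ 0.4895 -0.117   0.0253]
highbot [ 0.5553 -0.117   0.0391]
hightop [ 0.5471 -0.117   0.0697]
(0.59, -0.1418, 0.106) [-7.9  0.1 -4.3]
(0.6, -0.141, 0.107) [-16.8   0.2  -9. ]
(0.61, -0.1402, 0.108) [-25.8   0.3 -13.6]
(0.604, -0.1405, 0.1035) [-21.9   0.4  -7.2]
```

servo_tool --pt "-4 0 -2 0 0 0" --pt "-8 0 -4.3 0 0 0" --pt "-12.4 0 -6.6 0 0 0" --pt "-16.8 0.2 -9 0 0 0" --pt "-21 0.2 -11.3 0 0 0" --pt "-25.8 0.3 -13.6 0 0 0" --pt "-25.8 0.3 -13.6 0 0 0" --pt "-25.8 0.3 -13.6 0 0 0" --grip_force 60

```text
clock: 32.5
position: [0.6041, -0.1406, 0.0951]
ee_rot: [-0.191, -0.035, 0.981, -0.007]
contact_force: [-3.7, -1.5, -0.3]
width: 0.0118
```

Run:
```python
from h import *
s,r=tool(); print(s['clock'],s['position'],s['contact_force'].round(1),'ball',s['position']-r.apply([0,0,.014]),s['width'])
im,d=cams.get_image("scene"); cv2.imwrite("pics/s29.png",cv2.resize(im[150:260,220:340,::-1],None,fx=6.5,fy=5.4,interpolation=cv2.INTER_CUBIC))
```

```text
32.5 [ 0.60410717 -0.14064842  0.09514591] [-3.7 -1.5 -0.3] ball [ 0.60933563 -0.14027797  0.10812767] 0.011783708705536279
```

View pics/s29.png

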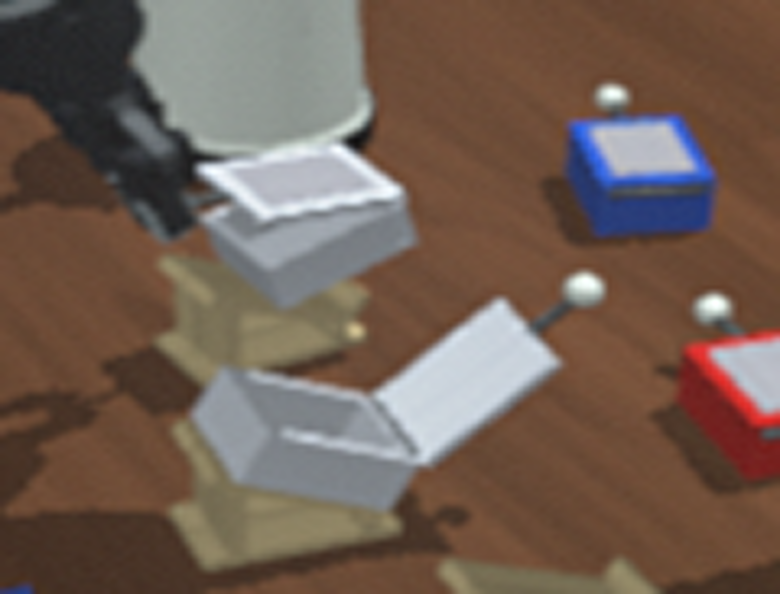

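Friction at the high end tips the tin up instead of letting it slide. I'll lower it under slight tension, and then pull at a flatter angle, below the tipping line.

Run:
```python
from h import *
for n,c in dict(hinge=(410,200),lowbot=(415,243),highbot=(288,306)).items(): print(n,pl(c))
s,r=tool(); b=s['position']-r.apply([0,0,.014])
for t in ((.600,-.1410,.103),(.592,-.1415,.098),(.588,-.1415,.094)):
    print(t,(r.inv().apply(np.array(t)-b)*1e3).round(1))
```

```text
hinge [ 0.4946 -0.117   0.0918]
lowbot [ 0.491  -0.117   0.0632]
highbot [ 0.5553 -0.117   0.0411]
(0.6, -0.141, 0.103) [ 6.7 -0.1  8.2]
(0.592, -0.1415, 0.098) [12.2  0.  15.9]
(0.588, -0.1415, 0.094) [14.4  0.3 21.1]
```

servo_tool --pt "3.3 0 4 0 0 0" --pt "6.7 0 8.2 0 0 0" --pt "9.5 0 12 0 0 0" --pt "12.2 0 16 0 0 0" --pt "14.4 0.3 21 0 0 0" --pt "14.4 0.3 21 0 0 0" --pt "14.4 0.3 21 0 0 0" --grip_force 30

```text
clock: 33.25
position: [0.5839, -0.1419, 0.0804]
ee_rot: [-0.189, -0.035, 0.981, -0.007]
contact_force: [-4.3, -3.0, -2.2]
width: 0.0119
```

Run:
```python
from h import *
s,r=tool(); print(s['clock'],s['position'],s['contact_force'].round(1),'ball',s['position']-r.apply([0,0,.014]),s['width'])
im,d=cams.get_image("scene"); cv2.imwrite("pics/s30.png",cv2.resize(im[150:260,220:340,::-1],None,fx=6.5,fy=5.4,interpolation=cv2.INTER_CUBIC))
```

```text
33.25 [ 0.58385566 -0.14189846  0.08040753] [-4.3 -3.  -2.2] ball [ 0.58904716 -0.14153079  0.09340419] 0.011926400305394705
```

View pics/s30.png

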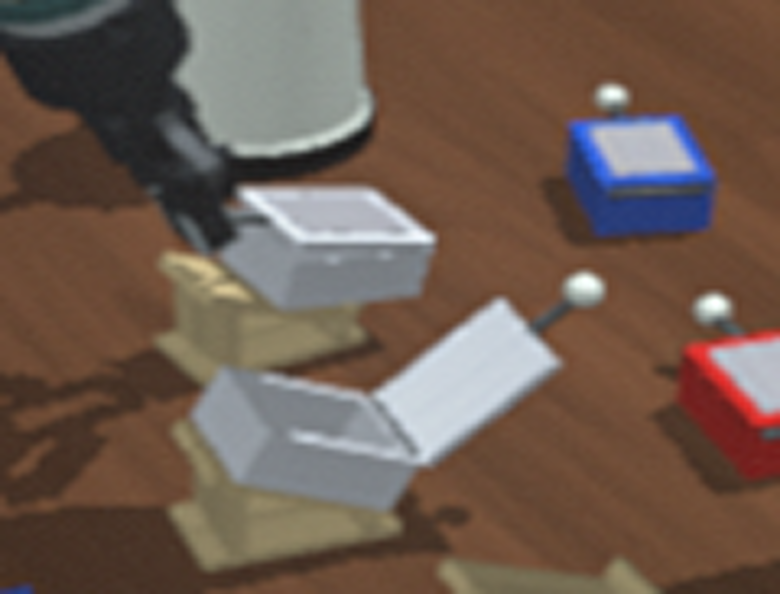

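servo_tool --pt "-3 0 -1.5 0 0 0" --pt "-6 0 -3 0 0 0" --pt "-9 0 -4.5 0 0 0" --pt "-12 0.1 -6 0 0 0" --pt "-12 0.1 -6 0 0 0" --grip_force 60

```text
clock: 33.8
position: [0.5958, -0.1407, 0.0824]
ee_rot: [-0.191, -0.035, 0.981, -0.007]
contact_force: [-6.8, -2.8, 1.1]
width: 0.0119
```

Run:
```python
from h import *
s,r=tool(); print(s['clock'],s['position'],s['contact_force'].round(1),'ball',s['position']-r.apply([0,0,.014]),s['width'])
im,d=cams.get_image("scene"); cv2.imwrite("pics/s31.png",cv2.resize(im[150:260,220:340,::-1],None,fx=6.5,fy=5.4,interpolation=cv2.INTER_CUBIC))
```

```text
33.8 [ 0.59577658 -0.14071266  0.08235479] [-6.8 -2.8  1.1] ball [ 0.6010253  -0.1403447   0.09532844] 0.01188666230984649
```

View pics/s31.png

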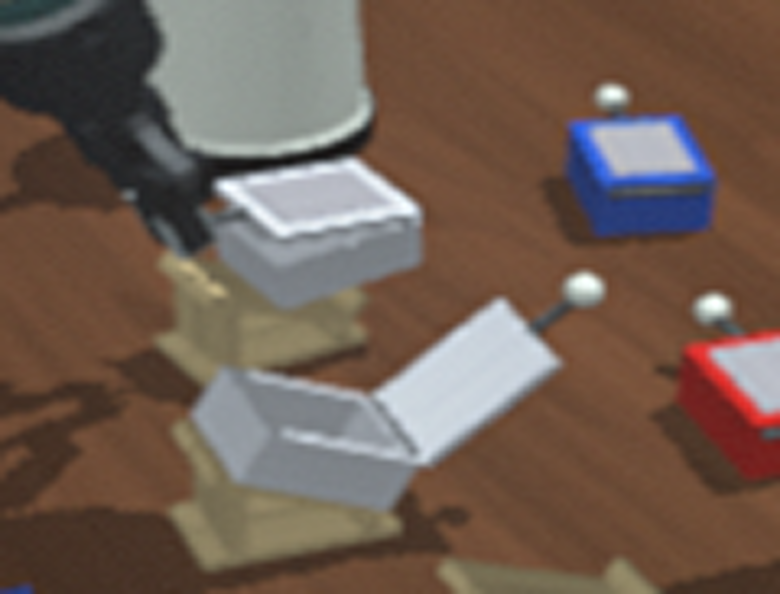

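It still tips. I'll set it back on the lip, release, and reseat it by the body.

servo_tool --pt "4 0 2 0 0 0" --pt "8 0 4.5 0 0 0" --pt "12.5 0 7 0 0 0" --pt "12.5 0 7 0 0 0" --pt "12.5 0 7 0 0 0" --grip_force 20

```text
clock: 34.35
position: [0.5833, -0.1417, 0.0801]
ee_rot: [-0.189, -0.035, 0.981, -0.007]
contact_force: [-3.1, -1.8, -2.3]
width: 0.012
```

servo_tool --pt "0 0 0 0 0 0" --pt "0 0 0 0 0 0" --pt "0 0 0 0 0 0" --hand 190

```text
clock: 34.65
position: [0.5841, -0.141, 0.0804]
ee_rot: [-0.188, -0.035, 0.981, -0.006]
contact_force: [0.1, -0.2, 0.0]
width: 0.0225
```

Run:
```python
from h import *
s,r=tool(); print(s['clock'],s['position'],s['contact_force'].round(1),'ball',s['position']-r.apply([0,0,.014]),s['width'])
im,d=cams.get_image("scene"); cv2.imwrite("pics/s32.png",cv2.resize(im[150:260,220:340,::-1],None,fx=6.5,fy=5.4,interpolation=cv2.INTER_CUBIC))
```

```text
34.65 [ 0.58405045 -0.14101057  0.08036444] [ 0.1 -0.2  0. ] ball [ 0.58921658 -0.14065564  0.09337156] 0.02247236561957448
```

View pics/s32.png

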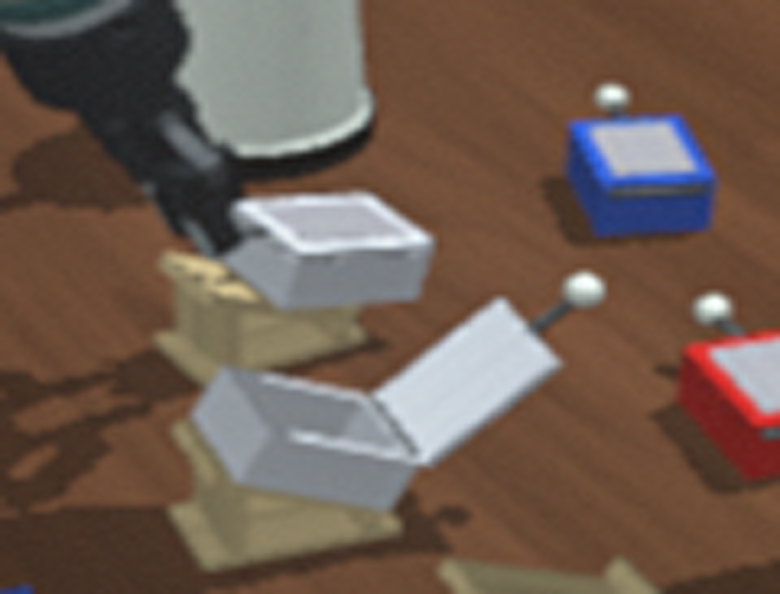

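Released, and the tin is resting stably. I'll back off.

servo_tool --pt "0 0 0 0 0 0" --pt "0 0 -10 0 0 0" --pt "0 0 -30 0 0 0" --pt "0 0 -60 0 0 0" --pt "0 0 -100 0 0 0" --pt "0 0 -130 0 0 0" --hand 165

```text
clock: 35.3
position: [0.6325, -0.1381, 0.2036]
ee_rot: [-0.188, -0.035, 0.982, -0.007]
contact_force: [0.4, 0.5, 0.1]
width: 0.0306
```

Run:
```python
from h import *
s,r=tool(); print(s['clock'],s['position'],s['contact_force'].round(1),s['qpos'].round(2))
im,d=cams.get_image("scene"); np.save("s33_d.npy",d); np.save("s33.npy",im); cv2.imwrite("pics/s33.png",cv2.resize(im[165:240,225:325,::-1],None,fx=8,fy=8,interpolation=cv2.INTER_CUBIC))
im,d=cams.get_image("top"); np.save("t33.npy",im);np.save("t33_d.npy",d);cv2.imwrite("pics/t33.png",cv2.resize(im[180:260,290:370,::-1],None,fx=7,fy=7,interpolation=cv2.INTER_CUBIC))
```

```text
35.3 [ 0.63246072 -0.13814455  0.20358127] [0.4 0.5 0.1] [-0.26  0.61  1.07 -0.12  1.81 -1.91]
```

View pics/s33.png

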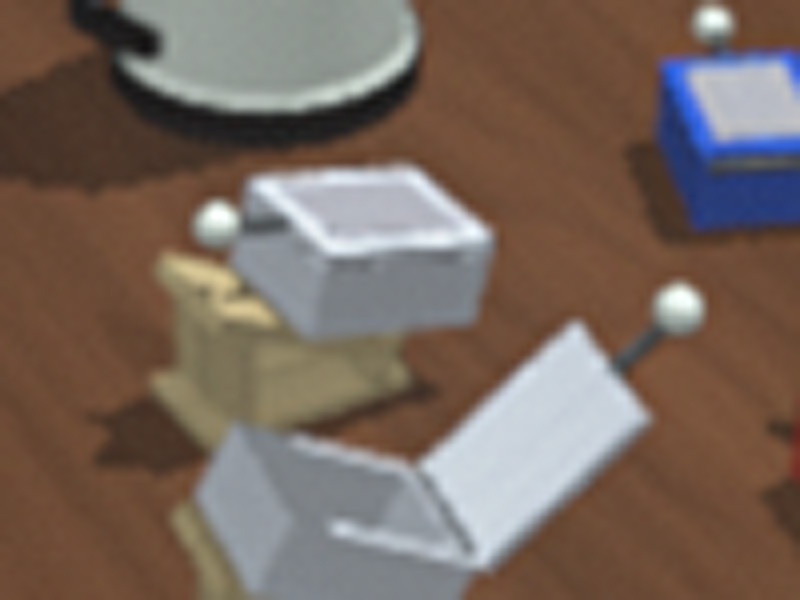

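View pics/t33.png

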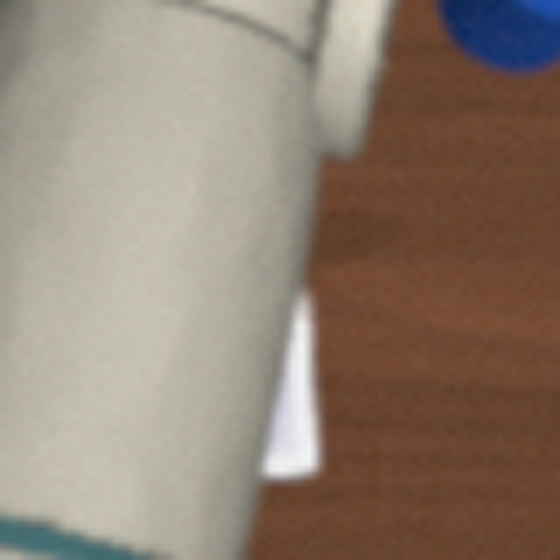

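The tin is stable and the view is clear, so I'll solve its pose with PnP from the seven corner points and the knob.

Run:
```python
from h import *
m=cams.camera_model("scene")
obj=np.array([[37,29,36],[-37,29,36],[-37,-29,36],[37,-29,36],[67,0,33],[-37,29,0],[37,29,0]],float)/1e3
c=np.array([[325,252],[494,240],[412,165],[248,178],[216,223],[480,326],[315,338]],float)
px=c/8+[225,165]-.5+.0625
def solve(obj,px):
    ok,rv,tv=cv2.solvePnP(obj,px,m['camera_matrix'],m['D'],flags=cv2.SOLVEPNP_ITERATIVE)
    F=np.diag([1,-1,-1.]); Rc=F@cv2.Rodrigues(rv)[0]; tc=F@tv[:,0]
    Rw=rot(m['rotation']).as_matrix()@Rc; tw=rot(m['rotation']).apply(tc)+m['origin']
    rep=cv2.projectPoints(obj,rv,tv,m['camera_matrix'],m['D'])[0][:,0]; print('res',(rep-px).round(1).tolist())
    return Rw,tw
Rw,tw=solve(obj,px); e=R.from_matrix(Rw).as_euler('ZYX',degrees=True); print('euler Z,Y,X',e.round(1),'origin',tw.round(4))
im=np.load("s33_d.npy"); W=unproj("scene",im)
u=c[:4].mean(0)/8+[225,165]; print('lid mid depth pt',np.nanmedian(W[int(u[1])-3:int(u[1])+4,int(u[0])-4:int(u[0])+5].reshape(-1,3),0).round(4),'pnp',(Rw@[0,0,.036]+tw).round(4))
P=W[int(u[1])-3:int(u[1])+4,int(u[0])-5:int(u[0])+6].reshape(-1,3);P=P[~np.isnan(P[:,0])];A=np.c_[P[:,:2]-P[:,:2].mean(0),np.ones(len(P))];k=np.linalg.lstsq(A,P[:,2],rcond=None)[0];print('slope',np.degrees(np.arctan(k[:2])))
```

```text
res [[0.5, -0.2], [0.5, -0.4], [0.2, 0.3], [0.0, 0.0], [-0.0, 0.4], [-0.5, -0.3], [-0.7, 0.1]]
euler Z,Y,X [  3.5 -13.6   1.1] origin [ 0.5305 -0.1371  0.0405]
lid mid depth pt [ 0.5194 -0.144   0.0704] pnp [ 0.5222 -0.1382  0.0755]
slope [14.59222445  1.01994861]
```

```bash
cat >> h.py <<'E'
FL=R.from_euler('z',180,degrees=True)
CT=dict(yaw=4.0,sl=14.0,o=np.array([.529,-.1415,.037]))
def bodygoal(up,yaw,sl,o,tip=-.001,flip=False,along=0):
    r=R.from_euler('ZY',[yaw,-sl],degrees=True); T=toolrot(yaw,sl)
    if flip: T=T*FL
    return o+r.apply([along,0,tip+up]),T
E
python3 - <<'E'
from h import *
p,T=bodygoal(.16,CT['yaw'],CT['sl'],CT['o']); print(p,row(p,T))
E
```

```text
[ 0.49062812 -0.14418322  0.19127702] [ 1.29e+02  4.70e+00  6.56e+01 -2.00e-01 -3.53e+01  1.00e-01]
```

servo_tool --pt "30 1 5 0 -7 0" --pt "60 2 20 0 -14 0" --pt "85 3 35 0 -21 0" --pt "110 4 52 0 -28 0" --pt "129 4.7 65.6 0 -35.3 0" --pt "129 4.7 65.6 0 -35.3 0" --hand 0

```text
clock: 36.0
position: [0.4737, -0.1385, 0.1818]
ee_rot: [0.11, -0.033, 0.993, 0.009]
contact_force: [-0.2, 0.2, -1.1]
width: 0.0855
```

servo_tool --pt "0 0 0 0 0 8" --pt "0 0 0 0 0 16" --pt "0 0 0 0 0 24" --pt "0 0 0 0 0 32" --pt "0 0 0 0 0 40" --pt "0 0 0 0 0 48" --pt "0 0 0 0 0 56" --pt "0 0 0 0 0 64"

```text
clock: 36.8
position: [0.4865, -0.1434, 0.1875]
ee_rot: [0.096, 0.499, 0.859, 0.066]
contact_force: [-0.1, -0.4, -0.1]
width: 0.0852
```

Run:
```python
from h import *
s,r=tool(); print(s['clock'],s['position'],s['qpos'].round(2))
```

```text
36.8 [ 0.4865424  -0.14338499  0.18745952] [-0.52  0.1   1.88  0.16  0.98 -1.11]
```

J6 is moving away from its limit (-2.2 to -1.11). I'll finish the half turn.

servo_tool --pt "0 0 0 0 0 8" --pt "0 0 0 0 0 16" --pt "0 0 0 0 0 24" --pt "0 0 0 0 0 32" --pt "0 0 0 0 0 40" --pt "0 0 0 0 0 48" --pt "0 0 0 0 0 56" --pt "0 0 0 0 0 64"

```text
clock: 37.6
position: [0.4865, -0.1434, 0.1874]
ee_rot: [0.046, 0.878, 0.464, 0.107]
contact_force: [0.1, -0.4, 0.3]
width: 0.0853
```

servo_tool --pt "0 0 0 0 0 8" --pt "0 0 0 0 0 16" --pt "0 0 0 0 0 24" --pt "0 0 0 0 0 32" --pt "0 0 0 0 0 40" --pt "0 0 0 0 0 48" --pt "0 0 0 0 0 52" --pt "0 0 0 0 0 52"

```text
clock: 38.4
position: [0.4866, -0.1434, 0.1874]
ee_rot: [-0.005, 0.993, 0.035, 0.116]
contact_force: [-0.3, -0.1, -0.3]
width: 0.0856
```

Run:
```python
from h import *
s,r=tool(); print(s['clock'],s['position'],s['qpos'].round(2))
for u in (.16,.06,0):
    p,T=bodygoal(u,CT['yaw'],CT['sl'],CT['o'],flip=True,along=.005); print(u,p.round(3),row(p,T))
shot("top","t34",(270,150,390,270),5)
```

```text
38.4 [ 0.48663669 -0.14343364  0.18744928] [-0.52  0.1   1.88  0.16  0.98  0.91]
0.16 [ 0.495 -0.144  0.192] [ 9.7  1.  -2.9 -0.1  0.6  0.1]
0.06 [ 0.52  -0.142  0.095] [10.8  1.2 97.1 -0.1  0.6  0.1]
0 [ 0.534 -0.141  0.037] [ 1.150e+01  1.300e+00  1.571e+02 -1.000e-01  6.000e-01  1.000e-01]
```

View pics/t34.png

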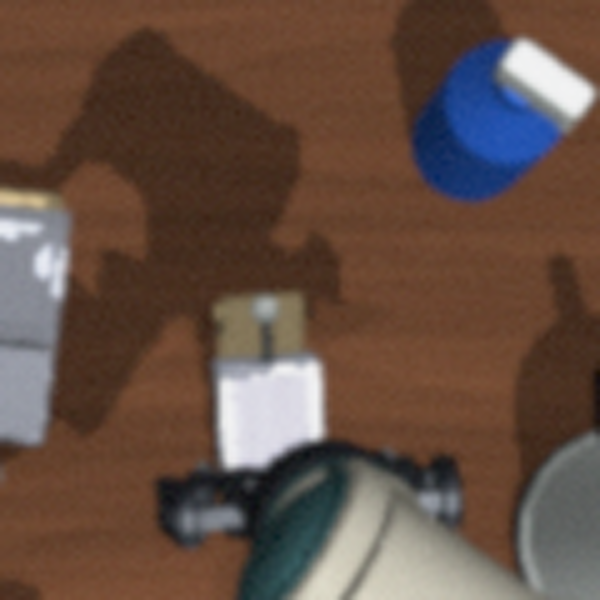

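Run:
```python
from h import *
for o,sl,y in (((.529,-.1415,.037),14,4),((.5305,-.1371,.0405),13.6,3.5),((.529,-.146,.037),14,4)):
    r=R.from_euler('ZY',[y,-sl],degrees=True)
    P=r.apply(np.array([[37,29,36],[37,-29,36],[67,0,33]])/1e3)+o
    print(((proj("top",P)-[270,150]+.5)*5).round(0).tolist(), ((proj("scene",P)-[225,165]+.5)*8).round().tolist())
```

```text
[[213.0, 363.0], [315.0, 355.0], [261.0, 306.0]] [[330.0, 253.0], [249.0, 179.0], [217.0, 228.0]]
[[206.0, 359.0], [308.0, 352.0], [254.0, 302.0]] [[331.0, 253.0], [250.0, 178.0], [217.0, 227.0]]
[[221.0, 363.0], [323.0, 355.0], [269.0, 306.0]] [[325.0, 247.0], [243.0, 173.0], [212.0, 222.0]]
```

The top view puts the tin about 2.5 mm further towards -y, so I'll correct for that while lowering.

servo_tool --pt "9.7 3.5 20 0 0.6 0" --pt "10 3.6 60 0 0.6 0" --pt "10.8 3.7 97 0 0.6 0" --pt "11 3.7 125 0 0.6 0" --pt "11.5 3.7 145 0 0.6 0" --pt "11.5 3.7 156 0 0.6 0" --pt "11.5 3.7 156 0 0.6 0" --pt "11.5 3.7 156 0 0.6 0"

```text
clock: 39.25
position: [0.535, -0.1441, 0.0393]
ee_rot: [-0.004, 0.992, 0.035, 0.122]
contact_force: [0.1, -0.2, 0.6]
width: 0.0857
```

Run:
```python
from h import *
s,r=tool(); print(s['clock'],s['position'],s['qpos'].round(2),s['contact_force'].round(1))
p,T=bodygoal(0,CT['yaw'],CT['sl'],np.array([.529,-.144,.037]),flip=True,along=.005); print(p.round(3),row(p,T))
im,d=cams.get_image("scene"); cv2.imwrite("pics/s35.png",cv2.resize(im[145:245,215:335,::-1],None,fx=6,fy=6,interpolation=cv2.INTER_CUBIC))
```

```text
39.25 [ 0.53497973 -0.14412825  0.03927711] [-0.47  0.34  2.01  0.23  0.59  0.85] [ 0.1 -0.2  0.6]
[ 0.534 -0.144  0.037] [-1.3 -0.5  1.8 -0.  -0.1  0.1]
```

View pics/s35.png

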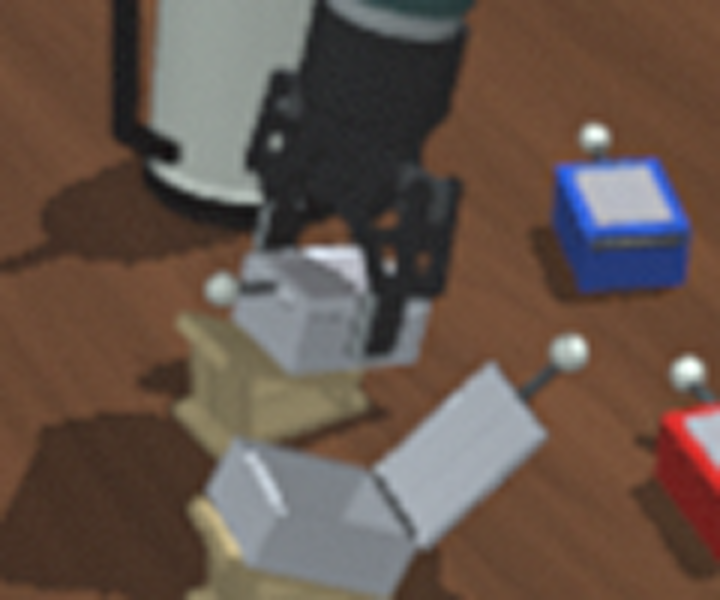

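Well placed around the tin. I'll grip at 50 N and lift.

servo_tool --pt "-1 0 1.5 0 0 0" --pt "-1 0 1.5 0 0 0" --pt "-1 0 1.5 0 0 0" --pt "-1 0 1.5 0 0 0" --pt "-1 0 1.5 0 0 0" --hand 255 --grip_force 50

```text
clock: 39.8
position: [0.5344, -0.1446, 0.0383]
ee_rot: [-0.004, 0.992, 0.035, 0.123]
contact_force: [-2.5, -1.8, 5.4]
width: 0.057
```

servo_tool --pt "0 0 -10 0 0 0" --pt "0 0 -25 0 0 0" --pt "0 0 -45 0 0 0" --pt "0 0 -60 0 0 0" --pt "0 0 -60 0 0 0" --pt "0 0 -60 0 0 0"

```text
clock: 40.4
position: [0.5187, -0.1447, 0.0949]
ee_rot: [-0.005, 0.992, 0.035, 0.122]
contact_force: [0.1, 0.4, -6.8]
width: 0.0572
```

Run:
```python
from h import *
s,r=tool(); print(s['clock'],s['position'],s['qpos'].round(2),s['contact_force'].round(1),s['width'])
im,d=cams.get_image("scene"); cv2.imwrite("pics/s36.png",cv2.resize(im[135:235,215:335,::-1],None,fx=6,fy=6,interpolation=cv2.INTER_CUBIC))
```

```text
40.4 [ 0.51866969 -0.14467352  0.09487731] [-0.49  0.24  1.97  0.19  0.73  0.88] [ 0.1  0.4 -6.8] 0.05722707930017569
```

View pics/s36.png

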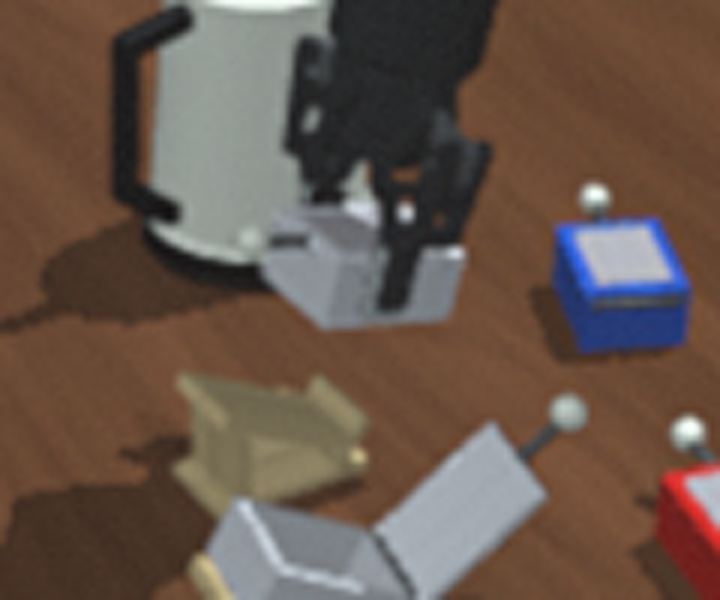

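Run:
```python
from h import *
o=np.array([.5569,-.144,.041])
for u in (.06,.03,.012,.004): 
    p,T=bodygoal(u,4.2,27,o,tip=0,flip=True,along=.0085); print(u,p.round(4),row(p,T).tolist())
```

```text
0.06 [ 0.5373 -0.1454  0.0983] [19.1, 2.2, 0.7, -0.0, 13.1, -0.2]
0.03 [ 0.5509 -0.1444  0.0716] [25.9, 2.2, 29.9, -0.0, 13.1, -0.2]
0.012 [ 0.559  -0.1438  0.0556] [29.9, 2.2, 47.4, -0.0, 13.1, -0.2]
0.004 [ 0.5626 -0.1436  0.0484] [31.8, 2.2, 55.2, -0.0, 13.1, -0.2]
```

servo_tool --pt "8 1 0 0 5 0" --pt "15 2 0 0 10 0" --pt "19 2.2 0.7 0 13 -0.2" --pt "22.5 2.2 15 0 13 -0.2" --pt "26 2.2 30 0 13 -0.2" --pt "28 2.2 39 0 13 -0.2" --pt "29.9 2.2 47.4 0 13 -0.2" --pt "29.9 2.2 47.4 0 13 -0.2"

```text
clock: 41.25
position: [0.5598, -0.1439, 0.0549]
ee_rot: [-0.009, 0.972, 0.036, 0.233]
contact_force: [-0.3, 0.2, -5.5]
width: 0.0574
```

Run:
```python
from h import *
s,r=tool(); print(s['clock'],s['position'],s['qpos'].round(2),s['contact_force'].round(1),s['width'])
o=np.array([.5569,-.144,.041])
for u in (.012,.004,0): 
    p,T=bodygoal(u,4.2,27,o,tip=0,flip=True,along=.0085); print(u,p.round(4),row(p,T).tolist())
im,d=cams.get_image("scene"); cv2.imwrite("pics/s37.png",cv2.resize(im[135:235,215:335,::-1],None,fx=6,fy=6,interpolation=cv2.INTER_CUBIC))
```

```text
41.25 [ 0.55976239 -0.14387116  0.05488876] [-0.54  0.3   2.12  0.71  0.41  0.34] [-0.3  0.2 -5.5] 0.057372731706755636
0.012 [ 0.559  -0.1438  0.0556] [-0.4, -0.1, -0.9, -0.1, 0.1, 0.0]
0.004 [ 0.5626 -0.1436  0.0484] [-0.3, -0.1, 7.1, -0.1, 0.1, 0.0]
0 [ 0.5645 -0.1434  0.0449] [-0.3, -0.1, 11.1, -0.1, 0.1, 0.0]
```

View pics/s37.png

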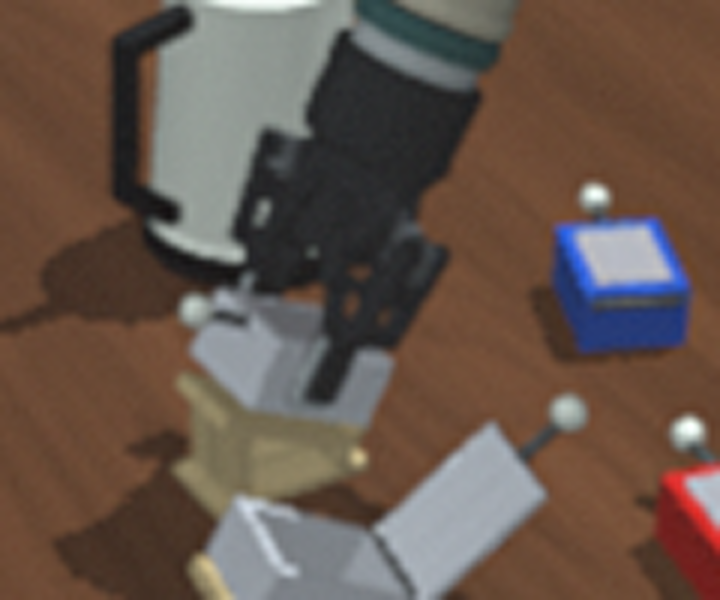

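Run:
```python
from h import *
s,r=tool()
o=np.array([.5569,-.144,.041]); R0=R.from_euler('ZY',[4.2,-28],degrees=True)
R27=R.from_euler('ZY',[4.2,-27],degrees=True)
f=lambda P:((proj("scene",P)-[215,135]+.5)*6).round(0).tolist()
C=np.array([[67,0,33],[-37,29,0],[37,29,0],[-37,29,30],[37,29,36]])/1e3
print('seat',f(o+R0.apply(C)))
print('believed now',f(s['position']+R27.apply(C-np.array([.0065,0,0]))), 'own offset TCP',R0.inv().apply(s['position']-o))
```

```text
seat [[192.0, 326.0], [358.0, 445.0], [243.0, 424.0], [383.0, 392.0], [274.0, 359.0]]
believed now [[195.0, 305.0], [363.0, 423.0], [247.0, 403.0], [388.0, 369.0], [277.0, 337.0]] own offset TCP [ 0.00948602 -0.00021706  0.0115035 ]
```

servo_tool --pt "1.5 0 2 0 0 0" --pt "3 0 4 0 0 0" --pt "3 0 6 0 0 0" --pt "3 0 7 0 0 0" --pt "3 0 7 0 0 0"

```text
clock: 41.8
position: [0.5659, -0.1439, 0.0516]
ee_rot: [-0.008, 0.972, 0.036, 0.234]
contact_force: [-0.1, -0.5, -6.6]
width: 0.0573
```

Run:
```python
from h import *
s,r=tool(); print(s['clock'],s['position'],s['qpos'].round(2),s['contact_force'].round(1),s['moment'].round(2))
o=np.array([.5569,-.144,.041]); R0=R.from_euler('ZY',[4.2,-28],degrees=True);print('own offset TCP',R0.inv().apply(s['position']-o))
im,d=cams.get_image("scene"); cv2.imwrite("pics/s38.png",cv2.resize(im[135:235,215:335,::-1],None,fx=6,fy=6,interpolation=cv2.INTER_CUBIC))
```

```text
41.8 [ 0.56587553 -0.14388002  0.05164542] [-0.53  0.32  2.12  0.72  0.4   0.34] [-0.1 -0.5 -6.6] [-0.04  0.57  0.01]
own offset TCP [ 0.01290912 -0.00053769  0.00519278]
```

View pics/s38.png

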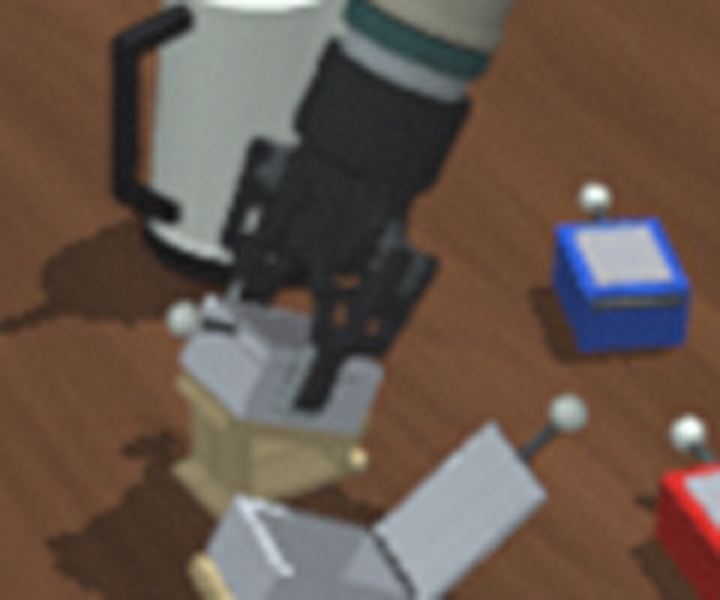

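servo_tool --pt "0 0 1.5 0 0 0" --pt "0 0 3 0 0 0" --pt "0 0 4 0 0 0" --pt "0 0 4 0 0 0"

```text
clock: 42.25
position: [0.5674, -0.1439, 0.0486]
ee_rot: [-0.008, 0.972, 0.036, 0.234]
contact_force: [-4.8, -0.5, 0.9]
width: 0.0577
```

servo_tool --pt "0 0 1 0 0 0" --pt "0 0 1 0 0 0"

```text
clock: 42.45
position: [0.5674, -0.1439, 0.0483]
ee_rot: [-0.008, 0.971, 0.036, 0.234]
contact_force: [-11.5, -1.1, 8.2]
width: 0.057
```

It's in firm contact with the slope. I'll release and withdraw along the tool axis.

servo_tool --pt "0 0 -1 0 0 0" --pt "0 0 -1 0 0 0" --pt "0 0 -1 0 0 0" --pt "0 0 -1 0 0 0" --hand 0

```text
clock: 42.85
position: [0.5683, -0.1441, 0.0484]
ee_rot: [-0.008, 0.971, 0.036, 0.234]
contact_force: [-0.5, 0.0, -0.1]
width: 0.0856
```

servo_tool --pt "0 0 -20 0 0 0" --pt "0 0 -50 0 0 0" --pt "0 0 -90 0 0 0" --pt "0 0 -130 0 0 0" --pt "0 0 -160 0 0 0" --pt "0 0 -160 0 0 0"

```text
clock: 43.45
position: [0.4962, -0.1506, 0.195]
ee_rot: [-0.006, 0.971, 0.036, 0.237]
contact_force: [1.4, 0.9, -0.3]
width: 0.0856
```

Run:
```python
from h import *
s,r=tool(); print(s['clock'],s['position'],s['qpos'].round(2),s['contact_force'].round(1))
im,d=cams.get_image("scene"); np.save("s39.npy",im);np.save("s39_d.npy",d); cv2.imwrite("pics/s39.png",cv2.resize(im[165:240,225:325,::-1],None,fx=8,fy=8,interpolation=cv2.INTER_CUBIC))
im,d=cams.get_image("top");np.save("t39.npy",im); cv2.imwrite("pics/t39.png",cv2.resize(im[180:270,280:380,::-1],None,fx=6,fy=6,interpolation=cv2.INTER_CUBIC))
```

```text
43.45 [ 0.49622297 -0.15058685  0.19504493] [-0.65  0.02  2.03  0.45  0.77  0.58] [ 1.4  0.9 -0.3]
```

View pics/s39.png

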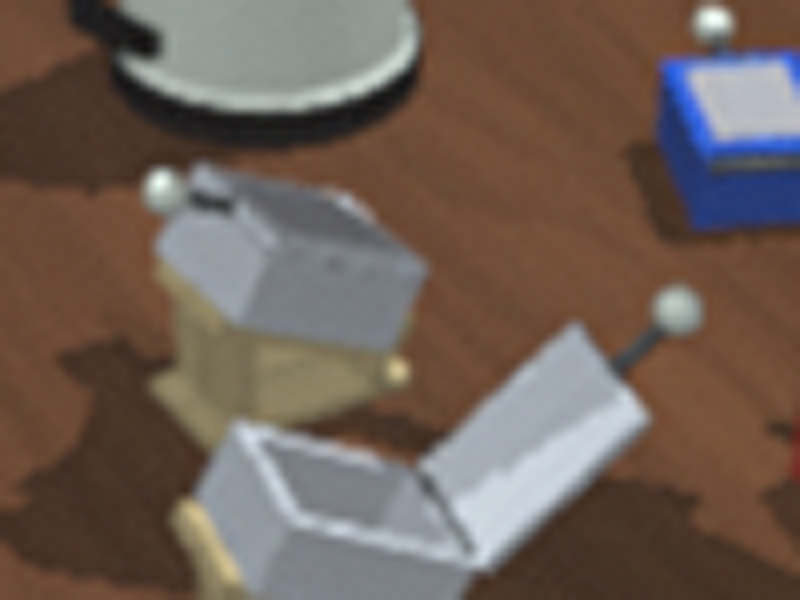

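View pics/t39.png

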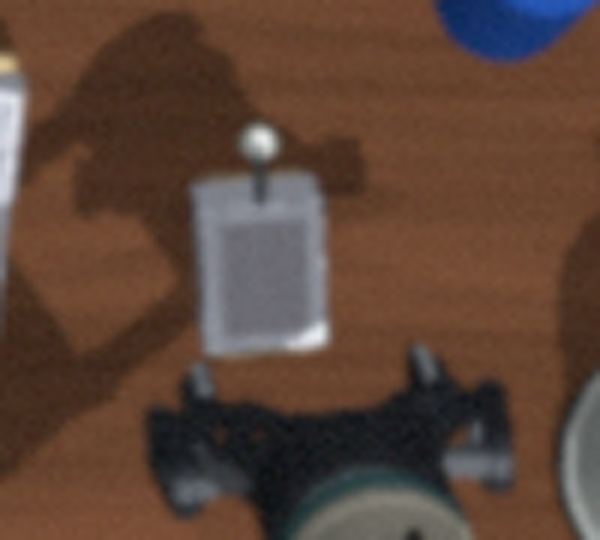

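Tin C is seated on the slope again about 3 mm uphill of where it began, shut and straight. I'll lift its lid again with the turned tool.

```bash
cat >> h.py <<'E'
KN['C']=(np.array([.6035,-.1404,.1035]),4.2)
def kg(k,a,back=0,tilt0=-36):
    p,T=knobgoal(k,np.radians(a),back,tilt0); return p,T*FL
E
python3 - <<'E'
from h import *
p,T=kg('C',0,.08); p[2]+=.06; print(p,row(p,T))
a=kg('C',0)
for i in range(5,46,5): print(i,row(*kg('C',i),ref=a).tolist())
E
```

```text
[ 0.64218964 -0.13755881  0.21689512] [ 1.429e+02 -9.000e-01  4.420e+01  1.000e-01 -6.310e+01  0.000e+00]
5 [-7.2, 0.0, -3.4, -0.0, 5.0, -0.0]
10 [-14.7, -0.0, -6.2, -0.0, 10.0, -0.0]
15 [-22.4, -0.0, -8.3, -0.0, 15.0, -0.0]
20 [-30.2, -0.0, -9.8, -0.0, 20.0, -0.0]
25 [-38.2, 0.0, -10.6, -0.0, 25.0, 0.0]
30 [-46.1, -0.0, -10.6, -0.0, 30.0, 0.0]
35 [-54.1, -0.0, -10.0, -0.0, 35.0, -0.0]
40 [-62.0, 0.0, -8.7, -0.0, 40.0, 0.0]
45 [-69.7, -0.0, -6.7, -0.0, 45.0, 0.0]
```

servo_tool --pt "18 0 0 0 -8 0" --pt "40 0 2 0 -16 0" --pt "62 0 6 0 -24 0" --pt "85 0 12 0 -32 0" --pt "105 0 20 0 -40 0" --pt "122 0 30 0 -48 0" --pt "135 -0.9 38 0 -56 0" --pt "143 -0.9 44 0 -63 0" --hand 165 --grip_force 20

```text
clock: 44.35
position: [0.644, -0.1359, 0.2127]
ee_rot: [0.011, 0.949, 0.036, -0.312]
contact_force: [0.8, -0.6, -0.7]
width: 0.0303
```

Run:
```python
from h import *
s,r=tool(); print(s['clock'],s['position'],s['qpos'].round(2))
p,T=kg('C',0,.08); p[2]+=.06; print(row(p,T))
p,T=kg('C',0,.05);print(row(p,T))
```

```text
44.35 [ 0.64399063 -0.13592866  0.21265044] [-0.22  0.79  0.82 -0.21  2.14  1.22]
[-4.1  1.5 -2.3  0.1  0.4  0.2]
[31.7  1.5 76.   0.1  0.4  0.2]
```

servo_tool --pt "8 1.5 15 0 0.4 0.2" --pt "18 1.5 40 0 0.4 0.2" --pt "27 1.5 62 0 0.4 0.2" --pt "31.7 1.5 76 0 0.4 0.2" --pt "31.7 1.5 76 0 0.4 0.2" --pt "31.7 1.5 76 0 0.4 0.2"

```text
clock: 44.95
position: [0.6233, -0.1398, 0.1346]
ee_rot: [0.012, 0.951, 0.034, -0.306]
contact_force: [1.5, -0.4, 0.3]
width: 0.0304
```

Run:
```python
from h import *
s,r=tool(); print(s['clock'],s['position'],s['contact_force'].round(1))
p,T=kg('C',0,.0);print(row(p,T))
shot("scene","s40",(190,120,330,240),5)
```

```text
44.95 [ 0.6232531  -0.1397638   0.13456985] [ 1.5 -0.4  0.3]
[ 2.  -0.8 50.8  0.  -0.3 -0.1]
```

View pics/s40.png

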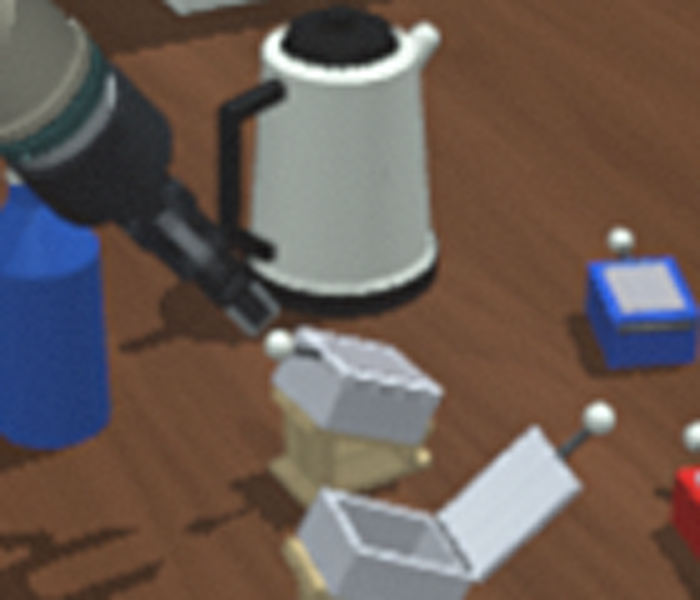

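servo_tool --pt "2 -0.8 8 0 0 0" --pt "2 -0.8 22 0 0 0" --pt "2 -0.8 36 0 0 0" --pt "2 -0.8 46 0 0 0" --pt "2 -0.8 50.5 0 0 0" --pt "2 -0.8 50.5 0 0 0" --pt "2 -0.8 50.5 0 0 0"

```text
clock: 45.7
position: [0.5961, -0.1416, 0.0945]
ee_rot: [0.012, 0.952, 0.033, -0.304]
contact_force: [-0.8, 0.3, -0.3]
width: 0.0299
```

Run:
```python
from h import *
s,r=tool(); print(s['clock'],s['position'],s['contact_force'].round(1))
p,T=kg('C',0,.0);print(row(p,T))
```

```text
45.7 [ 0.59605381 -0.14161358  0.09450638] [-0.8  0.3 -0.3]
[ 0.8 -0.7  2.3  0.1 -0.5 -0.2]
```

servo_tool --pt "0 0 0 0 0 0" --pt "0 0 0 0 0 0" --pt "0 0 0 0 0 0" --pt "0 0 0 0 0 0" --hand 255

```text
clock: 46.1
position: [0.5959, -0.1416, 0.0943]
ee_rot: [0.012, 0.952, 0.034, -0.305]
contact_force: [1.0, 0.9, 1.2]
width: 0.0138
```

servo_tool --pt "-3.6 0 -1.8 0 2.5 0" --pt "-7.2 0 -3.4 0 5 0" --pt "-14.7 0 -6.2 0 10 0" --pt "-22.4 0 -8.3 0 15 0" --pt "-30.2 0 -9.8 0 20 0" --pt "-38.2 0 -10.6 0 25 0" --pt "-46.1 0 -10.6 0 30 0" --pt "-46.1 0 -10.6 0 30 0"

```text
clock: 46.9
position: [0.5601, -0.1436, 0.1305]
ee_rot: [0.003, 0.998, 0.035, -0.049]
contact_force: [-0.7, 0.4, -2.4]
width: 0.014
```

Run:
```python
from h import *
s,r=tool(); print(s['clock'],s['position'],s['contact_force'].round(1),s['width'],s['qpos'].round(2))
print(row(*kg('C',30)))
shot("scene","s41",(190,120,330,240),5)
```

```text
46.9 [ 0.56009885 -0.14359554  0.13048061] [-0.7  0.4 -2.4] 0.01396654586283236 [-0.34  0.4   1.58 -0.04  1.25  1.17]
[ 4.4 -0.   2.2  0.1 -0.3 -0.2]
```

View pics/s41.png

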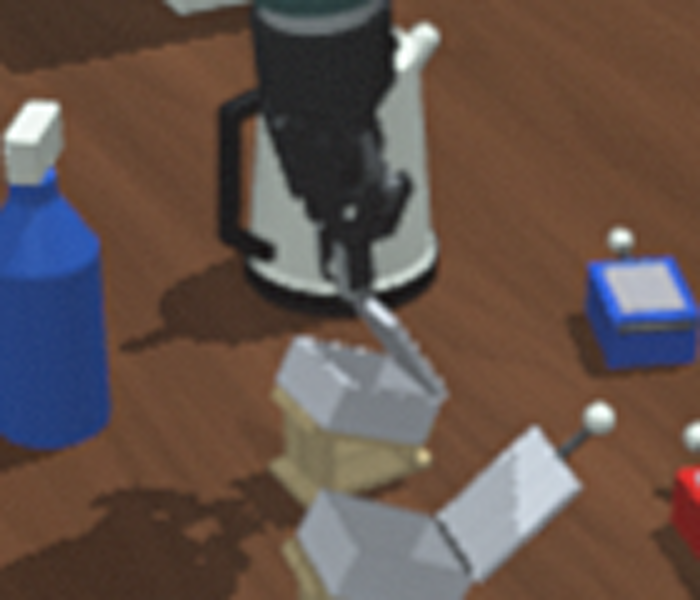

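servo_tool --pt "-7.2 0 -3.4 0 5 0" --pt "-14.7 0 -6.2 0 10 0" --pt "-22.4 0 -8.3 0 15 0" --pt "-30.2 0 -9.8 0 20 0" --pt "-38.2 0 -10.6 0 25 0" --pt "-38.2 0 -10.6 0 25 0"

```text
clock: 47.55
position: [0.5242, -0.1453, 0.142]
ee_rot: [-0.006, 0.985, 0.034, 0.167]
contact_force: [-0.3, 1.8, -3.9]
width: 0.0139
```

Run:
```python
from h import *
s,r=tool(); print(s['clock'],s['position'],s['contact_force'].round(1),s['width'],s['qpos'].round(2))
print(row(*kg('C',55)))
shot("scene","s42",(190,120,330,240),5)
```

```text
47.55 [ 0.52419674 -0.14533286  0.14203683] [-0.3  1.8 -3.9] 0.013888177998993697 [-0.52  0.16  1.96  0.27  0.76  0.8 ]
[ 3.2  0.9  0.8  0.  -0.2 -0.2]
```

View pics/s42.png

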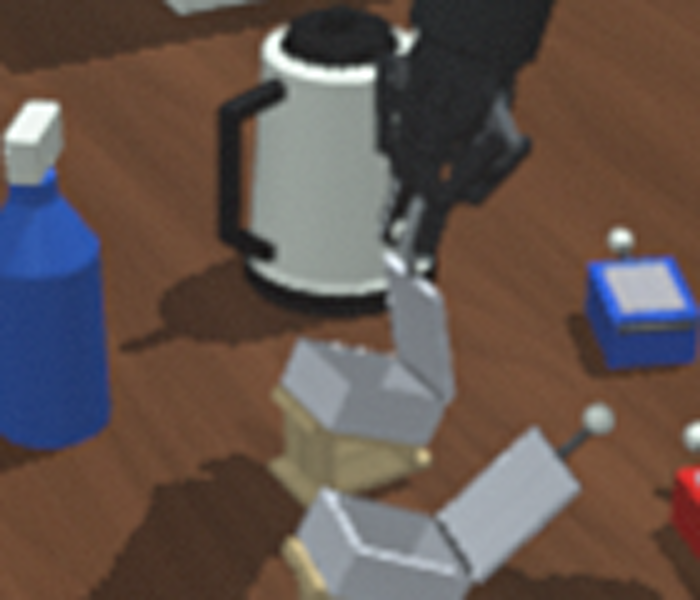

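servo_tool --pt "-7 0 -2.5 0 5 0" --pt "-14.2 0 -5 0 10 0" --pt "-22 0 -7 0 15 0" --pt "-25 0 -7.5 0 17 0" --pt "-25 0 -7.5 0 17 0"

```text
clock: 48.1
position: [0.5013, -0.1482, 0.1413]
ee_rot: [-0.011, 0.95, 0.033, 0.312]
contact_force: [-0.7, -0.7, -3.2]
width: 0.014
```

Run:
```python
from h import *
s,r=tool(); print(s['clock'],s['position'],s['contact_force'].round(1),s['width'],s['qpos'].round(2))
print(row(*kg('C',70)))
shot("scene","s43",(190,120,330,240),5)
```

```text
48.1 [ 0.5012967  -0.14820095  0.14129645] [-0.7 -0.7 -3.2] 0.014018058169868742 [-0.73  0.08  2.23  0.93  0.56  0.02]
[ 3.  -0.3  0.1  0.1 -2.3 -0.2]
```

View pics/s43.png

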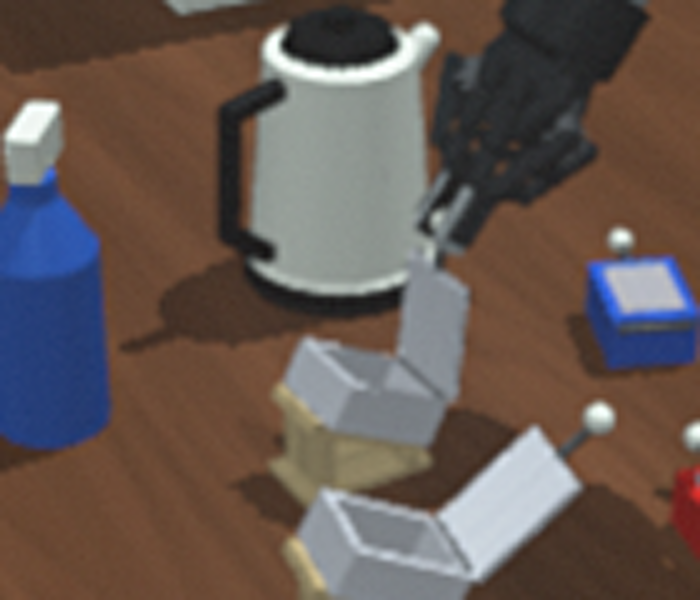

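Lid C is past upright and its tin is seated. I'll let go.

servo_tool --pt "0 0 0 0 0 0" --pt "0 0 0 0 0 0" --pt "0 0 0 0 0 0" --pt "0 0 0 0 0 0" --pt "0 0 0 0 0 0" --pt "0 0 0 0 0 0" --hand 130

```text
clock: 48.75
position: [0.5015, -0.1481, 0.1427]
ee_rot: [-0.01, 0.949, 0.034, 0.313]
contact_force: [-1.0, -0.1, 0.1]
width: 0.0417
```

Run:
```python
from h import *
s,r=tool(); print(s['clock'],s['position'],s['contact_force'].round(1),s['width'])
print((r.inv().apply([0,0,.15])*1e3).round(1))
shot("scene","s44",(190,120,330,240),5)
```

```text
48.75 [ 0.50151212 -0.14809018  0.14266219] [-1.  -0.1  0.1] 0.04172303522392112
[  89.1    0.5 -120.6]
```

View pics/s44.png

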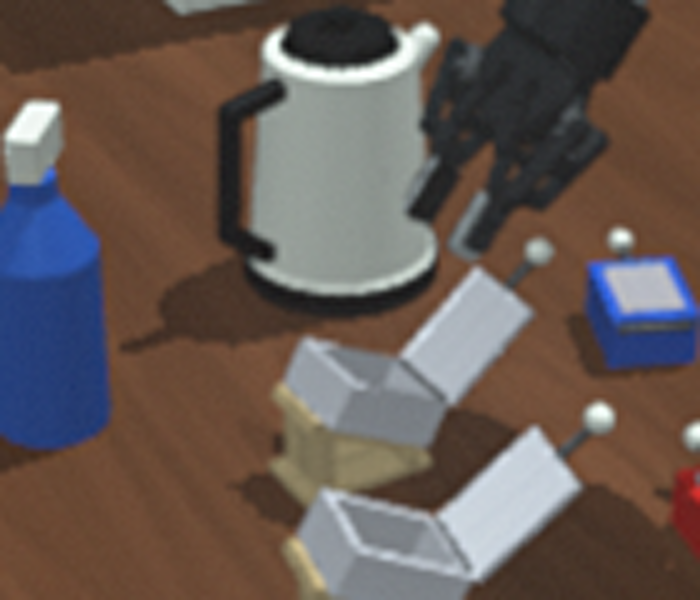

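C fell wide open too, so it is free. I'll move clear and check everything.

servo_tool --pt "20 0 -30 0 0 0" --pt "45 0 -62 0 0 0" --pt "70 0 -95 0 0 0" --pt "89 0 -120 0 0 0" --pt "89 0 -120 0 0 0" --pt "89 0 -120 0 0 0"

```text
clock: 49.4
position: [0.5014, -0.1476, 0.2923]
ee_rot: [-0.009, 0.949, 0.035, 0.313]
contact_force: [-0.3, 0.8, -1.1]
width: 0.0421
```

Run:
```python
from h import *
s,r=tool(); print(s['clock'],s['position'],s['contact_force'].round(1))
im,d=cams.get_image("scene"); np.save("s45.npy",im);np.save("s45_d.npy",d); W=unproj("scene",d)
cv2.imwrite("pics/s45.png",cv2.resize(im[165:240,225:325,::-1],None,fx=8,fy=8,interpolation=cv2.INTER_CUBIC))
cv2.imwrite("pics/s45b.png",cv2.resize(im[130:360,180:500,::-1],None,fx=2.4,fy=2.4,interpolation=cv2.INTER_CUBIC))
o=np.array([.5569,-.144,.041]); R0=R.from_euler('ZY',[4.2,-28],degrees=True)
C=np.array([[-37,29,0],[37,29,0],[-37,29,30],[37,29,30],[37,-29,30]])/1e3
print('C seat px',((proj("scene",o+R0.apply(C))-[225,165]+.5)*8).round().tolist())
for q in ("kettle","spray","mug","jar"):
    for x in spotter.outline_of(q,"scene")[:1]: print(q,x['rect'],np.nanmedian(W[x['region']],0).round(3))
im,d=cams.get_image("top"); W=unproj("top",d)
for q in ("kettle","spray","mug","jar"):
    for x in spotter.outline_of(q,"top")[:1]: print(q,x['rect'],np.nanmedian(W[x['region']],0).round(3))
```

```text
49.4 [ 0.50143525 -0.14760848  0.29228797] [-0.3  0.8 -1.1]
C seat px [[397.0, 353.0], [244.0, 326.0], [431.0, 283.0], [278.0, 253.0], [197.0, 178.0]]
kettle [234.4, 121.5, 41.1, 64.0] [ 0.479 -0.324  0.099]
spray [185.2, 140.9, 24.9, 69.5] [ 0.704 -0.251  0.096]
mug [272.7, 286.3, 35.9, 60.8] [0.706 0.287 0.057]
jar [422.7, 287.1, 31.2, 30.7] [0.394 0.413 0.054]
kettle [375.4, 220.4, 50.3, 66.7] [ 0.453 -0.341  0.159]
spray [353.7, 157.4, 32.3, 34.8] [ 0.682 -0.265  0.133]
mug [155.6, 156.8, 40.4, 36.6] [0.706 0.282 0.036]
jar [120.4, 276.7, 27.2, 17.4] [0.379 0.397 0.073]
```

View pics/s45.png

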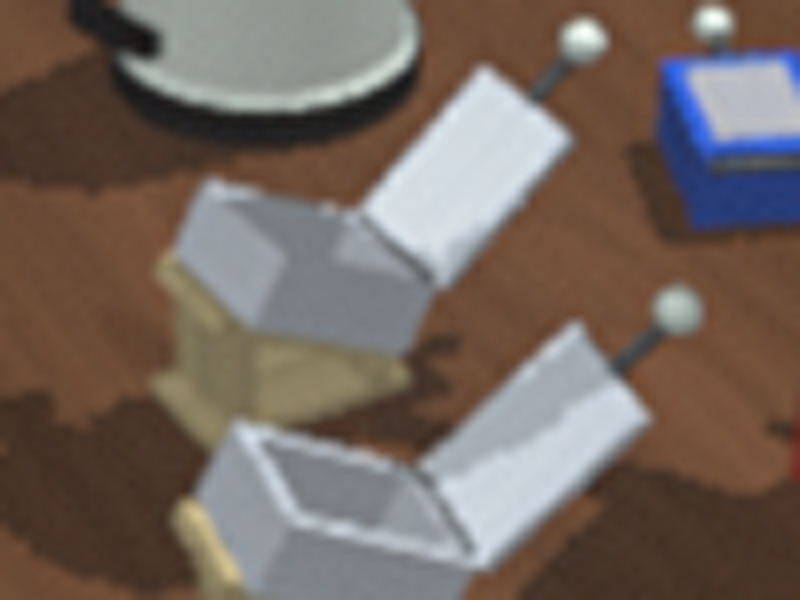

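View pics/s45b.png

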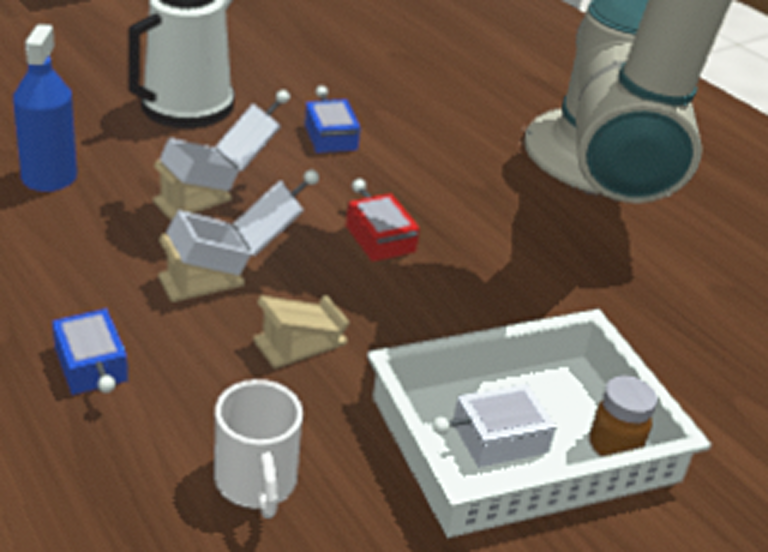

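Run:
```python
from h import *
d=np.load("s45_d.npy"); W=unproj("scene",d)
def plane(poly):
    m=np.zeros(d.shape,np.uint8); cv2.fillPoly(m,[np.round(np.array(poly)/8+[225,165]).astype(int)],1)
    P=W[m>0]; P=P[~np.isnan(P[:,0])]; c=P.mean(0); n=np.linalg.svd(P-c)[2][2]; n*=np.sign(n[2]); return len(P),np.degrees(np.arccos(n[2])).round(1),n.round(2),c.round(3)
print('C lid',plane([(385,205),(485,90),(555,140),(440,260)]))
print('B lid',plane([(445,460),(575,345),(630,415),(485,540)]))
print('C side',plane([(290,270),(415,295),(395,335),(265,315)]))
m=cams.camera_model("scene")
def pnp(c):
    obj=np.array([[-37,29,0],[37,29,0],[-37,29,30],[37,-29,30],[37,-29,0]],float)/1e3
    H=np.array([[-37,0,30]])/1e3+R.from_rotvec([0,-1.95,0]).apply([[.104,0,.003]]); obj=np.r_[obj,H]
    px=np.array(c,float)/8+[225,165]-.44
    ok,rv,tv=cv2.solvePnP(obj,px,m['camera_matrix'],m['D']); F=np.diag([1,-1,-1.])
    Rw=rot(m['rotation']).as_matrix()@F@cv2.Rodrigues(rv)[0]; tw=rot(m['rotation']).apply(F@tv[:,0])+m['origin']
    print(R.from_matrix(Rw).as_euler('ZYX',degrees=True).round(1),tw.round(4),np.degrees(np.arccos(Rw[2,2])).round(1))
pnp([(407,353),(252,332),(440,285),(208,180),(178,255),(583,40)])
```

```text
C lid (227, np.float64(40.8), array([0.65, 0.04, 0.76]), array([ 0.477, -0.145,  0.072]))
B lid (279, np.float64(40.4), array([ 0.64, -0.09,  0.76]), array([0.539, 0.014, 0.074]))
C side (111, np.float64(87.1), array([ 0.04, -1.  ,  0.05]), array([ 0.547, -0.113,  0.054]))
[  3.3 -25.7  -1. ] [ 0.5471 -0.1539  0.0313] 25.8
```

The two open lids slope the same, 40.8° for C and 40.4° for B, against 40.3° expected on a 28° stand at the lid stop. So both tins are properly seated and open to the stop. The bystanders haven't moved. I'll hand in.

Run:
```python
from rig import sign_off
print(sign_off())
```

```text
the job is handed in; nothing more can be done
None
```

I checked all three hinges. The left-hand tin (nearest the basket) was the stiff one: its lid stayed exactly where I left it. I shut it, laid it flat in the basket while still gripped, and let go. The middle and right-hand tins swing freely and stand open on their stands.

**Last checks before handing in (about 49 s):**
- **Open lids:** they slope 40.4° (middle) and 40.8° (right), against 40.3° expected for a seated tin at the lid stop.
- **Stiff tin:** it looks flat and shut in the basket.
- **Bystanders:** the jar, kettle, spray bottle and mug read within about 4 mm of the first top-view pictures, which is measurement noise.
- **Robot:** the gripper was clear of everything.

**What went wrong:** on the right-hand tin's first lift, the last joint reached its range limit. It read -2.704 rad against a limit of ±2.7, and I can't tell whether that counts as passing its range. The tool then strayed and pulled that tin partly off its stand. Trying to drag it back by the lid also failed, so I gripped it by the body, reseated it, and repeated the lid test with the tool turned half round.

**One check disagreed:** a rough corner fit put the right-hand tin's lean at 25.8°, about 2° less than the lid slopes suggest. Both are inside the allowed range.

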